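# Pack up the tile-cutting bench

## Robot

A 7-joint arm with a two-finger parallel gripper is mounted at the origin on the work surface. World frame = base frame: x ahead of the robot, y to its left, z up, the work surface at z = 0. Lengths are in m, angles in rad, forces in N, time in s.
With the tool pointing down it reaches from about 0.425 to 0.95 m from the base axis. Payload 16.7 kg.
Tool frame: the origin (TCP) lies on the mounting face of the last link; the fingertips stand 199 mm ahead of it and the grasp point (between the pads) lies 180 mm ahead of it; y points along the fingers, x is the direction in which the jaws open and shut, and the axes are right-handed (so a half turn about y gives the same grasp; the last joint's range is limited). The gripper opens to 94 mm and grips with 3 to 60 N. Pads are 16 mm wide; open, the fingers measure 119 mm over their backs; the gripper's body (75 mm by 177 mm) begins 78 mm behind the grasp point.
Start: joints at [1.054, 0.426, 0.074, 1.606, -0.034, 1.111, -0.067], TCP at [0.243, -0.63, 0.405] pointing down, gripper open.
Joint ranges: [-2.85, 2.85], [-0.5, 2.14], [-1.23, 1.37], [0.21, 2.46], [-1.02, 4.16], [0.16, 2.05], [-2.73, 2.73]. Speed limits (rad/s): [1.89, 1.89, 2.39, 2.39, 3.01, 3.01, 3.01].

## Interface

Orientations are given as [roll, pitch, yaw] about the fixed x, y, z axes, in that order (R = Rz(yaw) Ry(pitch) Rx(roll)).
In Python, from workcell import bot gives the robot as it stands.
- The arm moves only by the tool arm_command, never from a script. Its argument "moves" is a list of rows, each an object of numbers: "x", "y", "z": the shift along the tool's x, y, z in m; "spin": the turn about the tool's y in rad. In form: [{"x": .., "y": .., "z": .., "spin": ..}, ...]. A call has 1 to 20 rows; each row shifts and turns the pose as measured when the row begins, along the tool's axes as they then stand; what a row does not reach is not made up. A row lasts 1/8 s, in which the tool goes at most 62.5 mm and 10.7 degrees, less where a joint would pass 70% of its speed; a pose out of reach is approached as far as the arm can. A call with a gripper value outside its range is refused whole. "jaw" is the finger opening in m, from 0 to 0.094, set as the call begins (left out, the last holds). The fingers move at their own pace and stop on an object; "force" is the grip in N (left out, the last holds). Time passes only in rows, so rows that do not move let the fingers close. It gives the time, the measured TCP pose, the force and the opening at its end, in the units of the state.
- bot.observe(): the state, without advancing time (a new reading comes with each control period).
- bot.grab_frame(name): name is "scene" or "top" or "wrist"; returns the picture (400x640x3 uint8, red, green, blue); there is no depth.
- bot.camera_params(name): a dict with "fx", "fy", "cx", "cy" (pixels), "eye" and "attitude" of the camera in the world. Camera axes: x right, y up, looking along -z (the intrinsics and any distortion apply to the point x, -y, -z); pixel columns grow to the right and rows downward; lengths in m; the calibration is good to about 2 mm. A picture is of the moment at which its call begins: read the wrist's pose just before it. camera_params takes no time and is no camera call; for the wrist camera it gives the pose at the moment of the call.
- bot.close_job(): hands the job in, once; it reports no verdict.
The state is a dict: "time": time; "qpos": joint angles; "dq": joint speeds; "tau": joint torques, N m; "ee_pos": TCP position; "tcp_rot": TCP orientation; "force": force on the tool from outside, world axes, zero at the start; "torque": the same for the moment, N m; "grip_width": opening from 0.0 (shut) to 1.0 (fully open).
Only numpy, scipy, OpenCV 4.12 (cv2) and the standard library are available. Lean on these libraries where they do the work, as an engineer would, in place of code of your own. Each camera call takes 0.05 s, during which the arm holds its last target.

## Task

Put every loose cut tile into the handled tray where it stands on the bench; then carry the loaded tray by its handle, level so that nothing falls out, and set it down gently, centred and square (either way round), on the low slatted stand. Also slide both flat scrapers blade first and lying flat, fully home into the slotted wooden block, the wide one in the wide slot and the narrow one in the narrow slot. Leave the other things on the bench where they are.

Things in the scene. Friction and masses are not known exactly. Their poses are not given: they have to be found in the camera images.
- tray: Black open-topped tray, 190 (its x) x 160 (its y) x 45 mm high, walls 5 mm, floor 5 mm thick, 0.3 kg. A bridge handle crosses it over the middle along its y: a bar 12 mm thick (x), 157 mm long, 56 to 72 mm above the tray's underside, on a post at each end; tiles can lie under it. Origin: centre of the underside, z up. Stands loose on the bench.
- stand: Fixed low stand, black with steel slats, 220 (its x) x 190 (its y) x 30 mm high, flat on top. Origin: centre of the underside, on the bench. The tray goes centred on its top, tray x along stand x either way round.
- tile0: Cut piece of thick terracotta-brown tile, 70 (x) x 36 (y) x 18 mm, 0.1 kg, lying loose on the bench; origin: centre of the underside, z up. All cut tiles are alike; 3 to 5 are present.
- tile1: Cut piece of thick terracotta-brown tile, 70 (x) x 36 (y) x 18 mm, 0.1 kg, lying loose on the bench; origin: centre of the underside, z up. All cut tiles are alike; 3 to 5 are present.
- tile2: Cut piece of thick terracotta-brown tile, 70 (x) x 36 (y) x 18 mm, 0.1 kg, lying loose on the bench; origin: centre of the underside, z up. All cut tiles are alike; 3 to 5 are present.
- tile3: Cut piece of thick terracotta-brown tile, 70 (x) x 36 (y) x 18 mm, 0.1 kg, lying loose on the bench; origin: centre of the underside, z up. All cut tiles are alike; 3 to 5 are present.
- tile4: Cut piece of thick terracotta-brown tile, 70 (x) x 36 (y) x 18 mm, 0.1 kg, lying loose on the bench; origin: centre of the underside, z up. All cut tiles are alike; 3 to 5 are present.
- wide_scraper: Flat scraper lying loose: steel blade 85 mm long (origin to +x), 64 mm wide, 5 mm thick; wooden handle 90 mm long (origin to -x), 24 mm wide, 20 mm high. Blade and handle are flush underneath. Origin: where blade and handle meet, mid-width, on the underside; z up. 0.2 kg; it balances in the blade, about 20 mm ahead of the origin.
- narrow_scraper: The same scraper with a blade only 40 mm wide (85 mm long, 5 mm thick), handle 90 x 24 x 20 mm, same origin and axes; balances about 10 mm ahead of the origin.
- rack: Fixed block of pale wood with a clear top plate, 88 (x) x 146 (y) x 44 mm high, two level slots side by side, open at its -x face (roughly towards the robot), 80 mm deep along +x, 16 mm high, floors 20 mm above the bench. Fully home, the blade meets the slot's back with the scraper's origin 5 mm before the face; let go, it stays in. Origin: centre of the underside.
- wide_mouth (a point): Middle of the mouth of the wide slot (76 mm wide), on the slot's floor, in the block's front face; axes as the block's, x into the slot.
- narrow_mouth (a point): Middle of the mouth of the narrow slot (52 mm wide), on the slot's floor, in the block's front face; axes as the block's, x into the slot.
- tape: Bystander: yellow tape measure, 70 x 40 x 50 mm, origin at the centre of the underside. Leave alone.
- rub_block: Bystander: grey rubbing block with wooden grip, 110 x 60 x 45 mm, origin at the centre of the underside. Leave alone.
- chalk_tin: Bystander: small closed metal tin, 48 mm across, 50 mm high, origin at the centre of the underside. Leave alone.
- spacer_tub: Bystander: small white open tub, 60 mm across, 45 mm high, origin at the centre of the underside. Leave alone.
- gauge_block: Bystander: aluminium bar, 25 x 80 x 30 mm, origin at the centre of the underside. Leave alone.
There are look-alikes about, which are no part of the job. Leave any black or yellow look-alike of the tile0 alone.

How it is judged:
By the outcome, as a careful person would: the job done as asked, in the order asked, and still so for the second after the job is handed in, with the robot touching nothing.
Of tile0, tile1, tile2, tile3, tile4 only 3 to 5 are there at a start; the rules pass over those that are not, and their reading is None.
At some moment in a run one of tile0, tile1, tile2, tile3, tile4, wide_scraper, narrow_scraper may be knocked a few centimetres aside while the robot is not near it.
It also fails if it takes over 208 s, if anything falls off the work surface, if the arm or the gripper's body presses on something with over 40 N, if the wrist force passes 120 N, or if a joint passes its speed limit or range.

## Working session

There is one attempt and no reset: what is moved stays moved. The work goes in short steps, Python scripts to look and compute and a tool call to move; the robot and the scene stay as the last step left them, time stands still between calls to the robot, and variables do not carry over. Pictures are saved under pics/ and viewed, and the job is handed in when it is done.

Besides the shell and the picture viewer there is one more tool, called after "Request:" in YAML: its name, and indented under it one key for each argument. arm_command: Moves the arm, as the interface text tells. Its arguments: {"type":"object","properties":{"moves":{"type":"array"},"jaw":{"type":"number"},"force":{"type":"number"}},"required":["moves"]}

```bash
ls; mkdir -p pics; python3 - <<'E'
from workcell import bot
import cv2,json
print(bot.observe())
for n in ("scene","top","wrist"):
    print(n,bot.camera_params(n))
    cv2.imwrite(f"pics/{n}0.png",cv2.cvtColor(bot.grab_frame(n),cv2.COLOR_RGB2BGR))
E
```

```text
pics
{'time': 0.0, 'qpos': array([ 1.05349837,  0.42674114,  0.07388848,  1.6065898 , -0.03409289,
        1.11080404, -0.06707117]), 'dq': array([ 1.49197362e-03,  6.27273034e-04, -3.92021365e-04, -8.34718926e-04,
        7.90608318e-06,  3.77387945e-04, -3.04302629e-04]), 'tau': array([ 1.36491626e-04, -9.35834384e+01,  3.66644941e+00, -4.54189646e+01,
       -4.88219003e-02,  2.02123658e-02,  1.54427848e-04]), 'ee_pos': array([ 0.24260858, -0.62970334,  0.40397808]), 'tcp_rot': array([-1.57091347e+00,  1.27660614e-03, -1.20303182e+00]), 'force': array([ 0.23549868, -0.99737076,  0.75702292]), 'torque': array([-0.05796404,  0.05772836, -0.04643852]), 'grip_width': 0.9990596300267125}
scene {'fx': 427.4493334891202, 'fy': 427.4493334891202, 'cx': 318.2054025434464, 'cy': 203.8447596296004, 'eye': array([1.16734885, 0.49664716, 1.19216828]), 'attitude': array([ 0.66261294, -0.00331178,  2.2389233 ])}
top {'fx': 360.8102870002734, 'fy': 360.8102870002734, 'cx': 315.64320299460223, 'cy': 201.30720518558348, 'eye': array([ 0.27635517, -0.03735682,  1.01849549]), 'attitude': array([ 0.1801471 , -0.03869772, -1.54356997])}
wrist {'fx': 320.8171755886845, 'fy': 320.8171755886845, 'cx': 322.89804555942544, 'cy': 194.1209138750785, 'eye': array([ 0.31706197, -0.60024937,  0.38445497]), 'attitude': array([-0.27889673,  0.00154873, -1.20337051])}
```

View pics/scene0.png

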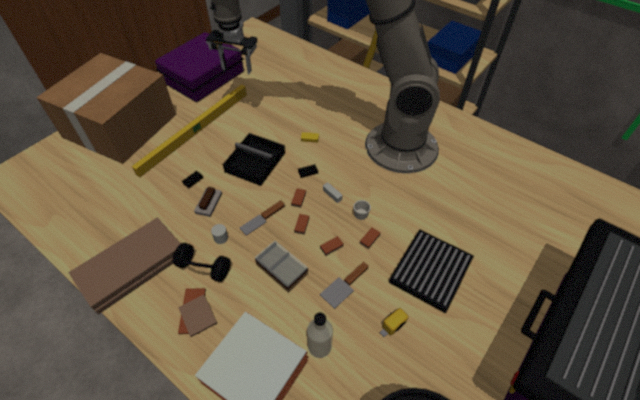

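View pics/top0.png

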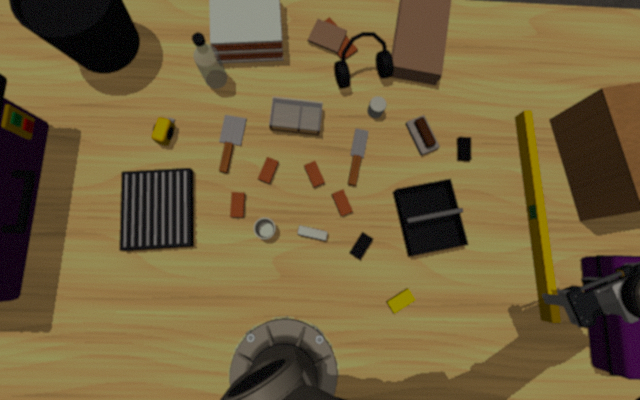

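View pics/wrist0.png

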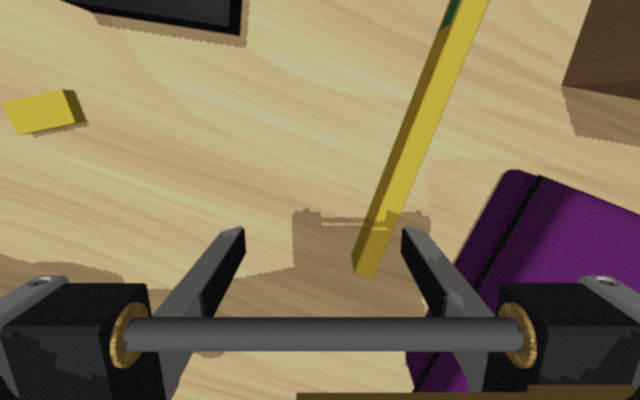

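The top view shows four terracotta tiles at (269,171), (314,174), (342,203) and (237,205). The black tiles at (464,149) and (361,245) and the yellow one at (401,300) are look-alikes. The tray is at (430,218), the stand at (157,208), the rack at (297,117), the wide scraper at (230,140) and the narrow one at (358,155). The brown pieces at (330,37) are larger slabs, so I'll check those in an enlarged crop.

```bash
cat > h.py <<'E'
import numpy as np,cv2
from scipy.spatial.transform import Rotation as R
from workcell import bot
def cam(n):
    p=bot.camera_params(n); return p
def rays(p,uv):
    uv=np.atleast_2d(np.asarray(uv,float))
    d=np.c_[(uv[:,0]-p['cx'])/p['fx'],-(uv[:,1]-p['cy'])/p['fy'],-np.ones(len(uv))]
    return d@R.from_euler('xyz',p['attitude']).as_matrix().T
def plane(p,uv,z):
    d=rays(p,uv); e=np.asarray(p['eye']); return (e+d*((z-e[2])/d[:,2])[:,None])[:,:2]
def proj(p,P):
    P=np.atleast_2d(P); c=(P-p['eye'])@R.from_euler('xyz',p['attitude']).as_matrix()
    return np.c_[p['cx']+p['fx']*c[:,0]/-c[:,2], p['cy']-p['fy']*c[:,1]/-c[:,2]]
def grab(n,name=None,scale=1):
    p=cam(n); im=cv2.cvtColor(bot.grab_frame(n),cv2.COLOR_RGB2BGR)
    if name: cv2.imwrite(f'pics/{name}.png',im)
    return p,im
def rectw(p,cnt,z):
    w=plane(p,cnt.reshape(-1,2),z).astype(np.float32)
    (c,s,a)=cv2.minAreaRect(w*1000)
    if s[0]<s[1]: s=s[::-1]; a+=90
    return np.array(c)/1000,s,(a+90)%180-90
def redmask(im):
    h=cv2.cvtColor(im,cv2.COLOR_BGR2HSV)
    m=((h[...,0]<9)|(h[...,0]>174))&(h[...,1]>120)&(h[...,2]>60)
    return cv2.morphologyEx(m.astype(np.uint8)*255,cv2.MORPH_OPEN,np.ones((2,2)))
def tiles(p,im,z=0.018,amin=60):
    cs,_=cv2.findContours(redmask(im),cv2.RETR_EXTERNAL,cv2.CHAIN_APPROX_NONE); o=[]
    for c in cs:
        if cv2.contourArea(c)<amin: continue
        M=cv2.moments(c); o.append(((M['m10']/M['m00'],M['m01']/M['m00']),cv2.contourArea(c),*rectw(p,c,z)))
    return o
E
python3 - <<'E'
from h import *
p,im=grab('top','t1')
for t in tiles(p,im): print(np.round(t[0]),t[1],np.round(t[2],3),np.round(t[3]),round(t[4]))
for n,uv in dict(tray=(430,218),stand=(157,208),rack=(297,117),wsc=(228,146),nsc=(357,158)).items(): print(n,plane(p,uv,0.02).round(3))
cv2.imwrite('pics/t1c.png',cv2.resize(im[0:260,110:480],None,fx=2.1,fy=2.1,interpolation=cv2.INTER_CUBIC))
E
```

```text
tray [[ 0.422 -0.396]]
stand [[0.426 0.366]]
rack [[ 0.709 -0.009]]
wsc [[0.612 0.185]]
nsc [[ 0.591 -0.187]]
```

View pics/t1c.png

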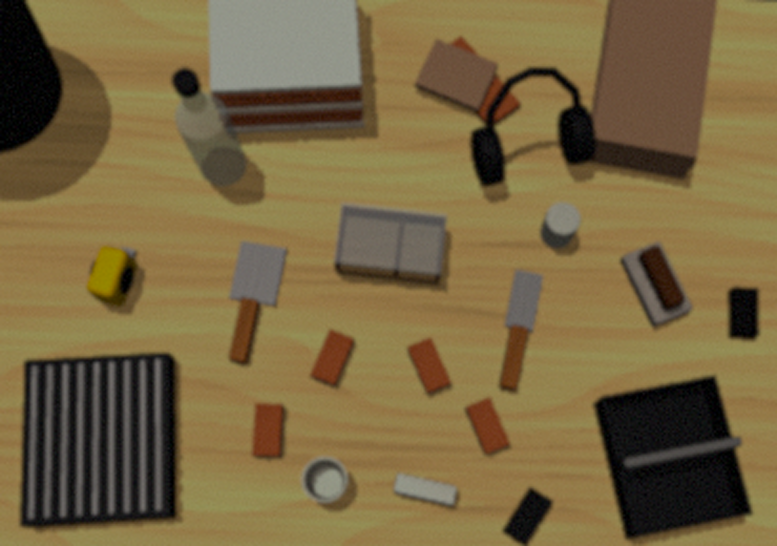

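The crop confirms four loose terracotta tiles. The brown slabs behind the rack, by the headphones, are larger flat sheets and not part of the job. The wide slot is the left (+y) one. My red mask found nothing, so I need to tune it.

```bash
python3 - <<'E'
from h import *
im=cv2.imread('pics/t1.png'); h=cv2.cvtColor(im,cv2.COLOR_BGR2HSV)
for u,v in [(269,171),(314,174),(342,203),(237,205),(226,157),(355,170),(330,260),(424,130)]: print((u,v),h[v-1:v+2,u-1:u+2].reshape(-1,3).mean(0).round(),h[v,u])
E
```

```text
(269, 171) [ 10. 200. 117.] [ 10 204 116]
(314, 174) [ 10. 195. 118.] [ 11 203 117]
(342, 203) [ 10. 197. 117.] [ 10 189 119]
(237, 205) [ 10. 198. 117.] [ 10 192 117]
(226, 157) [ 13. 194. 105.] [ 13 194 104]
(355, 170) [ 13. 197. 102.] [ 12 189 104]
(330, 260) [ 23. 119. 148.] [ 24 114 146]
(424, 130) [ 12. 206.  51.] [ 11 196  52]
```

```bash
cat >> h.py <<'E'
def redmask(im):
    h=cv2.cvtColor(im,cv2.COLOR_BGR2HSV)
    m=(h[...,0]>=4)&(h[...,0]<=12)&(h[...,1]>150)&(h[...,2]>75)
    return cv2.morphologyEx(m.astype(np.uint8)*255,cv2.MORPH_OPEN,np.ones((3,3)))
def go(wps,s=None,step=0.055,dspin=0.15):
    """wps: list of (x,y,z,yaw,[step]) TCP world; prints rows as (n x row)"""
    if s is None:
        o=bot.observe(); s=(*o['ee_pos'],o['tcp_rot'][2])
    s=np.array(s,float)
    for w in wps:
        st=w[4] if len(w)>4 else step
        w=np.array(w[:4],float); d=w-s; d[3]=(d[3]+np.pi)%(2*np.pi)-np.pi
        n=max(1,int(np.ceil(np.linalg.norm(d[:3])/st)),int(np.ceil(abs(d[3])/dspin)))
        if abs(d[3])<1e-3:
            c,q=np.cos(s[3]),np.sin(s[3])
            print(n,'x',dict(x=round((c*d[0]+q*d[1])/n,4),y=round(-d[2]/n,4),z=round((-q*d[0]+c*d[1])/n,4)))
        else:
            for k in range(n):
                y=s[3]+d[3]*k/n; c,q=np.cos(y),np.sin(y)
                print('1 x',dict(x=round((c*d[0]+q*d[1])/n,4),y=round(-d[2]/n,4),z=round((-q*d[0]+c*d[1])/n,4),spin=round(-d[3]/n,3)))
        s=w
E
python3 - <<'E'
from h import *
p=cam('top');im=cv2.imread('pics/t1.png')
for t in tiles(p,im): print(np.round(t[0]),t[1],np.round(t[2],3),np.round(t[3]),round(t[4]))
go([(0.55,-0.08,0.5,-1.571)])
E
```

```text
[237. 205.] 268.0 [0.443 0.147] [65. 36.] 2
[342. 203.] 244.0 [ 0.458 -0.145] [68. 34.] 24
[314. 174.] 238.5 [ 0.539 -0.064] [69. 33.] 25
[268. 170.] 250.5 [0.545 0.067] [69. 35.] -21
[343.  45.] 60.0 [ 0.947 -0.141] [62. 15.] -23
1 x {'x': np.float64(-0.0335), 'y': np.float64(-0.008), 'z': np.float64(0.0404), 'spin': np.float64(0.031)}
1 x {'x': np.float64(-0.0348), 'y': np.float64(-0.008), 'z': np.float64(0.0393), 'spin': np.float64(0.031)}
1 x {'x': np.float64(-0.036), 'y': np.float64(-0.008), 'z': np.float64(0.0382), 'spin': np.float64(0.031)}
1 x {'x': np.float64(-0.0371), 'y': np.float64(-0.008), 'z': np.float64(0.0371), 'spin': np.float64(0.031)}
1 x {'x': np.float64(-0.0382), 'y': np.float64(-0.008), 'z': np.float64(0.036), 'spin': np.float64(0.031)}
1 x {'x': np.float64(-0.0393), 'y': np.float64(-0.008), 'z': np.float64(0.0348), 'spin': np.float64(0.031)}
1 x {'x': np.float64(-0.0404), 'y': np.float64(-0.008), 'z': np.float64(0.0336), 'spin': np.float64(0.031)}
1 x {'x': np.float64(-0.0414), 'y': np.float64(-0.008), 'z': np.float64(0.0323), 'spin': np.float64(0.031)}
1 x {'x': np.float64(-0.0423), 'y': np.float64(-0.008), 'z': np.float64(0.031), 'spin': np.float64(0.031)}
1 x {'x': np.float64(-0.0433), 'y': np.float64(-0.008), 'z': np.float64(0.0297), 'spin': np.float64(0.031)}
1 x {'x': np.float64(-0.0442), 'y': np.float64(-0.008), 'z': np.float64(0.0284), 'spin': np.float64(0.031)}
1 x {'x': np.float64(-0.045), 'y': np.float64(-0.008), 'z': np.float64(0.027), 'spin': np.float64(0.031)}
```

Request:
arm_command:
  moves:
    - {"x": -0.034, "y": -0.008, "z": 0.04, "spin": 0.031}
    - {"x": -0.035, "y": -0.008, "z": 0.039, "spin": 0.031}
    - {"x": -0.036, "y": -0.008, "z": 0.038, "spin": 0.031}
    - {"x": -0.037, "y": -0.008, "z": 0.037, "spin": 0.031}
    - {"x": -0.038, "y": -0.008, "z": 0.036, "spin": 0.031}
    - {"x": -0.039, "y": -0.008, "z": 0.035, "spin": 0.031}
    - {"x": -0.04, "y": -0.008, "z": 0.034, "spin": 0.031}
    - {"x": -0.041, "y": -0.008, "z": 0.032, "spin": 0.031}
    - {"x": -0.042, "y": -0.008, "z": 0.031, "spin": 0.031}
    - {"x": -0.043, "y": -0.008, "z": 0.03, "spin": 0.031}
    - {"x": -0.044, "y": -0.008, "z": 0.028, "spin": 0.031}
    - {"x": -0.045, "y": -0.008, "z": 0.027, "spin": 0.031}

```text
time: 1.7
ee_pos: [0.5603, -0.07, 0.502]
tcp_rot: [-1.572, 0.0, -1.594]
force: [0.3, -0.8, 0.4]
grip_width: 1.0
```

```bash
python3 - <<'E'
from h import *
o=bot.observe();print(o['time'],o['ee_pos'].round(4),o['tcp_rot'].round(3),o['qpos'].round(2),o['force'].round(1))
p,im=grab('wrist','w1')
for t in tiles(p,im,amin=200): print(np.round(t[0]),t[1],np.round(t[2],4),np.round(t[3]),round(t[4]))
E
```

```text
1.7 [ 0.5603 -0.07    0.502 ] [-1.572  0.    -1.594] [ 0.24  0.19 -0.27  1.72  0.05  1.24 -1.63] [ 0.3 -0.8  0.4]
[374. 222.] 433.5 [ 0.462  -0.1423] [68. 31.] 25
```

View pics/w1.png

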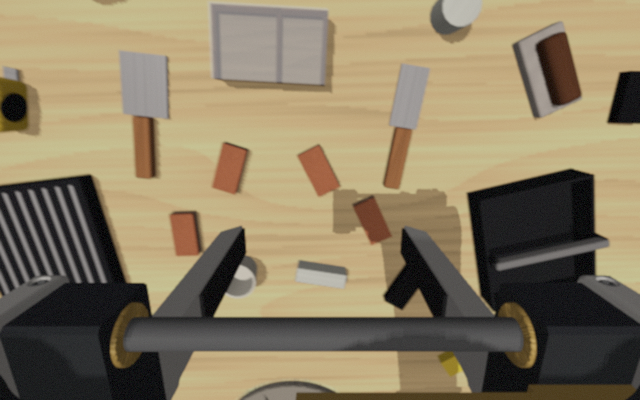

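The wrist view shows all four tiles at (230,168), (318,170), (372,220) and (185,233). The rack is at (268,45) with its wide slot on the left. Both scrapers, the tray on the right and the stand on the left are also visible.

```bash
python3 - <<'E'
from h import *
im=cv2.imread('pics/w1.png'); h=cv2.cvtColor(im,cv2.COLOR_BGR2HSV)
for u,v in [(230,168),(318,170),(372,215),(185,230),(144,150),(398,150),(228,187)]: print((u,v),h[v-1:v+2,u-1:u+2].reshape(-1,3).mean(0).round(),h[v,u])
E
```

```text
(230, 168) [  9. 148. 164.] [ 10 149 164]
(318, 170) [ 10. 149. 164.] [ 10 146 166]
(372, 215) [  9. 157. 113.] [ 10 162 113]
(185, 230) [ 10. 148. 164.] [ 10 153 163]
(144, 150) [ 13. 147. 150.] [ 13 143 150]
(398, 150) [ 13. 147. 144.] [ 13 148 145]
(228, 187) [ 10. 148. 163.] [ 10 147 163]
```

```bash
cat >> h.py <<'E'
def tiles(p,im,z=0.018,amin=200,smin=120):
    h=cv2.cvtColor(im,cv2.COLOR_BGR2HSV)
    m=(h[...,0]>=4)&(h[...,0]<=12)&(h[...,1]>smin)&(h[...,2]>75)
    m=cv2.morphologyEx(m.astype(np.uint8),cv2.MORPH_OPEN,np.ones((3,3)))
    n,l,st,ce=cv2.connectedComponentsWithStats(m,connectivity=4); o=[]
    for i in range(1,n):
        if st[i,4]<amin: continue
        v=h[...,2][l==i]; k=((l==i)&(h[...,2]>0.86*np.median(v))).astype(np.uint8)
        k=cv2.morphologyEx(k,cv2.MORPH_CLOSE,np.ones((3,3)));k=cv2.morphologyEx(k,cv2.MORPH_OPEN,np.ones((3,3)))
        cs,_=cv2.findContours(k,cv2.RETR_EXTERNAL,cv2.CHAIN_APPROX_NONE)
        if not cs: continue
        c=max(cs,key=cv2.contourArea)
        o.append((ce[i],st[i,4],*rectw(p,c,z)))
    return o
def show(ts):
    for t in ts: print('px',np.round(t[0]),'A',t[1],'xy',np.round(t[2],4),'mm',np.round(t[3]),'deg',round(t[4],1))
E
python3 - <<'E'
from h import *
p=cam('wrist')
im=cv2.imread('pics/w1.png')
show(tiles(p,im))
go([(0.46,-0.38,0.42,-1.571)])
E
```

```text
px [564.  67.] A 1120 xy [ 0.6812 -0.3894] mm [89. 23.] deg 24.6
px [230. 168.] A 1131 xy [0.5509 0.0787] mm [69. 34.] deg -18.6
px [318. 170.] A 1076 xy [ 0.5456 -0.0542] mm [69. 35.] deg 25.4
px [372. 220.] A 938 xy [ 0.4651 -0.1354] mm [70. 34.] deg 25.5
px [185. 233.] A 982 xy [0.4472 0.1596] mm [67. 34.] deg 0.4
1 x {'x': np.float64(0.0455), 'y': np.float64(0.0118), 'z': np.float64(-0.0139), 'spin': np.float64(-0.003)}
1 x {'x': np.float64(0.0455), 'y': np.float64(0.0118), 'z': np.float64(-0.014), 'spin': np.float64(-0.003)}
1 x {'x': np.float64(0.0455), 'y': np.float64(0.0118), 'z': np.float64(-0.0141), 'spin': np.float64(-0.003)}
1 x {'x': np.float64(0.0454), 'y': np.float64(0.0118), 'z': np.float64(-0.0142), 'spin': np.float64(-0.003)}
1 x {'x': np.float64(0.0454), 'y': np.float64(0.0118), 'z': np.float64(-0.0143), 'spin': np.float64(-0.003)}
1 x {'x': np.float64(0.0453), 'y': np.float64(0.0118), 'z': np.float64(-0.0144), 'spin': np.float64(-0.003)}
1 x {'x': np.float64(0.0453), 'y': np.float64(0.0118), 'z': np.float64(-0.0146), 'spin': np.float64(-0.003)}
```

The arm was still settling when I took that picture, so from now on I'll add null rows before each look.

Request:
arm_command:
  moves:
    - {"x": 0.046, "y": 0.012, "z": -0.014}
    - {"x": 0.046, "y": 0.012, "z": -0.014}
    - {"x": 0.046, "y": 0.012, "z": -0.014}
    - {"x": 0.045, "y": 0.012, "z": -0.014}
    - {"x": 0.045, "y": 0.012, "z": -0.014}
    - {"x": 0.045, "y": 0.012, "z": -0.014}
    - {"x": 0.03, "y": 0.01, "z": -0.01}
    - {"x": 0}
    - {"x": 0}

```text
schema error: expected keys x, y, z, spin
```

```bash
python3 - <<'E'
from h import *
o=bot.observe();print(o['time'],o['ee_pos'].round(4),o['tcp_rot'].round(3))
p,im=grab('wrist','w2')
np.save('p_w2.npy',p,allow_pickle=True)
show(tiles(p,im))
E
```

```text
1.75 [ 0.5628 -0.0631  0.5029] [-1.57   0.003 -1.589]
px [571.  72.] A 1131 xy [ 0.6751 -0.4004] mm [89. 23.] deg 24.8
px [236. 170.] A 1137 xy [0.5473 0.0688] mm [68. 35.] deg -19.4
px [325. 173.] A 1081 xy [ 0.5413 -0.064 ] mm [69. 35.] deg 24.6
px [378. 223.] A 945 xy [ 0.4601 -0.1449] mm [69. 35.] deg 24.3
px [191. 235.] A 956 xy [0.4437 0.1496] mm [67. 34.] deg 0.3
```

View pics/w2.png

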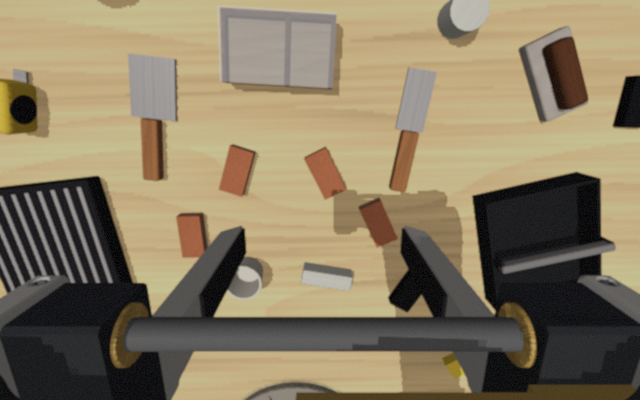

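Rows need all four keys. The settled wrist and top views now agree to about 3 mm. Next I'll go above the tray.

Request:
arm_command:
  moves:
    - {"x": 0.046, "y": 0.012, "z": -0.014, "spin": 0}
    - {"x": 0.046, "y": 0.012, "z": -0.014, "spin": 0}
    - {"x": 0.046, "y": 0.012, "z": -0.014, "spin": 0}
    - {"x": 0.045, "y": 0.012, "z": -0.014, "spin": 0}
    - {"x": 0.045, "y": 0.012, "z": -0.014, "spin": 0}
    - {"x": 0.045, "y": 0.012, "z": -0.014, "spin": 0}
    - {"x": 0.03, "y": 0.01, "z": -0.01, "spin": 0}
    - {"x": 0, "y": 0, "z": 0, "spin": 0}
    - {"x": 0, "y": 0, "z": 0, "spin": 0}

```text
time: 2.92
ee_pos: [0.4595, -0.3757, 0.4157]
tcp_rot: [-1.572, 0.003, -1.583]
force: [-0.2, -0.7, 0.3]
grip_width: 1.005
```

```bash
python3 - <<'E'
from h import *
o=bot.observe();print(o['time'],o['ee_pos'].round(4),o['tcp_rot'].round(3))
p,im=grab('wrist','w3')
np.save('p_w3.npy',p,allow_pickle=True)
show(tiles(p,im))
E
```

```text
2.925 [ 0.4595 -0.3757  0.4157] [-1.572  0.003 -1.583]
px [ 51. 103.] A 2148 xy [ 0.5408 -0.0634] mm [69. 35.] deg 24.9
px [134. 172.] A 1756 xy [ 0.4596 -0.1449] mm [69. 35.] deg 24.0
```

View pics/w3.png

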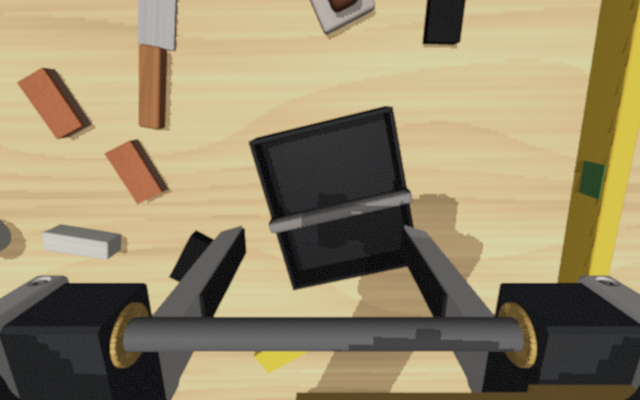

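The tray rim has its corners at (250,142), (391,108) and (295,289). The handle bar runs from (272,227) to (410,198).

```bash
python3 - <<'E'
from h import *
p=np.load('p_w3.npy',allow_pickle=True).item()
im=cv2.imread('pics/w3.png')
c=plane(p,[(250,142),(391,108),(295,289)],0.045); print(c.round(4))
print([np.linalg.norm(c[1]-c[0]),np.linalg.norm(c[2]-c[0])], np.degrees(np.arctan2(*(c[0]-c[2])[::-1])),np.degrees(np.arctan2(*(c[0]-c[1])[::-1])))
print('centre',(c[1]+c[2])/2)
b=plane(p,[(272,227),(410,198)],0.071);print(b.round(4),b.mean(0),np.linalg.norm(b[1]-b[0]),np.degrees(np.arctan2(*(b[0]-b[1])[::-1])))
cv2.imwrite('pics/w3c.png',cv2.resize(im[90:300,235:430],None,fx=3,fy=2.8,interpolation=cv2.INTER_CUBIC))
E
```

```text
[[ 0.4983 -0.2948]
 [ 0.5321 -0.4465]
 [ 0.3158 -0.3371]]
[np.float64(0.15543725896449456), np.float64(0.18727139670594586)] 13.062118928357092 102.57705617903532
centre [ 0.42397856 -0.39181416]
[[ 0.4093 -0.3178]
 [ 0.4405 -0.4656]] [ 0.42486378 -0.3916868 ] 0.15102134564310435 101.92686626369319
```

View pics/w3c.png

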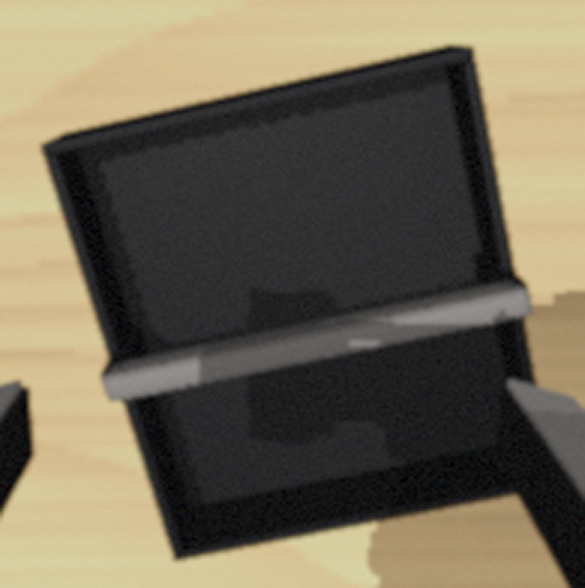

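```bash
python3 - <<'E'
from h import *
go([(0.460,-0.145,0.32,np.radians(-66))])
E
```

```text
1 x {'x': np.float64(-0.0461), 'y': np.float64(0.0191), 'z': np.float64(-0.0005), 'spin': np.float64(-0.086)}
1 x {'x': np.float64(-0.046), 'y': np.float64(0.0191), 'z': np.float64(0.0035), 'spin': np.float64(-0.086)}
1 x {'x': np.float64(-0.0455), 'y': np.float64(0.0191), 'z': np.float64(0.0075), 'spin': np.float64(-0.086)}
1 x {'x': np.float64(-0.0447), 'y': np.float64(0.0191), 'z': np.float64(0.0114), 'spin': np.float64(-0.086)}
1 x {'x': np.float64(-0.0436), 'y': np.float64(0.0191), 'z': np.float64(0.0152), 'spin': np.float64(-0.086)}
```

Request:
arm_command:
  moves:
    - {"x": -0.046, "y": 0.019, "z": 0, "spin": -0.086}
    - {"x": -0.046, "y": 0.019, "z": 0.003, "spin": -0.086}
    - {"x": -0.045, "y": 0.019, "z": 0.007, "spin": -0.086}
    - {"x": -0.045, "y": 0.019, "z": 0.011, "spin": -0.086}
    - {"x": -0.044, "y": 0.019, "z": 0.015, "spin": -0.086}
    - {"x": 0, "y": 0, "z": 0, "spin": 0}
    - {"x": 0, "y": 0, "z": 0, "spin": 0}
  jaw: 0.06

```text
time: 3.85
ee_pos: [0.4591, -0.1322, 0.3219]
tcp_rot: [-1.566, -0.001, -1.129]
force: [0.2, -0.6, -0.0]
grip_width: 0.639
```

```bash
cat >> h.py <<'E'
def look(name,near=None):
    o=bot.observe();print(round(o['time'],2),o['ee_pos'].round(4),'yaw',round(o['tcp_rot'][2],3),'f',o['force'].round(1),'g',round(o['grip_width']*94,1))
    p,im=grab('wrist',name); np.save(f'p_{name}.npy',p,allow_pickle=True)
    ts=tiles(p,im); show(ts); return p,im,ts
E
python3 - <<'E'
from h import *
look('w4')
E
```

```text
3.85 [ 0.4591 -0.1322  0.3219] yaw -1.129 f [ 0.2 -0.6 -0. ] g 60.0
px [129.  14.] A 1675 xy [0.5346 0.0736] mm [42. 35.] deg -19.5
px [16. 68.] A 2901 xy [0.4441 0.1474] mm [69. 31.] deg 0.7
px [291.  73.] A 3757 xy [ 0.5408 -0.0638] mm [69. 35.] deg 25.0
px [336. 197.] A 2743 xy [ 0.4623 -0.1439] mm [64. 35.] deg 24.0
```

View pics/w4.png

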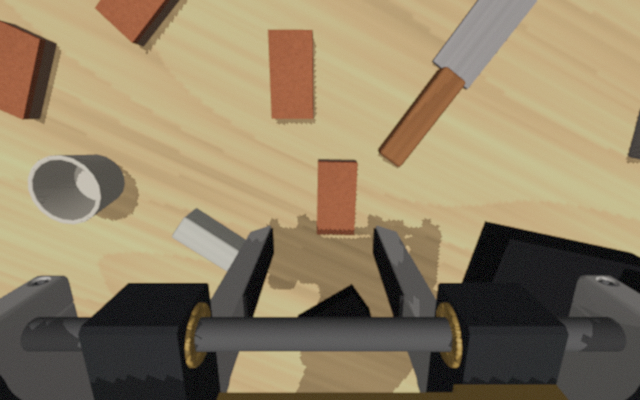

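Tile T4 is at (336,197), aligned between the fingers. Terracotta tile confirmed. Descending onto it.

```bash
python3 - <<'E'
from h import *
go([(0.460,-0.1445,0.23,-1.147),(0.460,-0.1445,0.203,-1.147,0.03)])
E
```

```text
1 x {'x': np.float64(0.0057), 'y': np.float64(0.0459), 'z': np.float64(-0.0022), 'spin': np.float64(0.009)}
1 x {'x': np.float64(0.0057), 'y': np.float64(0.0459), 'z': np.float64(-0.0021), 'spin': np.float64(0.009)}
1 x {'x': np.float64(0.0), 'y': np.float64(0.027), 'z': np.float64(0.0)}
```

Request:
arm_command:
  moves:
    - {"x": 0.006, "y": 0.03, "z": -0.002, "spin": 0.009}
    - {"x": 0.006, "y": 0.03, "z": -0.002, "spin": 0.009}
    - {"x": 0, "y": 0.02, "z": 0, "spin": 0}
    - {"x": 0, "y": 0, "z": 0, "spin": 0}
    - {"x": 0, "y": 0, "z": 0, "spin": 0}

```text
time: 4.53
ee_pos: [0.4627, -0.1491, 0.2429]
tcp_rot: [-1.562, -0.006, -1.156]
force: [0.4, -0.7, 0.4]
grip_width: 0.638
```

```bash
python3 - <<'E'
from h import *
go([(0.460,-0.1445,0.203,-1.147)])
E
```

```text
1 x {'x': np.float64(-0.0053), 'y': np.float64(0.0399), 'z': np.float64(-0.0006), 'spin': np.float64(-0.009)}
```

Request:
arm_command:
  moves:
    - {"x": -0.005, "y": 0.015, "z": 0, "spin": -0.009}
    - {"x": 0, "y": 0.012, "z": 0, "spin": 0}
    - {"x": 0, "y": 0.01, "z": 0, "spin": 0}
    - {"x": 0, "y": 0, "z": 0, "spin": 0}
    - {"x": 0, "y": 0, "z": 0, "spin": 0}

```text
time: 5.15
ee_pos: [0.4614, -0.1445, 0.2046]
tcp_rot: [-1.56, -0.007, -1.146]
force: [0.5, -0.3, -0.8]
grip_width: 0.64
```

Request:
arm_command:
  moves:
    - {"x": 0, "y": 0, "z": 0, "spin": 0}
    - {"x": 0, "y": 0, "z": 0, "spin": 0}
    - {"x": 0, "y": 0, "z": 0, "spin": 0}
    - {"x": 0, "y": 0, "z": 0, "spin": 0}
  jaw: 0.02
  force: 30

```text
time: 5.65
ee_pos: [0.4616, -0.1446, 0.2053]
tcp_rot: [-1.559, -0.008, -1.146]
force: [0.0, 0.2, -1.1]
grip_width: 0.378
```

```bash
cat >> h.py <<'E'
TC=np.array([0.4245,-0.392]); TA=np.radians(12.6)
def slot(u,v,t=None,a=None):
    t=TC if t is None else t; a=TA if a is None else a
    return t+np.array([np.cos(a)*u-np.sin(a)*v,np.sin(a)*u+np.cos(a)*v])
E
python3 - <<'E'
from h import *
o=bot.observe(); print(o['grip_width']*94,o['force'])
for s in [(48,-35),(-48,-35),(48,35),(-48,35)]: print(s,slot(s[0]/1000,s[1]/1000).round(4))
s=slot(.048,-.035)
go([(0.461,-0.1445,0.32,-1.146),(*s,0.32,TA-np.pi/2)])
E
```

```text
35.48803909711075 [ 0.04453729  0.22631233 -1.06882583]
(48, -35) [ 0.479  -0.4157]
(-48, -35) [ 0.3853 -0.4366]
(48, 35) [ 0.4637 -0.3474]
(-48, 35) [ 0.37   -0.3683]
3 x {'x': np.float64(-0.0001), 'y': np.float64(-0.0382), 'z': np.float64(-0.0002)}
1 x {'x': np.float64(0.0509), 'y': np.float64(-0.0), 'z': np.float64(-0.0191), 'spin': np.float64(0.041)}
1 x {'x': np.float64(0.0516), 'y': np.float64(-0.0), 'z': np.float64(-0.017), 'spin': np.float64(0.041)}
1 x {'x': np.float64(0.0523), 'y': np.float64(-0.0), 'z': np.float64(-0.0148), 'spin': np.float64(0.041)}
1 x {'x': np.float64(0.0529), 'y': np.float64(-0.0), 'z': np.float64(-0.0127), 'spin': np.float64(0.041)}
1 x {'x': np.float64(0.0533), 'y': np.float64(-0.0), 'z': np.float64(-0.0105), 'spin': np.float64(0.041)}
```

Request:
arm_command:
  moves:
    - {"x": 0, "y": -0.038, "z": 0, "spin": 0}
    - {"x": 0, "y": -0.038, "z": 0, "spin": 0}
    - {"x": 0, "y": -0.038, "z": 0, "spin": 0}
    - {"x": 0.051, "y": 0, "z": -0.019, "spin": 0.041}
    - {"x": 0.051, "y": 0, "z": -0.017, "spin": 0.041}
    - {"x": 0.052, "y": 0, "z": -0.015, "spin": 0.041}
    - {"x": 0.053, "y": 0, "z": -0.013, "spin": 0.041}
    - {"x": 0.04, "y": 0, "z": -0.01, "spin": 0.041}
    - {"x": 0, "y": 0, "z": 0, "spin": 0}
    - {"x": 0, "y": 0, "z": 0, "spin": 0}
    - {"x": 0, "y": 0, "z": 0, "spin": 0}

```text
time: 7.02
ee_pos: [0.4742, -0.4083, 0.3241]
tcp_rot: [-1.558, -0.006, -1.353]
force: [0.3, 0.5, -0.8]
grip_width: 0.382
```

```bash
python3 - <<'E'
from h import *
look('w5')
s=slot(.048,-.035)
go([(*s,0.25,TA-np.pi/2),(*s,0.214,TA-np.pi/2)])
E
```

```text
7.03 [ 0.4742 -0.4083  0.3241] yaw -1.353 f [ 0.3  0.5 -0.8] g 35.9
px [323. 249.] A 7280 xy [ 0.4172 -0.4218] mm [119.  62.] deg 12.2
1 x {'x': np.float64(0.0042), 'y': np.float64(0.0371), 'z': np.float64(0.0014), 'spin': np.float64(-0.001)}
1 x {'x': np.float64(0.0042), 'y': np.float64(0.0371), 'z': np.float64(0.0014), 'spin': np.float64(-0.001)}
1 x {'x': np.float64(0.0), 'y': np.float64(0.036), 'z': np.float64(0.0)}
```

View pics/w5.png

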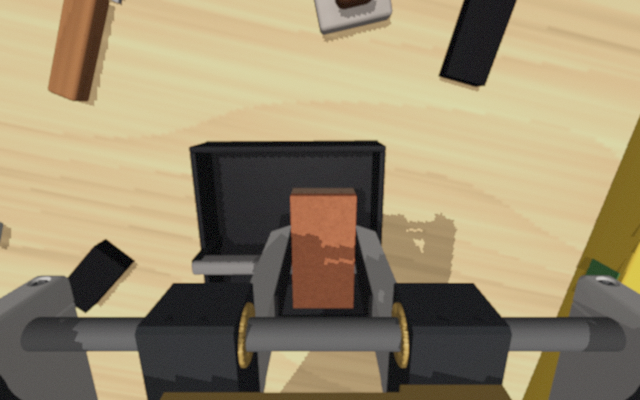

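The tile is held square over the far-right part of the tray. Lowering it.

Request:
arm_command:
  moves:
    - {"x": 0.004, "y": 0.035, "z": 0.001, "spin": 0}
    - {"x": 0.004, "y": 0.03, "z": 0.001, "spin": 0}
    - {"x": 0, "y": 0.02, "z": 0, "spin": 0}
    - {"x": 0, "y": 0, "z": 0, "spin": 0}
    - {"x": 0, "y": 0, "z": 0, "spin": 0}

```text
time: 7.7
ee_pos: [0.4812, -0.4129, 0.2395]
tcp_rot: [-1.555, -0.007, -1.348]
force: [0.5, -0.6, -1.3]
grip_width: 0.38
```

Request:
arm_command:
  moves:
    - {"x": 0.002, "y": 0.013, "z": -0.002, "spin": 0}
    - {"x": 0, "y": 0.012, "z": 0, "spin": 0}
    - {"x": 0, "y": 0, "z": 0, "spin": 0}
    - {"x": 0, "y": 0, "z": 0, "spin": 0}

```text
time: 8.2
ee_pos: [0.4802, -0.4159, 0.2144]
tcp_rot: [-1.554, -0.009, -1.348]
force: [-0.5, -0.1, 0.4]
grip_width: 0.38
```

Request:
arm_command:
  moves:
    - {"x": 0, "y": 0.003, "z": 0, "spin": 0}
    - {"x": 0, "y": 0, "z": 0, "spin": 0}

```text
time: 8.45
ee_pos: [0.4805, -0.416, 0.2116]
tcp_rot: [-1.553, -0.01, -1.348]
force: [0.3, -0.5, -1.4]
grip_width: 0.38
```

Request:
arm_command:
  moves:
    - {"x": 0, "y": 0, "z": 0, "spin": 0}
    - {"x": 0, "y": 0, "z": 0, "spin": 0}
  jaw: 0.046

```text
time: 8.7
ee_pos: [0.4806, -0.4161, 0.212]
tcp_rot: [-1.553, -0.01, -1.348]
force: [0.0, -0.0, 0.6]
grip_width: 0.487
```

```bash
cat >> h.py <<'E'
def axis():
    o=bot.observe(); return R.from_euler('xyz',o['tcp_rot']).as_matrix()[:,1].round(4)
E
python3 - <<'E'
from h import *
print(axis())
go([(0.48,-0.416,0.34,-1.348)])
go([(0.541,-0.0638,0.32,np.radians(-65))],s=(0.48,-0.416,0.32,-1.348))
E
```

```text
[ 0.0198 -0.0059 -0.9998]
3 x {'x': np.float64(-0.0001), 'y': np.float64(-0.0427), 'z': np.float64(-0.0002)}
1 x {'x': np.float64(-0.0471), 'y': np.float64(-0.0), 'z': np.float64(0.0196), 'spin': np.float64(-0.031)}
1 x {'x': np.float64(-0.0465), 'y': np.float64(-0.0), 'z': np.float64(0.021), 'spin': np.float64(-0.031)}
1 x {'x': np.float64(-0.0459), 'y': np.float64(-0.0), 'z': np.float64(0.0225), 'spin': np.float64(-0.031)}
1 x {'x': np.float64(-0.0452), 'y': np.float64(-0.0), 'z': np.float64(0.0238), 'spin': np.float64(-0.031)}
1 x {'x': np.float64(-0.0444), 'y': np.float64(-0.0), 'z': np.float64(0.0252), 'spin': np.float64(-0.031)}
1 x {'x': np.float64(-0.0436), 'y': np.float64(-0.0), 'z': np.float64(0.0266), 'spin': np.float64(-0.031)}
1 x {'x': np.float64(-0.0428), 'y': np.float64(-0.0), 'z': np.float64(0.0279), 'spin': np.float64(-0.031)}
```

Request:
arm_command:
  moves:
    - {"x": 0, "y": -0.05, "z": 0, "spin": 0}
    - {"x": 0, "y": -0.05, "z": 0, "spin": 0}
    - {"x": -0.047, "y": -0.02, "z": 0.019, "spin": -0.031}
    - {"x": -0.047, "y": 0, "z": 0.021, "spin": -0.031}
    - {"x": -0.046, "y": 0, "z": 0.022, "spin": -0.031}
    - {"x": -0.045, "y": 0, "z": 0.024, "spin": -0.031}
    - {"x": -0.044, "y": 0, "z": 0.025, "spin": -0.031}
    - {"x": -0.044, "y": 0, "z": 0.026, "spin": -0.031}
    - {"x": -0.04, "y": 0, "z": 0.025, "spin": -0.02}
    - {"x": 0, "y": 0, "z": 0, "spin": 0}
    - {"x": 0, "y": 0, "z": 0, "spin": 0}
  jaw: 0.06

```text
time: 10.07
ee_pos: [0.5364, -0.0571, 0.3374]
tcp_rot: [-1.551, -0.018, -1.137]
force: [-0.0, 0.4, -0.8]
grip_width: 0.638
```

```bash
cat >> h.py <<'E'
def go(wps,step=0.055,dspin=0.15):
    """wps: (x,y of grasp point, TCP z, yaw)"""
    o=bot.observe(); M=R.from_euler('xyz',o['tcp_rot']).as_matrix(); a=M[:,1]
    s=np.array([*(o['ee_pos']+0.18*(a+[0,0,1]))[:2],o['ee_pos'][2],o['tcp_rot'][2]]); 
    print('grasp now',s.round(4),'axis',a.round(3))
    for w in wps:
        st=w[4] if len(w)>4 else step
        w=np.array(w[:4],float); d=w-s; d[3]=(d[3]+np.pi)%(2*np.pi)-np.pi
        n=max(1,int(np.ceil(np.linalg.norm(d[:3])/st)),int(np.ceil(abs(d[3])/dspin)))
        for k in range(n):
            t=M.T@(d[:3]/n)
            M=M@R.from_rotvec([0,-d[3]/n,0]).as_matrix()
            if abs(d[3])<1e-3:
                print(n,'x',*t.round(4),0); break
            print('1 x',*t.round(4),'spin',round(-d[3]/n,3))
        s=w
E
python3 - <<'E'
from h import *
p,im,ts=look('w6')
go([(0.541,-0.0638,0.24,np.radians(-65))])
E
```

```text
10.07 [ 0.5364 -0.0571  0.3374] yaw -1.137 f [-0.   0.4 -0.8] g 59.9
px [199. 128.] A 3128 xy [0.5475 0.0688] mm [69. 36.] deg -19.2
px [ 82. 191.] A 2780 xy [0.4441 0.1499] mm [69. 35.] deg 0.5
px [326. 191.] A 2509 xy [ 0.5412 -0.0632] mm [68. 35.] deg 24.7
grasp now [ 0.541  -0.0585  0.3374 -1.1376] axis [ 0.026 -0.008 -1.   ]
1 x 0.0015 0.0487 -0.0021 spin -0.002
1 x 0.0015 0.0487 -0.0021 spin -0.002
```

View pics/w6.png

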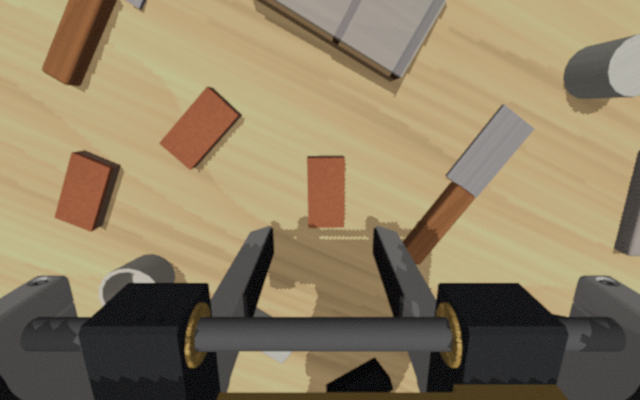

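The tool axis is drifting from vertical as rows accumulate. I'll spend a second of null rows to see what causes it before the level carry.

```bash
cat > st.py <<'E'
from h import *
o=bot.observe(); M=R.from_euler('xyz',o['tcp_rot']).as_matrix()
print(round(o['time'],2),'tcp',o['ee_pos'].round(5),'axis',M[:,1].round(5),'yaw',round(o['tcp_rot'][2],4),'q',o['qpos'].round(4))
E
python3 st.py
```

```text
10.12 tcp [ 0.5364  -0.05709  0.33742] axis [ 0.02582 -0.0076  -0.99964] yaw -1.1376 q [ 0.2333  0.2903 -0.2933  1.971   0.12    0.8701 -1.2612]
```

Request:
arm_command:
  moves:
    - {"x": 0, "y": 0, "z": 0, "spin": 0}
    - {"x": 0, "y": 0, "z": 0, "spin": 0}
    - {"x": 0, "y": 0, "z": 0, "spin": 0}
    - {"x": 0, "y": 0, "z": 0, "spin": 0}
    - {"x": 0, "y": 0, "z": 0, "spin": 0}
    - {"x": 0, "y": 0, "z": 0, "spin": 0}
    - {"x": 0, "y": 0, "z": 0, "spin": 0}
    - {"x": 0, "y": 0, "z": 0, "spin": 0}

```text
time: 11.12
ee_pos: [0.5361, -0.06, 0.3373]
tcp_rot: [-1.551, -0.018, -1.142]
force: [0.2, -0.3, -0.1]
grip_width: 0.639
```

```bash
python3 st.py
```

```text
11.12 tcp [ 0.53611 -0.06004  0.33734] axis [ 0.02552 -0.00829 -0.99964] yaw -1.1422 q [ 0.2367  0.2903 -0.2911  1.971   0.1199  0.8702 -1.2602]
```

Null rows hold the tilt, so the drift comes from motion rows. Continuing, and logging the axis as I go.

```bash
python3 - <<'E'
from h import *
go([(0.541,-0.0635,0.205,np.radians(-65.2))])
E
```

```text
grasp now [ 0.5407 -0.0615  0.3373 -1.1422] axis [ 0.026 -0.008 -1.   ]
1 x -0.0002 0.0441 -0.0011 spin -0.001
1 x -0.0002 0.0441 -0.0011 spin -0.001
1 x -0.0002 0.0441 -0.0011 spin -0.001
```

Request:
arm_command:
  moves:
    - {"x": 0, "y": 0.044, "z": -0.001, "spin": 0}
    - {"x": 0, "y": 0.044, "z": -0.001, "spin": 0}
    - {"x": 0, "y": 0.02, "z": -0.001, "spin": 0}
    - {"x": 0, "y": 0, "z": 0, "spin": 0}

```text
time: 11.62
ee_pos: [0.5369, -0.0621, 0.2274]
tcp_rot: [-1.549, -0.019, -1.142]
force: [0.5, -0.1, 1.4]
grip_width: 0.639
```

```bash
python3 st.py;  python3 - <<'E'
from h import *
go([(0.541,-0.0635,0.205,np.radians(-65.2))])
E
```

```text
11.62 tcp [ 0.53685 -0.06214  0.22735] axis [ 0.02805 -0.00834 -0.99957] yaw -1.1421 q [ 0.2047  0.4466 -0.2574  2.0451  0.1994  0.6443 -1.3273]
grasp now [ 0.5419 -0.0636  0.2274 -1.1421] axis [ 0.028 -0.008 -1.   ]
1 x -0.0009 0.0223 -0.0013 spin -0.004
```

Request:
arm_command:
  moves:
    - {"x": -0.001, "y": 0.023, "z": -0.001, "spin": 0}
    - {"x": 0, "y": 0, "z": 0, "spin": 0}
    - {"x": 0, "y": 0, "z": 0, "spin": 0}

```text
time: 12.0
ee_pos: [0.5376, -0.0618, 0.2072]
tcp_rot: [-1.546, -0.021, -1.142]
force: [0.4, 0.1, 0.0]
grip_width: 0.637
```

```bash
python3 st.py
```

```text
12.0 tcp [ 0.53755 -0.06177  0.20716] axis [ 0.03155 -0.00859 -0.99947] yaw -1.1422 q [ 0.1941  0.479  -0.2465  2.0538  0.2171  0.6006 -1.3438]
```

Request:
arm_command:
  moves:
    - {"x": 0, "y": 0, "z": 0, "spin": 0}
    - {"x": 0, "y": 0, "z": 0, "spin": 0}
    - {"x": 0, "y": 0, "z": 0, "spin": 0}
  jaw: 0.02

```text
time: 12.38
ee_pos: [0.5383, -0.0619, 0.2095]
tcp_rot: [-1.543, -0.023, -1.142]
force: [-0.6, 0.1, -2.2]
grip_width: 0.374
```

Request:
arm_command:
  moves:
    - {"x": 0, "y": -0.05, "z": 0, "spin": 0}
    - {"x": 0, "y": -0.05, "z": 0, "spin": 0}
    - {"x": 0, "y": -0.02, "z": 0, "spin": 0}
    - {"x": 0, "y": 0, "z": 0, "spin": 0}

```text
time: 12.88
ee_pos: [0.5336, -0.0607, 0.3325]
tcp_rot: [-1.544, -0.022, -1.142]
force: [-0.1, 0.1, -2.1]
grip_width: 0.378
```

```bash
python3 st.py;  python3 - <<'E'
from h import *
s=slot(-.048,.035)
go([(*s,0.325,TA-np.pi/2)])
E
```

```text
12.88 tcp [ 0.53364 -0.06074  0.33252] axis [ 0.0331  -0.00865 -0.99941] yaw -1.1424 q [ 0.2441  0.2914 -0.298   1.9827  0.1258  0.8507 -1.2643]
grasp now [ 0.5396 -0.0623  0.3325 -1.1424] axis [ 0.033 -0.009 -0.999]
1 x 0.0297 0.0006 -0.0402 spin 0.03
1 x 0.0309 0.0006 -0.0393 spin 0.03
1 x 0.032 0.0006 -0.0384 spin 0.03
1 x 0.0331 0.0006 -0.0374 spin 0.03
1 x 0.0342 0.0006 -0.0364 spin 0.03
1 x 0.0353 0.0006 -0.0354 spin 0.03
1 x 0.0364 0.0006 -0.0343 spin 0.03
```

Request:
arm_command:
  moves:
    - {"x": 0.03, "y": -0.04, "z": -0.04, "spin": 0.03}
    - {"x": 0.031, "y": -0.04, "z": -0.039, "spin": 0.03}
    - {"x": 0.032, "y": -0.04, "z": -0.038, "spin": 0.03}
    - {"x": 0.033, "y": -0.04, "z": -0.037, "spin": 0.03}
    - {"x": 0.034, "y": 0, "z": -0.036, "spin": 0.03}
    - {"x": 0.035, "y": 0, "z": -0.035, "spin": 0.03}
    - {"x": 0.03, "y": 0, "z": -0.03, "spin": 0.03}
    - {"x": 0, "y": 0, "z": 0, "spin": 0}

```text
time: 13.88
ee_pos: [0.3594, -0.3619, 0.4807]
tcp_rot: [-1.55, -0.01, -1.359]
force: [0.3, -0.6, -1.3]
grip_width: 0.38
```

```bash
python3 st.py
```

```text
13.88 tcp [ 0.35944 -0.36193  0.48068] axis [ 0.02255 -0.00575 -0.99973] yaw -1.3586 q [ 0.6895  0.0861 -0.0256  1.8789 -0.0078  1.1554 -0.6913]
```

Request:
arm_command:
  moves:
    - {"x": 0, "y": 0, "z": 0, "spin": 0}
    - {"x": 0, "y": 0, "z": 0, "spin": 0}
    - {"x": 0, "y": 0, "z": 0, "spin": 0}
    - {"x": 0, "y": 0, "z": 0, "spin": 0}
    - {"x": 0, "y": 0, "z": 0, "spin": 0}
    - {"x": 0, "y": 0, "z": 0, "spin": 0}

```text
time: 14.62
ee_pos: [0.3615, -0.3595, 0.4787]
tcp_rot: [-1.551, -0.008, -1.354]
force: [-0.6, -0.5, -0.9]
grip_width: 0.377
```

```bash
python3 st.py
```

```text
14.62 tcp [ 0.36152 -0.35949  0.47873] axis [ 0.02066 -0.00389 -0.99978] yaw -1.3537 q [ 0.6865  0.088  -0.0291  1.881  -0.0076  1.1539 -0.6931]
```

Height brings the tilt back (0.033 down to 0.021), so it stays bounded. Placing this tile at the near-left spot.

```bash
python3 - <<'E'
from h import *
look('w7')
s=slot(-.048,.035)
go([(*s,0.26,TA-np.pi/2)])
E
```

```text
14.62 [ 0.3615 -0.3595  0.4787] yaw -1.354 f [-0.6 -0.5 -0.9] g 35.5
px [383.  90.] A 1706 xy [ 0.4799 -0.418 ] mm [69. 36.] deg 12.5
px [323. 246.] A 6842 xy [ 0.241  -0.3893] mm [180.  92.] deg 12.4
grasp now [ 0.3652 -0.3602  0.4787 -1.3538] axis [ 0.021 -0.004 -1.   ]
1 x 0.0018 0.0547 -0.0003 spin -0.001
1 x 0.0018 0.0547 -0.0003 spin -0.001
1 x 0.0018 0.0547 -0.0003 spin -0.001
1 x 0.0018 0.0547 -0.0003 spin -0.001
```

View pics/w7.png

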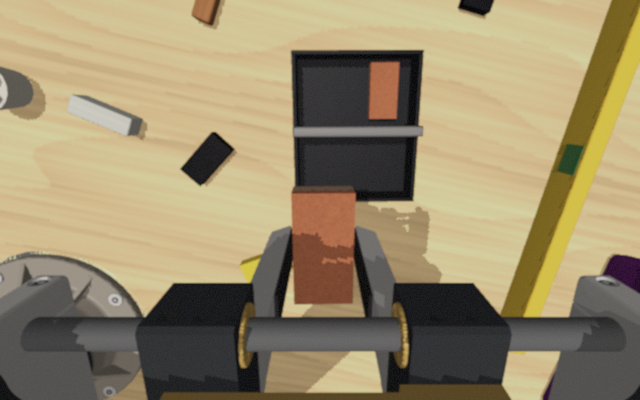

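The first tile lies flat in the far-right of the tray at (383,90). All four tray corners show at (293,51), (422,51), (413,199) and (295,187).

```bash
python3 - <<'E'
from h import *
p=np.load('p_w7.npy',allow_pickle=True).item()
c=plane(p,[(292.5,51),(422.5,51),(413,199.5)],0.045);print(c.round(4),(c[0]+c[2])/2,np.linalg.norm(c[0]-c[1]),np.linalg.norm(c[2]-c[1]),np.degrees(np.arctan2(*(c[1]-c[2])[::-1])))
b=plane(p,[(294,132),(422,131)],0.072);print(b,b.mean(0),np.degrees(np.arctan2(*(b[0]-b[1])[::-1]))-90)
E
```

```text
[[ 0.4982 -0.2949]
 [ 0.532  -0.4473]
 [ 0.3513 -0.4891]] [ 0.42475866 -0.3919806 ] 0.1560788221237368 0.1854297943454701 13.020711293947976
[[ 0.40714953 -0.31675897]
 [ 0.44106799 -0.46573396]] [ 0.42410876 -0.39124647] 12.826393056764772
```

Request:
arm_command:
  moves:
    - {"x": 0.002, "y": 0.054, "z": 0, "spin": 0}
    - {"x": 0.002, "y": 0.054, "z": 0, "spin": 0}
    - {"x": 0.002, "y": 0.054, "z": 0, "spin": 0}
    - {"x": 0.002, "y": 0.04, "z": 0, "spin": 0}
    - {"x": 0, "y": 0, "z": 0, "spin": 0}
    - {"x": 0, "y": 0, "z": 0, "spin": 0}

```text
time: 15.42
ee_pos: [0.3688, -0.3694, 0.2746]
tcp_rot: [-1.548, -0.013, -1.354]
force: [0.0, -1.0, -0.2]
grip_width: 0.376
```

```bash
python3 - <<'E'
from h import *
s=slot(-.048,.035)
go([(*s,0.217,TA-np.pi/2)])
E
```

```text
grasp now [ 0.3734 -0.3708  0.2746 -1.3541] axis [ 0.025 -0.008 -1.   ]
1 x -0.0019 0.0288 -0.002 spin -0.002
1 x -0.0019 0.0288 -0.002 spin -0.002
```

Request:
arm_command:
  moves:
    - {"x": -0.002, "y": 0.03, "z": -0.002, "spin": 0}
    - {"x": -0.002, "y": 0.026, "z": -0.002, "spin": 0}
    - {"x": 0, "y": 0, "z": 0, "spin": 0}
    - {"x": 0, "y": 0, "z": 0, "spin": 0}

```text
time: 15.92
ee_pos: [0.3679, -0.3689, 0.2255]
tcp_rot: [-1.54, -0.022, -1.355]
force: [0.9, -0.1, -0.9]
grip_width: 0.377
```

Request:
arm_command:
  moves:
    - {"x": 0, "y": 0.011, "z": -0.001, "spin": 0}
    - {"x": 0, "y": 0, "z": 0, "spin": 0}

```text
time: 16.18
ee_pos: [0.3679, -0.3699, 0.216]
tcp_rot: [-1.538, -0.025, -1.355]
force: [-0.1, -0.3, -0.7]
grip_width: 0.374
```

```bash
python3 st.py
```

```text
16.18 tcp [ 0.3679  -0.36988  0.21605] axis [ 0.03701 -0.01721 -0.99917] yaw -1.3548 q [ 0.6942  0.4295 -0.0321  2.1061  0.0075  0.5665 -0.6953]
```

Request:
arm_command:
  moves:
    - {"x": 0, "y": 0.001, "z": 0, "spin": 0}
    - {"x": 0, "y": 0, "z": 0, "spin": 0}
  jaw: 0.046

```text
time: 16.42
ee_pos: [0.3681, -0.3701, 0.2154]
tcp_rot: [-1.538, -0.025, -1.355]
force: [-0.6, 0.1, -0.1]
grip_width: 0.484
```

```bash
python3 - <<'E'
from h import *
o=bot.observe(); print(o['ee_pos'],o['grip_width']*94)
go([(0.373,-0.373,0.32,-1.355),(0.547,0.0688,0.45,np.radians(-109.3))])
E
```

```text
[ 0.36810915 -0.37007536  0.21543682] 45.54005205528657
grasp now [ 0.3749 -0.3732  0.2154 -1.355 ] axis [ 0.038 -0.018 -0.999]
2 x 0.001 -0.0523 0.0008 0
1 x -0.0434 -0.0146 0.0299 spin 0.061
1 x -0.0452 -0.0146 0.0272 spin 0.061
1 x -0.0468 -0.0146 0.0243 spin 0.061
1 x -0.0482 -0.0146 0.0214 spin 0.061
1 x -0.0494 -0.0146 0.0184 spin 0.061
1 x -0.0504 -0.0146 0.0154 spin 0.061
1 x -0.0513 -0.0146 0.0122 spin 0.061
1 x -0.0519 -0.0146 0.0091 spin 0.061
1 x -0.0524 -0.0146 0.0059 spin 0.061
```

Request:
arm_command:
  moves:
    - {"x": 0, "y": -0.052, "z": 0, "spin": 0}
    - {"x": 0, "y": -0.052, "z": 0, "spin": 0}
    - {"x": -0.043, "y": -0.015, "z": 0.03, "spin": 0.061}
    - {"x": -0.045, "y": -0.015, "z": 0.027, "spin": 0.061}
    - {"x": -0.047, "y": -0.015, "z": 0.024, "spin": 0.061}
    - {"x": -0.048, "y": -0.015, "z": 0.021, "spin": 0.061}
    - {"x": -0.049, "y": -0.015, "z": 0.018, "spin": 0.061}
    - {"x": -0.05, "y": -0.015, "z": 0.015, "spin": 0.061}
    - {"x": -0.051, "y": -0.015, "z": 0.012, "spin": 0.061}
    - {"x": -0.052, "y": -0.015, "z": 0.009, "spin": 0.061}
    - {"x": -0.05, "y": -0.01, "z": 0.006, "spin": 0.061}
    - {"x": 0, "y": 0, "z": 0, "spin": 0}
    - {"x": 0, "y": 0, "z": 0, "spin": 0}
    - {"x": 0, "y": 0, "z": 0, "spin": 0}
  jaw: 0.06

```text
time: 18.18
ee_pos: [0.5422, 0.0812, 0.4583]
tcp_rot: [-1.526, -0.002, -1.925]
force: [-0.1, 0.0, 0.1]
grip_width: 0.637
```

```bash
python3 - <<'E'
from h import *
p,im,ts=look('w8')
t=min(ts,key=lambda t:np.hypot(*(t[2]-[.547,.069])))
go([(*t[2],0.25,np.radians(t[4]-90))])
E
```

```text
18.18 [0.5422 0.0812 0.4583] yaw -1.925 f [-0.1  0.   0.1] g 59.9
px [330. 172.] A 1285 xy [0.5475 0.0691] mm [68. 33.] deg -19.5
px [302. 257.] A 1177 xy [0.444  0.1495] mm [69. 35.] deg 0.1
grasp now [ 0.5497  0.0778  0.4583 -1.9258] axis [ 0.041 -0.018 -0.999]
1 x 0.0021 0.052 -0.0021 spin -0.003
1 x 0.0021 0.052 -0.0021 spin -0.003
1 x 0.0021 0.052 -0.0021 spin -0.003
1 x 0.0021 0.052 -0.0021 spin -0.003
```

View pics/w8.png

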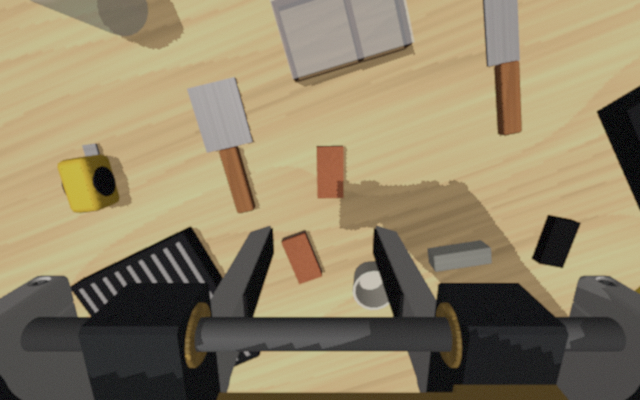

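The target tile is at (330,172). The tilt is now 0.045 rad, so I'll test whether dwelling high up lowers it.

Request:
arm_command:
  moves:
    - {"x": 0, "y": -0.05, "z": 0, "spin": 0}
    - {"x": 0, "y": -0.05, "z": 0, "spin": 0}
    - {"x": 0, "y": -0.05, "z": 0, "spin": 0}
    - {"x": 0, "y": 0, "z": 0, "spin": 0}

```text
time: 18.73
ee_pos: [0.535, 0.0796, 0.612]
tcp_rot: [-1.527, -0.004, -1.931]
force: [0.2, 0.3, -1.3]
grip_width: 0.643
```

```bash
python3 st.py
```

```text
18.73 tcp [0.53502 0.07955 0.61196] axis [ 0.03928 -0.01932 -0.99904] yaw -1.9311 q [ 0.0065  0.0904 -0.3063  1.6009  0.0579  1.4229 -2.2369]
```

Request:
arm_command:
  moves:
    - {"x": 0, "y": 0, "z": 0, "spin": 0}
    - {"x": 0, "y": 0, "z": 0, "spin": 0}
    - {"x": 0, "y": 0, "z": 0, "spin": 0}
    - {"x": 0, "y": 0, "z": 0, "spin": 0}

```text
time: 19.23
ee_pos: [0.5348, 0.078, 0.6091]
tcp_rot: [-1.53, -0.007, -1.933]
force: [0.7, -0.4, -0.2]
grip_width: 0.638
```

```bash
python3 st.py
```

```text
19.23 tcp [0.53484 0.07798 0.60906] axis [ 0.03545 -0.02043 -0.99916] yaw -1.933 q [ 0.0077  0.0914 -0.3049  1.6056  0.0579  1.421  -2.2363]
```

At z ≈ 0.61 the tilt falls by about 1 mrad per row, so dwelling high over the tray before lifting it will level the tool. Now picking tile T2.

```bash
python3 - <<'E'
from h import *
go([(.5475,.069,0.25,np.radians(-109.5))])
E
```

```text
grasp now [ 0.5412  0.0743  0.6091 -1.933 ] axis [ 0.035 -0.02  -0.999]
1 x 0.0001 0.0513 -0.001 spin -0.003
1 x 0.0001 0.0513 -0.001 spin -0.003
1 x 0.0 0.0513 -0.001 spin -0.003
1 x 0.0 0.0513 -0.001 spin -0.003
1 x 0.0 0.0513 -0.001 spin -0.003
1 x 0.0 0.0513 -0.001 spin -0.003
1 x 0.0 0.0513 -0.001 spin -0.003
```

Request:
arm_command:
  moves:
    - {"x": 0, "y": 0.051, "z": -0.001, "spin": -0.003}
    - {"x": 0, "y": 0.051, "z": -0.001, "spin": -0.003}
    - {"x": 0, "y": 0.051, "z": -0.001, "spin": -0.003}
    - {"x": 0, "y": 0.051, "z": -0.001, "spin": -0.003}
    - {"x": 0, "y": 0.051, "z": -0.001, "spin": -0.003}
    - {"x": 0, "y": 0.051, "z": -0.001, "spin": -0.003}
    - {"x": 0, "y": 0.04, "z": -0.001, "spin": -0.003}
    - {"x": 0, "y": 0, "z": 0, "spin": 0}
    - {"x": 0, "y": 0, "z": 0, "spin": 0}

```text
time: 20.35
ee_pos: [0.5408, 0.0738, 0.2532]
tcp_rot: [-1.53, -0.006, -1.91]
force: [0.1, 0.6, 0.4]
grip_width: 0.64
```

```bash
python3 - <<'E'
from h import *
p,im,ts=look('w9')
go([(.5475,.069,0.205,np.radians(-109.5))])
E
```

```text
20.35 [0.5408 0.0738 0.2532] yaw -1.91 f [0.1 0.6 0.4] g 60.1
px [325. 217.] A 4639 xy [0.5475 0.0689] mm [70. 35.] deg -19.7
px [276. 371.] A 2014 xy [0.4392 0.1499] mm [48. 38.] deg 70.2
grasp now [ 0.5473  0.0702  0.2533 -1.9103] axis [ 0.036 -0.019 -0.999]
1 x 0.0008 0.0483 -0.0013 0
```

View pics/w9.png

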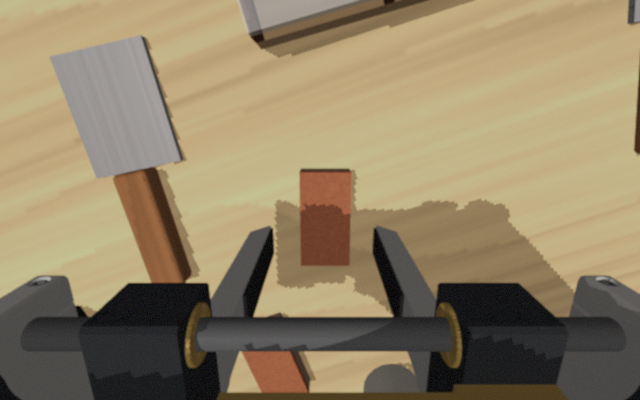

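The tile at (325,217) is centred between the fingers. Going straight down, then closing.

Request:
arm_command:
  moves:
    - {"x": 0.001, "y": 0.026, "z": -0.001, "spin": 0}
    - {"x": 0, "y": 0.022, "z": -0.001, "spin": 0}
    - {"x": 0, "y": 0, "z": 0, "spin": 0}

```text
time: 20.78
ee_pos: [0.5426, 0.0728, 0.2101]
tcp_rot: [-1.522, -0.002, -1.911]
force: [-0.1, -0.6, 0.6]
grip_width: 0.64
```

Request:
arm_command:
  moves:
    - {"x": 0, "y": 0.007, "z": -0.001, "spin": 0}
    - {"x": 0, "y": 0, "z": 0, "spin": 0}

```text
time: 21.02
ee_pos: [0.5428, 0.0732, 0.2054]
tcp_rot: [-1.519, -0.0, -1.911]
force: [0.1, 0.6, 0.6]
grip_width: 0.639
```

Request:
arm_command:
  moves:
    - {"x": 0, "y": 0, "z": 0, "spin": 0}
    - {"x": 0, "y": 0, "z": 0, "spin": 0}
    - {"x": 0, "y": 0, "z": 0, "spin": 0}
  jaw: 0.02

```text
time: 21.4
ee_pos: [0.5432, 0.0732, 0.2067]
tcp_rot: [-1.517, 0.0, -1.912]
force: [0.2, -0.4, -0.7]
grip_width: 0.384
```

```bash
python3 st.py; python3 - <<'E'
from h import *
o=bot.observe();
s=slot(-.048,-.035)
go([(0.548,0.069,0.42,o['tcp_rot'][2]),(*s,0.42,TA-np.pi/2)])
E
```

```text
21.4 tcp [0.54324 0.07323 0.20666] axis [ 0.05033 -0.01751 -0.99858] yaw -1.9115 q [-0.0562  0.4859 -0.2509  2.0437  0.2632  0.5971 -2.404 ]
grasp now [ 0.5523  0.0701  0.2067 -1.9115] axis [ 0.05  -0.018 -0.999]
4 x 0.0006 -0.0533 0.0019 0
1 x 0.0531 0.0001 0.0016 spin -0.056
1 x 0.0531 0.0001 -0.0014 spin -0.056
1 x 0.0529 0.0001 -0.0044 spin -0.056
1 x 0.0526 0.0001 -0.0074 spin -0.056
1 x 0.0521 0.0001 -0.0103 spin -0.056
1 x 0.0515 0.0001 -0.0132 spin -0.056
1 x 0.0506 0.0001 -0.0161 spin -0.056
1 x 0.0497 0.0001 -0.0189 spin -0.056
1 x 0.0485 0.0001 -0.0216 spin -0.056
1 x 0.0472 0.0001 -0.0243 spin -0.056
```

Request:
arm_command:
  moves:
    - {"x": 0, "y": -0.053, "z": 0.002, "spin": 0}
    - {"x": 0, "y": -0.053, "z": 0.002, "spin": 0}
    - {"x": 0, "y": -0.053, "z": 0.002, "spin": 0}
    - {"x": 0.02, "y": -0.05, "z": 0.002, "spin": -0.02}
    - {"x": 0.05, "y": -0.03, "z": 0.001, "spin": -0.056}
    - {"x": 0.05, "y": -0.03, "z": -0.002, "spin": -0.056}
    - {"x": 0.05, "y": -0.03, "z": -0.005, "spin": -0.056}
    - {"x": 0.05, "y": -0.03, "z": -0.008, "spin": -0.056}
    - {"x": 0.05, "y": 0, "z": -0.011, "spin": -0.056}
    - {"x": 0.05, "y": 0, "z": -0.014, "spin": -0.056}
    - {"x": 0.05, "y": 0, "z": -0.017, "spin": -0.056}
    - {"x": 0.05, "y": 0, "z": -0.02, "spin": -0.056}
    - {"x": 0.05, "y": 0, "z": -0.022, "spin": -0.056}
    - {"x": 0.03, "y": 0, "z": -0.024, "spin": -0.05}
    - {"x": 0, "y": 0, "z": 0, "spin": 0}
    - {"x": 0, "y": 0, "z": 0, "spin": 0}
    - {"x": 0, "y": 0, "z": 0, "spin": 0}
    - {"x": 0, "y": 0, "z": 0, "spin": 0}

```text
time: 23.65
ee_pos: [0.367, -0.4338, 0.5478]
tcp_rot: [-1.527, -0.03, -1.314]
force: [0.3, 0.5, -0.4]
grip_width: 0.382
```

```bash
python3 st.py; python3 - <<'E'
from h import *
s=slot(-.048,-.035)
look('w10')
go([(*s,0.26,TA-np.pi/2)])
E
```

```text
23.65 tcp [ 0.36695 -0.43383  0.5478 ] axis [ 0.04997 -0.01769 -0.99859] yaw -1.3137 q [ 0.6562  0.138   0.1197  1.6795 -0.0405  1.2772 -0.5279]
23.65 [ 0.367  -0.4338  0.5478] yaw -1.314 f [ 0.3  0.5 -0.4] g 35.9
px [321.  95.] A 1220 xy [ 0.4806 -0.4172] mm [69. 35.] deg 14.2
px [277. 157.] A 1089 xy [ 0.3687 -0.3735] mm [65. 34.] deg 13.3
px [323. 249.] A 7092 xy [ 0.2286 -0.4853] mm [210. 108.] deg 14.3
grasp now [ 0.376  -0.437   0.5478 -1.3137] axis [ 0.05  -0.018 -0.999]
1 x -0.0011 0.048 -0.0006 spin 0.006
1 x -0.0011 0.048 -0.0006 spin 0.006
1 x -0.0011 0.048 -0.0006 spin 0.006
1 x -0.0011 0.048 -0.0006 spin 0.006
1 x -0.0011 0.048 -0.0006 spin 0.006
1 x -0.0011 0.048 -0.0006 spin 0.006
```

View pics/w10.png

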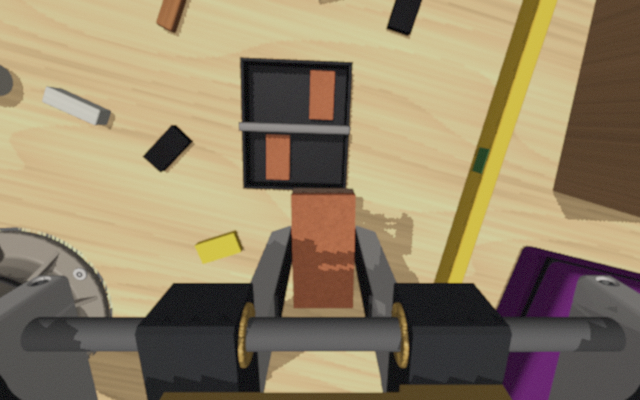

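Two tiles are in the tray at (321,95) and (277,157), and the third is held. I'll dwell briefly up high to relevel before placing it.

Request:
arm_command:
  moves:
    - {"x": 0, "y": -0.05, "z": 0, "spin": 0}
    - {"x": 0, "y": -0.05, "z": 0, "spin": 0}
    - {"x": 0, "y": 0, "z": 0, "spin": 0}
    - {"x": 0, "y": 0, "z": 0, "spin": 0}
    - {"x": 0, "y": 0, "z": 0, "spin": 0}
    - {"x": 0, "y": 0, "z": 0, "spin": 0}
    - {"x": 0, "y": 0, "z": 0, "spin": 0}
    - {"x": 0, "y": 0, "z": 0, "spin": 0}
    - {"x": 0, "y": 0, "z": 0, "spin": 0}
    - {"x": 0, "y": 0, "z": 0, "spin": 0}

```text
time: 24.95
ee_pos: [0.3633, -0.43, 0.6471]
tcp_rot: [-1.529, -0.025, -1.31]
force: [0.5, 0.5, -1.0]
grip_width: 0.375
```

```bash
python3 st.py; python3 - <<'E'
from h import *
s=slot(-.048,-.035)
go([(*s,0.26,TA-np.pi/2)])
E
```

```text
24.95 tcp [ 0.36328 -0.42999  0.64709] axis [ 0.04654 -0.01386 -0.99882] yaw -1.3103 q [ 0.65    0.1034  0.1249  1.5145 -0.0356  1.4815 -0.5335]
grasp now [ 0.3717 -0.4325  0.6471 -1.3103] axis [ 0.047 -0.014 -0.999]
1 x -0.0003 0.0484 -0.0005 spin 0.005
1 x -0.0003 0.0484 -0.0005 spin 0.005
1 x -0.0003 0.0484 -0.0005 spin 0.005
1 x -0.0003 0.0484 -0.0005 spin 0.005
1 x -0.0003 0.0484 -0.0005 spin 0.005
1 x -0.0003 0.0484 -0.0005 spin 0.005
1 x -0.0003 0.0484 -0.0005 spin 0.005
1 x -0.0003 0.0484 -0.0005 spin 0.005
```

Request:
arm_command:
  moves:
    - {"x": 0, "y": 0.05, "z": -0.001, "spin": 0.005}
    - {"x": 0, "y": 0.05, "z": -0.001, "spin": 0.005}
    - {"x": 0, "y": 0.05, "z": -0.001, "spin": 0.005}
    - {"x": 0, "y": 0.05, "z": -0.001, "spin": 0.005}
    - {"x": 0, "y": 0.05, "z": -0.001, "spin": 0.005}
    - {"x": 0, "y": 0.05, "z": -0.001, "spin": 0.005}
    - {"x": 0, "y": 0.05, "z": -0.001, "spin": 0.005}
    - {"x": 0, "y": 0.03, "z": -0.001, "spin": 0.005}
    - {"x": 0, "y": 0, "z": 0, "spin": 0}
    - {"x": 0, "y": 0, "z": 0, "spin": 0}

```text
time: 26.2
ee_pos: [0.3749, -0.4387, 0.259]
tcp_rot: [-1.525, -0.029, -1.351]
force: [-0.7, -0.9, -0.4]
grip_width: 0.381
```

```bash
python3 st.py; python3 - <<'E'
from h import *
s=slot(-.048,-.035)
go([(*s,0.217,TA-np.pi/2)])
E
```

```text
26.2 tcp [ 0.37486 -0.43866  0.25901] axis [ 0.05123 -0.01823 -0.99852] yaw -1.3515 q [ 0.6833  0.4313  0.0935  1.9718 -0.0964  0.6928 -0.5107]
grasp now [ 0.3841 -0.4419  0.259  -1.3515] axis [ 0.051 -0.018 -0.999]
1 x -0.0061 0.0419 0.0004 0
```

Request:
arm_command:
  moves:
    - {"x": -0.006, "y": 0.025, "z": 0, "spin": 0}
    - {"x": 0, "y": 0.019, "z": 0, "spin": 0}
    - {"x": 0, "y": 0, "z": 0, "spin": 0}

```text
time: 26.58
ee_pos: [0.3772, -0.4351, 0.2182]
tcp_rot: [-1.521, -0.035, -1.351]
force: [-0.5, -0.3, -0.3]
grip_width: 0.379
```

Request:
arm_command:
  moves:
    - {"x": 0, "y": 0.006, "z": -0.001, "spin": 0}
    - {"x": 0, "y": 0, "z": 0, "spin": 0}

```text
time: 26.82
ee_pos: [0.3769, -0.4362, 0.2134]
tcp_rot: [-1.52, -0.036, -1.352]
force: [0.6, -0.6, -0.3]
grip_width: 0.375
```

Request:
arm_command:
  moves:
    - {"x": 0, "y": 0, "z": 0, "spin": 0}
    - {"x": 0, "y": 0, "z": 0, "spin": 0}
  jaw: 0.046

```text
time: 27.08
ee_pos: [0.377, -0.4365, 0.2142]
tcp_rot: [-1.519, -0.037, -1.352]
force: [0.5, 1.1, -2.2]
grip_width: 0.486
```

```bash
python3 st.py; python3 - <<'E'
from h import *
go([(.386,-.437,0.42,-1.351),(0.444,0.1495,0.42,np.radians(-89.7))])
E
```

```text
27.07 tcp [ 0.37703 -0.43651  0.21421] axis [ 0.05873 -0.02518 -0.99796] yaw -1.3521 q [ 0.689   0.4968  0.0804  1.9967 -0.1084  0.5921 -0.5044]
grasp now [ 0.3876 -0.441   0.2142 -1.3521] axis [ 0.059 -0.025 -0.998]
1 x 0.0008 -0.0514 0.0025 spin -0.0
1 x 0.0008 -0.0514 0.0025 spin -0.0
1 x 0.0009 -0.0514 0.0025 spin -0.0
1 x 0.0009 -0.0514 0.0025 spin -0.0
1 x -0.0509 -0.001 0.0168 spin 0.02
1 x -0.0512 -0.001 0.0159 spin 0.02
1 x -0.0515 -0.001 0.0149 spin 0.02
1 x -0.0517 -0.001 0.0138 spin 0.02
1 x -0.052 -0.001 0.0128 spin 0.02
1 x -0.0522 -0.001 0.0118 spin 0.02
1 x -0.0525 -0.001 0.0108 spin 0.02
1 x -0.0527 -0.001 0.0098 spin 0.02
1 x -0.0529 -0.001 0.0087 spin 0.02
1 x -0.053 -0.001 0.0077 spin 0.02
1 x -0.0532 -0.001 0.0067 spin 0.02
```

Request:
arm_command:
  moves:
    - {"x": 0.001, "y": -0.052, "z": 0.002, "spin": 0}
    - {"x": 0.001, "y": -0.052, "z": 0.002, "spin": 0}
    - {"x": 0.001, "y": -0.055, "z": 0.002, "spin": 0}
    - {"x": 0.001, "y": -0.055, "z": 0.002, "spin": 0}
    - {"x": -0.05, "y": -0.03, "z": 0.017, "spin": 0.02}
    - {"x": -0.05, "y": -0.03, "z": 0.016, "spin": 0.02}
    - {"x": -0.05, "y": -0.03, "z": 0.015, "spin": 0.02}
    - {"x": -0.05, "y": -0.03, "z": 0.014, "spin": 0.02}
    - {"x": -0.05, "y": -0.03, "z": 0.013, "spin": 0.02}
    - {"x": -0.05, "y": -0.03, "z": 0.012, "spin": 0.02}
    - {"x": -0.05, "y": -0.03, "z": 0.011, "spin": 0.02}
    - {"x": -0.05, "y": 0, "z": 0.01, "spin": 0.02}
    - {"x": -0.05, "y": 0, "z": 0.009, "spin": 0.02}
    - {"x": -0.05, "y": 0, "z": 0.008, "spin": 0.02}
    - {"x": -0.05, "y": 0, "z": 0.007, "spin": 0.02}
    - {"x": 0, "y": 0, "z": 0, "spin": 0}
    - {"x": 0, "y": 0, "z": 0, "spin": 0}
  jaw: 0.06

```text
time: 29.2
ee_pos: [0.4239, 0.1539, 0.646]
tcp_rot: [-1.501, -0.027, -1.581]
force: [0.1, -0.6, -0.9]
grip_width: 0.638
```

```bash
python3 st.py
```

```text
29.2 tcp [0.42394 0.15388 0.64602] axis [ 0.0695  -0.02767 -0.9972 ] yaw -1.5808 q [ 0.1199 -0.0801 -0.572   1.6919  0.012   1.4665 -2.0325]
```

Request:
arm_command:
  moves:
    - {"x": 0, "y": 0, "z": 0, "spin": 0}
    - {"x": 0, "y": 0, "z": 0, "spin": 0}
    - {"x": 0, "y": 0, "z": 0, "spin": 0}
    - {"x": 0, "y": 0, "z": 0, "spin": 0}
    - {"x": 0, "y": 0, "z": 0, "spin": 0}
    - {"x": 0, "y": 0, "z": 0, "spin": 0}
    - {"x": 0, "y": 0, "z": 0, "spin": 0}
    - {"x": 0, "y": 0, "z": 0, "spin": 0}
    - {"x": 0, "y": 0, "z": 0, "spin": 0}
    - {"x": 0, "y": 0, "z": 0, "spin": 0}

```text
time: 30.45
ee_pos: [0.4239, 0.1514, 0.6464]
tcp_rot: [-1.5, -0.028, -1.585]
force: [-0.2, -0.6, -0.4]
grip_width: 0.638
```

```bash
python3 st.py;python3 - <<'E'
from h import *
look('w11')
go([(0.444,0.1495,0.26,np.radians(-89.7))])
E
```

```text
30.45 tcp [0.42391 0.15138 0.64641] axis [ 0.07033 -0.02858 -0.99711] yaw -1.5849 q [ 0.123  -0.0822 -0.5694  1.6929  0.012   1.4667 -2.0309]
30.45 [0.4239 0.1514 0.6464] yaw -1.585 f [-0.2 -0.6 -0.4] g 60.0
px [620.  23.] A 541 xy [ 0.68   -0.4052] mm [87. 21.] deg 24.9
px [610. 135.] A 785 xy [ 0.4796 -0.4216] mm [69. 35.] deg 12.2
px [315. 159.] A 641 xy [0.4443 0.1495] mm [67. 34.] deg -0.8
px [614. 187.] A 622 xy [ 0.3787 -0.447 ] mm [62. 35.] deg 13.0
px [579. 194.] A 598 xy [ 0.3646 -0.3787] mm [59. 35.] deg 10.5
grasp now [ 0.4365  0.1463  0.6464 -1.5848] axis [ 0.07  -0.029 -0.997]
1 x -0.0018 0.0482 -0.0025 spin -0.002
1 x -0.0018 0.0482 -0.0025 spin -0.002
1 x -0.0018 0.0482 -0.0025 spin -0.002
1 x -0.0018 0.0482 -0.0025 spin -0.002
1 x -0.0018 0.0482 -0.0025 spin -0.002
1 x -0.0018 0.0482 -0.0025 spin -0.002
1 x -0.0018 0.0482 -0.0025 spin -0.002
1 x -0.0018 0.0482 -0.0025 spin -0.002
```

View pics/w11.png

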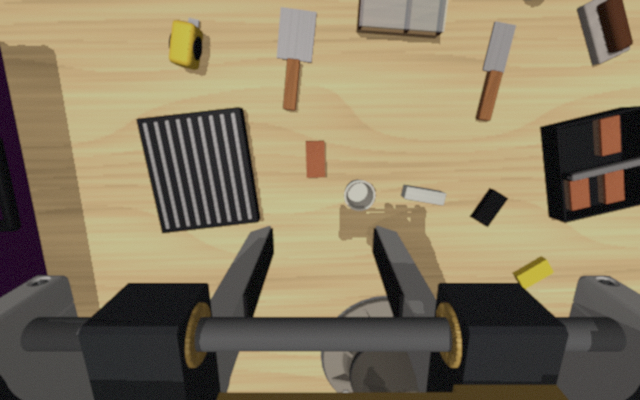

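Tile T1 is at (315,159). Three tiles are in the tray. The tilt has crept to 0.076 rad, so I'll try leveling at a larger radius, where the arm's sag is different.

Request:
arm_command:
  moves:
    - {"x": 0, "y": 0, "z": 0.05, "spin": 0}
    - {"x": 0, "y": 0, "z": 0.05, "spin": 0}
    - {"x": 0, "y": 0, "z": 0.05, "spin": 0}
    - {"x": 0, "y": 0, "z": 0.05, "spin": 0}
    - {"x": 0, "y": 0, "z": 0.05, "spin": 0}
    - {"x": 0, "y": 0, "z": 0.05, "spin": 0}
    - {"x": 0, "y": 0, "z": 0, "spin": 0}
    - {"x": 0, "y": 0, "z": 0, "spin": 0}

```text
time: 31.5
ee_pos: [0.7329, 0.1476, 0.6666]
tcp_rot: [-1.5, -0.029, -1.587]
force: [-0.1, -0.5, 0.4]
grip_width: 0.642
```

```bash
python3 st.py
```

```text
31.5 tcp [0.73295 0.14759 0.66658] axis [ 0.07025 -0.03    -0.99708] yaw -1.5867 q [-0.007   0.4956 -0.5259  0.9887  0.3011  1.6605 -2.0233]
```

Request:
arm_command:
  moves:
    - {"x": 0, "y": 0, "z": 0, "spin": 0}
    - {"x": 0, "y": 0, "z": 0, "spin": 0}
    - {"x": 0, "y": 0, "z": 0, "spin": 0}
    - {"x": 0, "y": 0, "z": 0, "spin": 0}
    - {"x": 0, "y": 0, "z": 0, "spin": 0}

```text
time: 32.12
ee_pos: [0.7301, 0.1476, 0.6696]
tcp_rot: [-1.497, -0.029, -1.586]
force: [0.7, -0.2, -0.8]
grip_width: 0.638
```

```bash
python3 st.py
```

```text
32.12 tcp [0.73009 0.14757 0.6696 ] axis [ 0.07372 -0.03037 -0.99682] yaw -1.5863 q [-0.0059  0.4893 -0.5268  0.9923  0.3005  1.66   -2.0235]
```

Each creep is a rebound after a stop. Stops after up or inward moves reduce the tilt, and stops after down or outward moves raise it. So I'll stop sharply going up or in, and taper going down or out. Testing inward:

Request:
arm_command:
  moves:
    - {"x": 0, "y": 0, "z": -0.06, "spin": 0}
    - {"x": 0, "y": 0, "z": -0.06, "spin": 0}
    - {"x": 0, "y": 0, "z": -0.06, "spin": 0}
    - {"x": 0, "y": 0, "z": -0.06, "spin": 0}
    - {"x": 0, "y": 0, "z": 0, "spin": 0}
    - {"x": 0, "y": 0, "z": 0, "spin": 0}
    - {"x": 0, "y": 0, "z": 0, "spin": 0}
    - {"x": 0, "y": 0, "z": 0, "spin": 0}

```text
time: 33.12
ee_pos: [0.4862, 0.1508, 0.6486]
tcp_rot: [-1.498, -0.029, -1.589]
force: [-0.2, 0.7, -0.7]
grip_width: 0.635
```

```bash
python3 st.py
```

```text
33.12 tcp [0.48615 0.15084 0.6486 ] axis [ 0.07194 -0.03034 -0.99695] yaw -1.5885 q [ 0.1428  0.0375 -0.6026  1.5866  0.0808  1.4732 -2.0523]
```

Request:
arm_command:
  moves:
    - {"x": 0, "y": 0.02, "z": 0, "spin": 0}
    - {"x": 0, "y": 0.04, "z": 0, "spin": 0}
    - {"x": 0, "y": 0.06, "z": 0, "spin": 0}
    - {"x": 0, "y": 0.06, "z": 0, "spin": 0}
    - {"x": 0, "y": 0.04, "z": 0, "spin": 0}
    - {"x": 0, "y": 0.02, "z": 0, "spin": 0}
    - {"x": 0, "y": 0.01, "z": 0, "spin": 0}
    - {"x": 0, "y": 0.005, "z": 0, "spin": 0}

```text
time: 34.12
ee_pos: [0.5098, 0.1435, 0.3842]
tcp_rot: [-1.503, -0.025, -1.589]
force: [0.5, 0.2, 0.1]
grip_width: 0.64
```

```bash
python3 st.py
```

```text
34.12 tcp [0.50982 0.14353 0.38419] axis [ 0.06727 -0.02582 -0.9974 ] yaw -1.589 q [ 0.1051  0.2461 -0.5943  1.9432  0.2336  0.9573 -2.1913]
```

Request:
arm_command:
  moves:
    - {"x": 0, "y": -0.06, "z": 0, "spin": 0}
    - {"x": 0, "y": -0.06, "z": 0, "spin": 0}
    - {"x": 0, "y": -0.06, "z": 0, "spin": 0}
    - {"x": 0, "y": 0, "z": 0, "spin": 0}
    - {"x": 0, "y": 0, "z": 0, "spin": 0}
    - {"x": 0, "y": 0, "z": 0, "spin": 0}

```text
time: 34.88
ee_pos: [0.4977, 0.1487, 0.5714]
tcp_rot: [-1.501, -0.023, -1.588]
force: [0.1, -0.1, -0.7]
grip_width: 0.64
```

```bash
python3 st.py
```

```text
34.88 tcp [0.49767 0.14866 0.57141] axis [ 0.06947 -0.0242  -0.99729] yaw -1.5884 q [ 0.1504  0.0789 -0.6134  1.7063  0.1011  1.3203 -2.0705]
```

Request:
arm_command:
  moves:
    - {"x": 0, "y": 0.02, "z": 0, "spin": 0}
    - {"x": 0, "y": 0.02, "z": 0, "spin": 0}
    - {"x": 0, "y": 0.02, "z": 0, "spin": 0}
    - {"x": 0, "y": 0.02, "z": 0, "spin": 0}
    - {"x": 0, "y": 0.02, "z": 0, "spin": 0}
    - {"x": 0, "y": 0.02, "z": 0, "spin": 0}

```text
time: 35.62
ee_pos: [0.5055, 0.145, 0.4432]
tcp_rot: [-1.508, -0.024, -1.588]
force: [0.1, 0.6, -0.2]
grip_width: 0.638
```

```bash
python3 st.py
```

```text
35.62 tcp [0.50555 0.14503 0.44323] axis [ 0.06214 -0.02514 -0.99775] yaw -1.5876 q [ 0.1309  0.1806 -0.6124  1.8798  0.1753  1.0756 -2.139 ]
```

Request:
arm_command:
  moves:
    - {"x": 0, "y": 0, "z": 0, "spin": 0}
    - {"x": 0, "y": 0, "z": 0, "spin": 0}
    - {"x": 0, "y": 0, "z": 0, "spin": 0}

```text
time: 36.0
ee_pos: [0.5054, 0.1449, 0.4419]
tcp_rot: [-1.512, -0.025, -1.587]
force: [-0.4, 0.7, 0.0]
grip_width: 0.638
```

```bash
python3 st.py
```

```text
36.0 tcp [0.50536 0.14485 0.44194] axis [ 0.05846 -0.02547 -0.99796] yaw -1.5872 q [ 0.1309  0.1825 -0.6124  1.8806  0.1748  1.0767 -2.1385]
```

Request:
arm_command:
  moves:
    - {"x": 0, "y": -0.02, "z": 0, "spin": 0}
    - {"x": 0, "y": -0.02, "z": 0, "spin": 0}
    - {"x": 0, "y": -0.02, "z": 0, "spin": 0}
    - {"x": 0, "y": -0.02, "z": 0, "spin": 0}
    - {"x": 0, "y": -0.02, "z": 0, "spin": 0}
    - {"x": 0, "y": -0.02, "z": 0, "spin": 0}

```text
time: 36.75
ee_pos: [0.4974, 0.1483, 0.5683]
tcp_rot: [-1.509, -0.024, -1.587]
force: [-0.8, 0.8, -0.8]
grip_width: 0.641
```

```bash
python3 st.py
```

```text
36.75 tcp [0.49738 0.14825 0.56826] axis [ 0.06155 -0.02508 -0.99779] yaw -1.587 q [ 0.152   0.0821 -0.6152  1.7097  0.1003  1.3218 -2.0694]
```

Request:
arm_command:
  moves:
    - {"x": 0, "y": 0, "z": 0, "spin": 0}
    - {"x": 0, "y": 0, "z": 0, "spin": 0}
    - {"x": 0, "y": 0, "z": 0, "spin": 0}

```text
time: 37.12
ee_pos: [0.4971, 0.1484, 0.5691]
tcp_rot: [-1.506, -0.024, -1.587]
force: [0.7, 0.1, -1.0]
grip_width: 0.641
```

```bash
python3 st.py
```

```text
37.12 tcp [0.49707 0.14843 0.5691 ] axis [ 0.06388 -0.0249  -0.99765] yaw -1.587 q [ 0.152   0.0805 -0.6153  1.7095  0.1003  1.3212 -2.0694]
```

Request:
arm_command:
  moves:
    - {"x": 0, "y": 0.02, "z": 0, "spin": 0}
    - {"x": 0, "y": 0.02, "z": 0, "spin": 0}
    - {"x": 0, "y": 0.02, "z": 0, "spin": 0}
    - {"x": 0, "y": 0.02, "z": 0, "spin": 0}
    - {"x": 0, "y": 0.02, "z": 0, "spin": 0}
    - {"x": 0, "y": 0.02, "z": 0, "spin": 0}
    - {"x": 0, "y": 0, "z": 0, "spin": 0}
    - {"x": 0, "y": 0, "z": 0, "spin": 0}
    - {"x": 0, "y": 0, "z": 0, "spin": 0}
    - {"x": 0, "y": 0, "z": 0, "spin": 0}
    - {"x": 0, "y": 0, "z": 0, "spin": 0}
    - {"x": 0, "y": 0, "z": 0, "spin": 0}

```text
time: 38.62
ee_pos: [0.5044, 0.145, 0.4439]
tcp_rot: [-1.51, -0.024, -1.587]
force: [0.1, 0.1, -0.2]
grip_width: 0.638
```

```bash
python3 st.py
```

```text
38.62 tcp [0.50441 0.145   0.4439 ] axis [ 0.06082 -0.02515 -0.99783] yaw -1.5866 q [ 0.1328  0.1785 -0.6144  1.8806  0.1735  1.0778 -2.1372]
```

Request:
arm_command:
  moves:
    - {"x": 0, "y": 0, "z": 0, "spin": 0}
    - {"x": 0, "y": 0, "z": 0, "spin": 0}
    - {"x": 0, "y": 0, "z": 0, "spin": 0}
    - {"x": 0, "y": 0, "z": 0, "spin": 0}
    - {"x": 0, "y": 0, "z": 0, "spin": 0}
    - {"x": 0, "y": 0, "z": 0, "spin": 0}

```text
time: 39.38
ee_pos: [0.5044, 0.145, 0.4439]
tcp_rot: [-1.51, -0.024, -1.587]
force: [0.1, -0.2, -0.2]
grip_width: 0.64
```

```bash
python3 st.py
```

```text
39.38 tcp [0.50442 0.14499 0.44392] axis [ 0.06084 -0.02513 -0.99783] yaw -1.5866 q [ 0.1329  0.1785 -0.6145  1.8806  0.1734  1.0778 -2.1372]
```

Once settled there is no drift, so only motion stops change the tilt. Slow up/down cycles bring it down about 5 mrad each, and I can spend those later over the tray. Now picking tile T1.

```bash
python3 - <<'E'
from h import *
p,im,ts=look('w12')
go([(.4443,.1495,0.26,np.radians(-89.8))])
cv2.imwrite('pics/w12c.png',cv2.resize(im[120:320,200:440],None,fx=3,fy=3))
E
```

```text
39.38 [0.5044 0.145  0.4439] yaw -1.587 f [ 0.1 -0.2 -0.2] g 60.2
px [334. 246.] A 1230 xy [0.4202 0.1222] mm [68. 34.] deg -0.0
grasp now [ 0.5154  0.1404  0.4439 -1.5867] axis [ 0.061 -0.025 -0.998]
1 x -0.0031 0.0447 -0.0206 spin -0.005
1 x -0.0032 0.0447 -0.0206 spin -0.005
1 x -0.0033 0.0447 -0.0205 spin -0.005
1 x -0.0034 0.0447 -0.0205 spin -0.005
```

View pics/w12c.png

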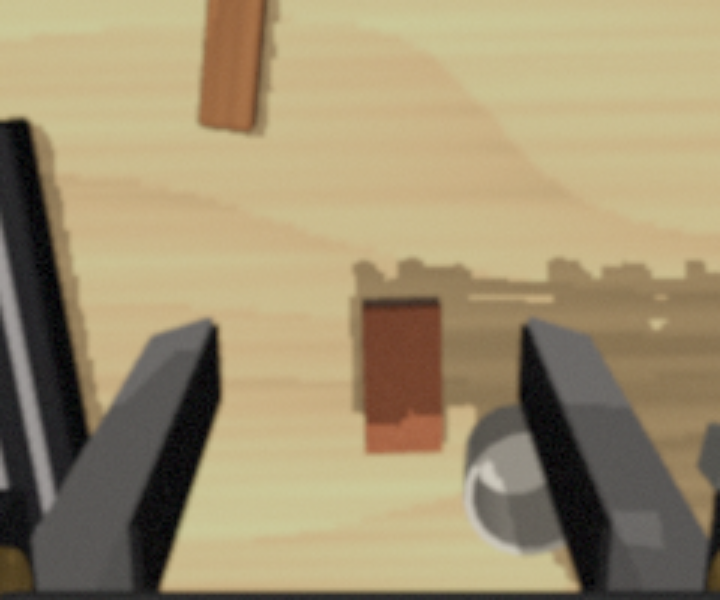

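Tile T1 has been knocked to about (0.420, 0.122), near the tub. I'll check it against the top view.

```bash
python3 - <<'E'
from h import *
p,im=grab('top','t2')
show(tiles(p,im,amin=60,smin=150))
pw=np.load('p_w12.npy',allow_pickle=True).item()
h=cv2.cvtColor(im,cv2.COLOR_BGR2HSV)
cv2.imwrite('pics/t2c.png',cv2.resize(im[150:260,200:360],None,fx=5,fy=5,interpolation=cv2.INTER_CUBIC))
E
```

```text
px [343.  46.] A 87 xy [ 0.9573 -0.1453] mm [39. 13.] deg -29.8
px [351.  50.] A 73 xy [ 0.9333 -0.1678] mm [35. 17.] deg -30.0
px [437. 198.] A 338 xy [ 0.4811 -0.4195] mm [67. 34.] deg 12.0
px [447. 232.] A 352 xy [ 0.384  -0.4441] mm [66. 33.] deg 12.0
px [423. 236.] A 343 xy [ 0.37   -0.3759] mm [63. 34.] deg 11.8
```

View pics/t2c.png

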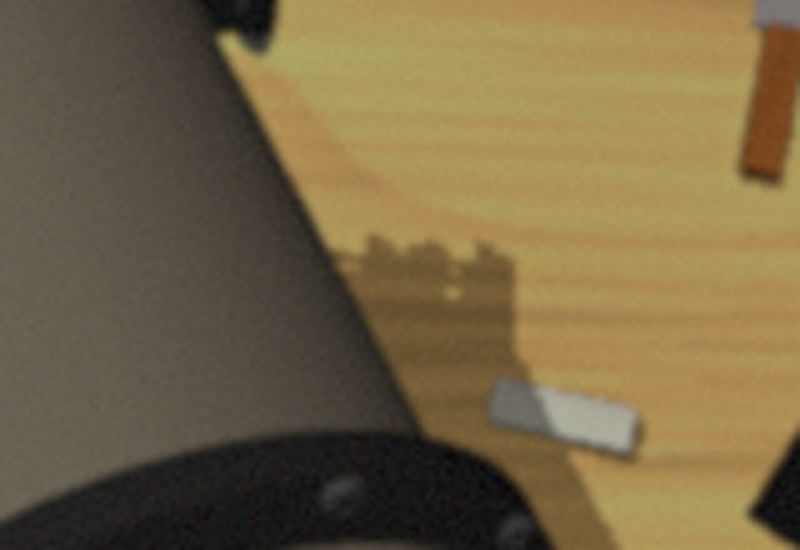

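```bash
python3 - <<'E'
from h import *
pw=np.load('p_w12.npy',allow_pickle=True).item()
print(plane(pw,[(376.7,285),(355,282)],.045), plane(cam('top'),[(265,229.5)],.045))
# tile edges
print(plane(pw,[(200+363/3,120+305/3),(200+440/3,120+305/3),(200+441/3,120+452/3),(200+366/3,120+452/3)],.018))
E
```

```text
[[0.37623013 0.06733521]
 [0.38135621 0.09596587]] [[0.37297261 0.06402085]]
[[0.45642965 0.13870877]
 [0.45561585 0.10428795]
 [0.38452189 0.10383087]
 [0.38548664 0.138557  ]]
```

```bash
python3 - <<'E'
from h import *
go([(.430,.1213,0.30,np.radians(-89.9)),(.430,.1213,0.205,np.radians(-89.9))])
E
```

```text
grasp now [ 0.5154  0.1405  0.4439 -1.5866] axis [ 0.061 -0.025 -0.998]
1 x 0.0043 0.0347 -0.0234 spin -0.004
1 x 0.0041 0.0347 -0.0235 spin -0.004
1 x 0.004 0.0347 -0.0235 spin -0.004
1 x 0.0039 0.0347 -0.0235 spin -0.004
2 x -0.0012 0.0474 -0.0029 0
```

Request:
arm_command:
  moves:
    - {"x": 0.004, "y": 0.035, "z": -0.024, "spin": -0.004}
    - {"x": 0.004, "y": 0.035, "z": -0.024, "spin": -0.004}
    - {"x": 0.004, "y": 0.035, "z": -0.024, "spin": -0.004}
    - {"x": 0.003, "y": 0.03, "z": -0.016, "spin": -0.004}
    - {"x": 0, "y": 0.02, "z": 0, "spin": 0}
    - {"x": 0, "y": 0.01, "z": 0, "spin": 0}
    - {"x": 0, "y": 0, "z": 0, "spin": 0}
    - {"x": 0, "y": 0, "z": 0, "spin": 0}
  jaw: 0.05

```text
time: 40.48
ee_pos: [0.425, 0.1266, 0.271]
tcp_rot: [-1.507, -0.024, -1.57]
force: [0.6, -0.8, -0.4]
grip_width: 0.53
```

```bash
python3 - <<'E'
from h import *
p,im,ts=look('w13')
go([(.430,.1213,0.205,np.radians(-89.9))])
E
```

```text
40.48 [0.425  0.1266 0.271 ] yaw -1.57 f [ 0.6 -0.8 -0.4] g 49.8
px [322. 234.] A 3886 xy [0.4205 0.1216] mm [70. 35.] deg -0.4
grasp now [ 0.4366  0.1223  0.2711 -1.5701] axis [ 0.064 -0.024 -0.998]
1 x -0.0003 0.0328 -0.0054 spin -0.001
1 x -0.0003 0.0328 -0.0054 spin -0.001
```

View pics/w13.png

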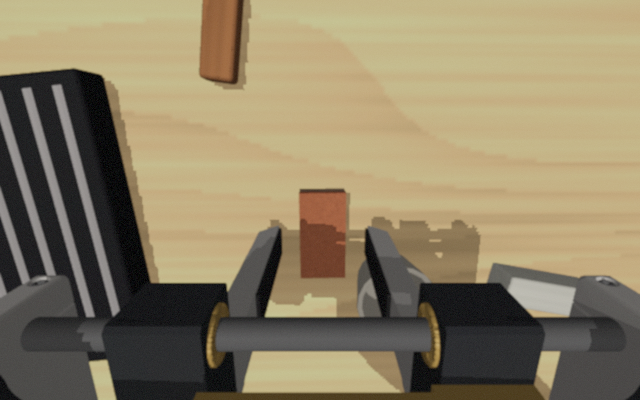

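The tile at (322,234) sits between the fingers, and the right finger clears the tub. Down in a taper.

Request:
arm_command:
  moves:
    - {"x": 0, "y": 0.025, "z": -0.004, "spin": 0}
    - {"x": 0, "y": 0.022, "z": -0.003, "spin": 0}
    - {"x": 0, "y": 0.012, "z": -0.002, "spin": 0}
    - {"x": 0, "y": 0.005, "z": 0, "spin": 0}
    - {"x": 0, "y": 0, "z": 0, "spin": 0}

```text
time: 41.15
ee_pos: [0.4222, 0.1255, 0.2081]
tcp_rot: [-1.5, -0.022, -1.571]
force: [-0.0, 0.2, 1.5]
grip_width: 0.535
```

```bash
python3 st.py; python3 - <<'E'
from h import *
go([(.430,.1213,0.205,np.radians(-89.9))])
E
```

```text
41.15 tcp [0.42218 0.12551 0.20806] axis [ 0.07067 -0.02247 -0.99725] yaw -1.5714 q [-0.0093  0.3848 -0.5108  2.268   0.4821  0.5319 -2.4715]
grasp now [ 0.4349  0.1215  0.2081 -1.5714] axis [ 0.071 -0.022 -0.997]
1 x 0.0001 0.0027 -0.0051 spin -0.002
```

Request:
arm_command:
  moves:
    - {"x": 0, "y": 0.005, "z": -0.004, "spin": 0}
    - {"x": 0, "y": 0, "z": 0, "spin": 0}

```text
time: 41.4
ee_pos: [0.4187, 0.1255, 0.2033]
tcp_rot: [-1.499, -0.022, -1.572]
force: [-0.3, 0.5, -1.1]
grip_width: 0.533
```

Request:
arm_command:
  moves:
    - {"x": 0, "y": 0, "z": 0, "spin": 0}
    - {"x": 0, "y": 0, "z": 0, "spin": 0}
    - {"x": 0, "y": 0, "z": 0, "spin": 0}
  jaw: 0.02

```text
time: 41.78
ee_pos: [0.4188, 0.1254, 0.2037]
tcp_rot: [-1.498, -0.022, -1.572]
force: [-0.6, -0.9, -1.5]
grip_width: 0.379
```

```bash
python3 st.py; python3 - <<'E'
from h import *
s=slot(.050,.035)
go([(.430,.1213,0.42,np.radians(-90)),(*s,0.42,TA-np.pi/2)])
E
```

```text
41.77 tcp [0.4188  0.12545 0.20373] axis [ 0.07274 -0.0222  -0.9971 ] yaw -1.5719 q [-0.0193  0.3886 -0.5032  2.2777  0.4953  0.5174 -2.4889]
grasp now [ 0.4319  0.1215  0.2037 -1.5719] axis [ 0.073 -0.022 -0.997]
1 x 0.0012 -0.0539 0.0035 spin -0.0
1 x 0.0012 -0.0539 0.0035 spin -0.0
1 x 0.0012 -0.0539 0.0035 spin -0.0
1 x 0.0012 -0.0539 0.0035 spin -0.0
1 x 0.052 0.0014 0.0039 spin -0.024
1 x 0.0521 0.0014 0.0026 spin -0.024
1 x 0.0521 0.0014 0.0013 spin -0.024
1 x 0.0522 0.0014 0.0 spin -0.024
1 x 0.0521 0.0014 -0.0012 spin -0.024
1 x 0.0521 0.0014 -0.0025 spin -0.024
1 x 0.052 0.0014 -0.0038 spin -0.024
1 x 0.0519 0.0014 -0.005 spin -0.024
1 x 0.0518 0.0014 -0.0063 spin -0.024
```

Request:
arm_command:
  moves:
    - {"x": 0.001, "y": -0.054, "z": 0.003, "spin": 0}
    - {"x": 0.001, "y": -0.054, "z": 0.003, "spin": 0}
    - {"x": 0.001, "y": -0.054, "z": 0.003, "spin": 0}
    - {"x": 0.02, "y": -0.04, "z": 0.004, "spin": -0.01}
    - {"x": 0.05, "y": -0.01, "z": 0.004, "spin": -0.024}
    - {"x": 0.05, "y": 0, "z": 0.003, "spin": -0.024}
    - {"x": 0.05, "y": 0, "z": 0.002, "spin": -0.024}
    - {"x": 0.05, "y": 0, "z": 0, "spin": -0.024}
    - {"x": 0.05, "y": 0, "z": 0, "spin": -0.024}
    - {"x": 0.05, "y": 0, "z": 0, "spin": -0.024}
    - {"x": 0.05, "y": 0, "z": -0.002, "spin": -0.024}
    - {"x": 0.045, "y": 0, "z": -0.003, "spin": -0.024}
    - {"x": 0.02, "y": 0, "z": -0.003, "spin": -0.012}
    - {"x": 0, "y": 0, "z": 0, "spin": 0}
    - {"x": 0, "y": 0, "z": 0, "spin": 0}

```text
time: 43.65
ee_pos: [0.4593, -0.3183, 0.4365]
tcp_rot: [-1.505, -0.038, -1.347]
force: [-0.8, 0.3, -1.3]
grip_width: 0.379
```

```bash
python3 st.py; python3 - <<'E'
from h import *
look('w14')
s=slot(.058,.035)
go([(*s,0.27,TA-np.pi/2)])
E
```

```text
43.65 tcp [ 0.45926 -0.31833  0.43646] axis [ 0.07242 -0.02229 -0.99712] yaw -1.3473 q [ 0.7025  0.2011 -0.2382  1.8456  0.04    1.026  -0.8948]
43.65 [ 0.4593 -0.3183  0.4365] yaw -1.347 f [-0.8  0.3 -1.3] g 35.6
px [411.  29.] A 1271 xy [ 0.6716 -0.3916] mm [67. 25.] deg 24.9
px [390. 190.] A 1638 xy [ 0.4796 -0.4184] mm [69. 36.] deg 12.6
px [324. 261.] A 6840 xy [ 0.3617 -0.3561] mm [155.  85.] deg 12.5
px [395. 259.] A 501 xy [ 0.3824 -0.4481] mm [53. 28.] deg 12.0
grasp now [ 0.4723 -0.3223  0.4365 -1.347 ] axis [ 0.073 -0.022 -0.997]
1 x 0.004 0.0417 -0.0037 spin 0.001
1 x 0.0041 0.0417 -0.0037 spin 0.001
1 x 0.0041 0.0417 -0.0037 spin 0.001
1 x 0.0041 0.0417 -0.0037 spin 0.001
```

View pics/w14.png

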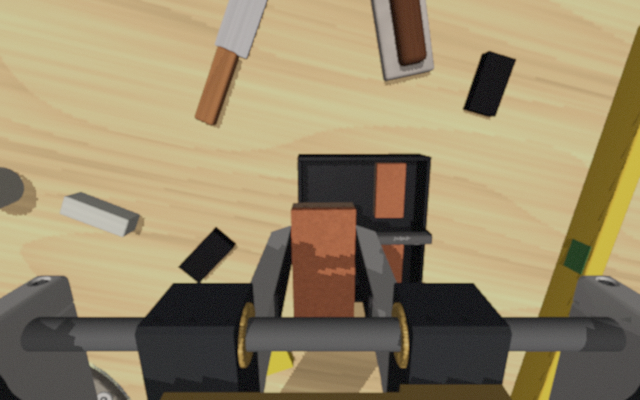

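Request:
arm_command:
  moves:
    - {"x": 0.004, "y": 0.03, "z": -0.003, "spin": 0}
    - {"x": 0.004, "y": 0.042, "z": -0.004, "spin": 0}
    - {"x": 0.004, "y": 0.042, "z": -0.004, "spin": 0}
    - {"x": 0.004, "y": 0.03, "z": -0.004, "spin": 0}
    - {"x": 0, "y": 0.015, "z": 0, "spin": 0}
    - {"x": 0, "y": 0.005, "z": 0, "spin": 0}
    - {"x": 0, "y": 0, "z": 0, "spin": 0}
    - {"x": 0, "y": 0, "z": 0, "spin": 0}

```text
time: 44.7
ee_pos: [0.4632, -0.3352, 0.2729]
tcp_rot: [-1.499, -0.042, -1.34]
force: [-0.5, 0.5, -0.0]
grip_width: 0.38
```

```bash
python3 - <<'E'
from h import *
s=slot(.058,.035)
go([(*s,0.212,TA-np.pi/2)])
E
```

```text
grasp now [ 0.4775 -0.3396  0.2729 -1.3395] axis [ 0.079 -0.025 -0.997]
1 x 0.0009 0.0302 -0.0048 spin 0.006
1 x 0.001 0.0302 -0.0048 spin 0.006
```

Request:
arm_command:
  moves:
    - {"x": 0.002, "y": 0.024, "z": -0.005, "spin": 0.006}
    - {"x": 0.002, "y": 0.018, "z": -0.004, "spin": 0.006}
    - {"x": 0.001, "y": 0.01, "z": -0.003, "spin": 0}
    - {"x": 0, "y": 0.003, "z": 0, "spin": 0}
    - {"x": 0, "y": 0, "z": 0, "spin": 0}

```text
time: 45.32
ee_pos: [0.4582, -0.3451, 0.2187]
tcp_rot: [-1.495, -0.045, -1.352]
force: [-0.4, 0.2, -1.2]
grip_width: 0.376
```

```bash
python3 - <<'E'
from h import *
s=slot(.058,.035)
go([(*s,0.212,TA-np.pi/2)])
E
```

```text
grasp now [ 0.4732 -0.35    0.2187 -1.352 ] axis [ 0.084 -0.027 -0.996]
1 x -0.0049 0.0066 0.0008 spin -0.001
```

Request:
arm_command:
  moves:
    - {"x": -0.003, "y": 0.007, "z": 0.001, "spin": 0}
    - {"x": 0, "y": 0, "z": 0, "spin": 0}

```text
time: 45.58
ee_pos: [0.4594, -0.3418, 0.2119]
tcp_rot: [-1.494, -0.046, -1.352]
force: [0.2, 0.1, -0.5]
grip_width: 0.385
```

Request:
arm_command:
  moves:
    - {"x": 0, "y": 0.001, "z": 0, "spin": 0}
    - {"x": 0, "y": 0, "z": 0, "spin": 0}
  jaw: 0.046

```text
time: 45.82
ee_pos: [0.4598, -0.3419, 0.2113]
tcp_rot: [-1.494, -0.046, -1.352]
force: [0.0, 0.2, 0.0]
grip_width: 0.486
```

```bash
python3 st.py
```

```text
45.83 tcp [ 0.4598  -0.34188  0.21126] axis [ 0.08525 -0.02828 -0.99596] yaw -1.3517 q [ 0.6866  0.4966 -0.1915  2.0034  0.1363  0.5651 -0.9403]
```

Request:
arm_command:
  moves:
    - {"x": 0, "y": -0.02, "z": 0, "spin": 0}
    - {"x": 0, "y": -0.05, "z": 0, "spin": 0}
    - {"x": 0, "y": -0.06, "z": 0, "spin": 0}
    - {"x": 0, "y": -0.06, "z": -0.01, "spin": 0}
    - {"x": 0, "y": -0.06, "z": -0.01, "spin": 0}
    - {"x": 0, "y": -0.06, "z": -0.01, "spin": 0}
    - {"x": 0, "y": 0, "z": 0, "spin": 0}
    - {"x": 0, "y": 0, "z": 0, "spin": 0}
    - {"x": 0, "y": 0, "z": 0, "spin": 0}
  jaw: 0.06

```text
time: 46.95
ee_pos: [0.4006, -0.3367, 0.5332]
tcp_rot: [-1.489, -0.052, -1.35]
force: [-0.3, -0.6, -1.3]
grip_width: 0.639
```

```bash
python3 st.py; python3 - <<'E'
from h import *
p,im=grab('top','t3')
look('w15')
show(tiles(p,im,amin=60,smin=150))
E
```

```text
46.95 tcp [ 0.40058 -0.33666  0.53324] axis [ 0.09102 -0.03249 -0.99532] yaw -1.3503 q [ 0.7967  0.0665 -0.2249  1.7895 -0.0078  1.193  -0.7726]
47.0 [ 0.4006 -0.3367  0.533 ] yaw -1.35 f [-0.2  1.  -0.7] g 60.4
px [383.  16.] A 541 xy [ 0.6639 -0.3937] mm [45. 24.] deg 24.0
px [324. 144.] A 1148 xy [ 0.4628 -0.3492] mm [68. 34.] deg 13.0
px [368. 144.] A 1162 xy [ 0.4797 -0.418 ] mm [68. 36.] deg 12.4
px [325. 206.] A 995 xy [ 0.3682 -0.3747] mm [65. 34.] deg 12.3
px [368. 206.] A 1009 xy [ 0.3822 -0.4431] mm [67. 34.] deg 13.9
px [343.  46.] A 82 xy [ 0.9573 -0.1453] mm [39. 13.] deg -29.8
px [351.  50.] A 74 xy [ 0.9333 -0.1678] mm [35. 17.] deg -30.0
px [434. 198.] A 131 xy [ 0.4782 -0.4095] mm [66. 13.] deg 12.2
px [414. 203.] A 323 xy [ 0.4652 -0.3517] mm [66. 33.] deg 13.0
px [447. 232.] A 309 xy [ 0.3837 -0.4443] mm [64. 33.] deg 12.3
px [423. 236.] A 314 xy [ 0.3702 -0.3759] mm [62. 34.] deg 12.9
```

View pics/w15.png

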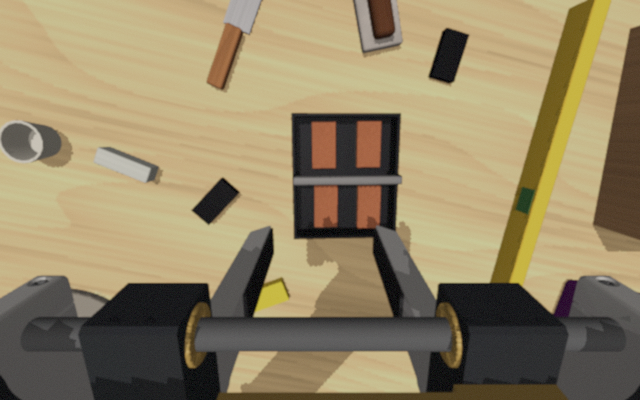

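View pics/t3.png

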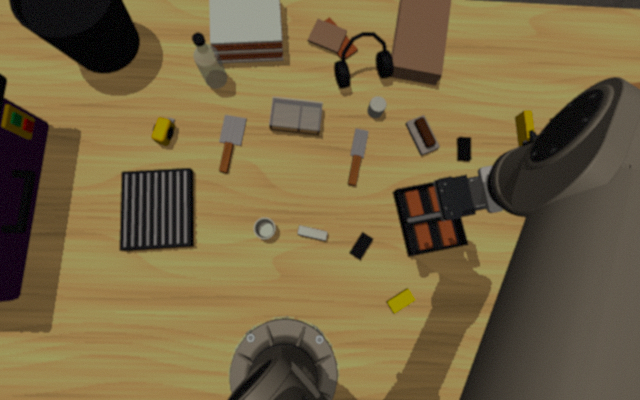

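All four tiles are in the tray, at (324,144), (368,144), (325,206) and (368,206), and the top view shows no other terracotta piece near. For the handle I need a quarter turn of spin. I'll do it now and see how the tilt reacts.

Request:
arm_command:
  moves:
    - {"x": 0, "y": 0, "z": 0, "spin": -0.15}
    - {"x": 0, "y": 0, "z": 0, "spin": -0.15}
    - {"x": 0, "y": 0, "z": 0, "spin": -0.15}
    - {"x": 0, "y": 0, "z": 0, "spin": -0.15}
    - {"x": 0, "y": 0, "z": 0, "spin": -0.15}
    - {"x": 0, "y": 0, "z": 0, "spin": -0.15}
    - {"x": 0, "y": 0, "z": 0, "spin": -0.15}
    - {"x": 0, "y": 0, "z": 0, "spin": -0.15}
    - {"x": 0, "y": 0, "z": 0, "spin": -0.15}
    - {"x": 0, "y": 0, "z": 0, "spin": -0.14}
    - {"x": 0, "y": 0, "z": 0, "spin": -0.08}
    - {"x": 0, "y": 0, "z": 0, "spin": 0}
    - {"x": 0, "y": 0, "z": 0, "spin": 0}

```text
time: 48.68
ee_pos: [0.4031, -0.3364, 0.5195]
tcp_rot: [-1.605, -0.066, 0.277]
force: [-0.3, 0.7, 0.4]
grip_width: 0.636
```

```bash
python3 st.py
```

```text
48.67 tcp [ 0.40308 -0.33642  0.5195 ] axis [ 0.07314 -0.01487 -0.99721] yaw 0.2768 q [ 8.6180e-01  8.8900e-02 -2.9940e-01  1.7950e+00 -4.0000e-04  1.1918e+00
  8.4020e-01]
```

The spin in place cut the tilt from 0.097 to 0.075. I'll repeat a spin back and forth.

Request:
arm_command:
  moves:
    - {"x": 0, "y": 0, "z": 0, "spin": 0.15}
    - {"x": 0, "y": 0, "z": 0, "spin": 0.15}
    - {"x": 0, "y": 0, "z": 0, "spin": 0.15}
    - {"x": 0, "y": 0, "z": 0, "spin": 0.15}
    - {"x": 0, "y": 0, "z": 0, "spin": 0.15}
    - {"x": 0, "y": 0, "z": 0, "spin": 0.15}
    - {"x": 0, "y": 0, "z": 0, "spin": 0}
    - {"x": 0, "y": 0, "z": 0, "spin": 0}

```text
time: 49.68
ee_pos: [0.4035, -0.3363, 0.5176]
tcp_rot: [-1.537, -0.064, -0.661]
force: [-0.5, 0.5, -0.1]
grip_width: 0.635
```

```bash
python3 st.py
```

```text
49.67 tcp [ 0.40347 -0.33626  0.51764] axis [ 0.07068 -0.01249 -0.99742] yaw -0.6611 q [ 0.8149  0.0882 -0.2501  1.7987 -0.006   1.191  -0.0915]
```

Request:
arm_command:
  moves:
    - {"x": 0, "y": 0, "z": 0, "spin": -0.15}
    - {"x": 0, "y": 0, "z": 0, "spin": -0.15}
    - {"x": 0, "y": 0, "z": 0, "spin": -0.15}
    - {"x": 0, "y": 0, "z": 0, "spin": -0.15}
    - {"x": 0, "y": 0, "z": 0, "spin": -0.15}
    - {"x": 0, "y": 0, "z": 0, "spin": -0.15}
    - {"x": 0, "y": 0, "z": 0, "spin": 0}
    - {"x": 0, "y": 0, "z": 0, "spin": 0}

```text
time: 50.68
ee_pos: [0.4035, -0.3363, 0.5172]
tcp_rot: [-1.602, -0.064, 0.283]
force: [0.3, 0.6, -0.6]
grip_width: 0.64
```

```bash
python3 st.py
```

```text
50.67 tcp [ 0.40349 -0.33629  0.51725] axis [ 0.07022 -0.01195 -0.99746] yaw 0.2834 q [ 8.6230e-01  9.1900e-02 -3.0100e-01  1.7965e+00 -2.0000e-04  1.1915e+00
  8.4580e-01]
```

Request:
arm_command:
  moves:
    - {"x": 0, "y": 0.03, "z": 0, "spin": 0}
    - {"x": 0, "y": 0.04, "z": 0, "spin": 0}
    - {"x": 0, "y": 0.04, "z": 0, "spin": 0}
    - {"x": 0, "y": 0.02, "z": 0, "spin": 0}
    - {"x": 0, "y": 0.01, "z": 0, "spin": 0}
    - {"x": 0, "y": 0.005, "z": 0, "spin": 0}

```text
time: 51.42
ee_pos: [0.4145, -0.3384, 0.3698]
tcp_rot: [-1.604, -0.066, 0.271]
force: [0.9, -1.2, 0.1]
grip_width: 0.638
```

```bash
python3 st.py
```

```text
51.42 tcp [ 0.41449 -0.33843  0.36981] axis [ 0.07271 -0.014   -0.99726] yaw 0.2712 q [ 0.8369  0.2358 -0.3036  1.963   0.0572  0.8844  0.779 ]
```

Request:
arm_command:
  moves:
    - {"x": 0, "y": -0.06, "z": 0, "spin": 0}
    - {"x": 0, "y": -0.06, "z": 0, "spin": 0}
    - {"x": 0, "y": -0.06, "z": 0, "spin": 0}

```text
time: 51.8
ee_pos: [0.4008, -0.3357, 0.5517]
tcp_rot: [-1.598, -0.063, 0.269]
force: [0.9, -0.7, -0.8]
grip_width: 0.639
```

```bash
python3 st.py
```

```text
51.8 tcp [ 0.4008  -0.33571  0.5517 ] axis [ 0.06823 -0.00983 -0.99762] yaw 0.2694 q [ 0.8675  0.0706 -0.3001  1.7465 -0.008   1.2648  0.8395]
```

Request:
arm_command:
  moves:
    - {"x": 0, "y": 0, "z": 0, "spin": 0.1}
    - {"x": 0, "y": 0, "z": 0, "spin": 0.1}
    - {"x": 0, "y": 0, "z": 0, "spin": 0.1}
    - {"x": 0, "y": 0, "z": 0, "spin": -0.1}
    - {"x": 0, "y": 0, "z": 0, "spin": -0.1}
    - {"x": 0, "y": 0, "z": 0, "spin": -0.1}

```text
time: 52.55
ee_pos: [0.4002, -0.3348, 0.5636]
tcp_rot: [-1.613, -0.073, 0.263]
force: [-1.2, -0.6, -0.9]
grip_width: 0.639
```

```bash
python3 st.py
```

```text
52.55 tcp [ 0.40021 -0.33484  0.5636 ] axis [ 0.08184 -0.02179 -0.99641] yaw 0.2635 q [ 0.8666  0.0582 -0.2979  1.7352 -0.0092  1.27    0.8342]
```

The pattern is now clear. The wrist joint answers faster than the shoulder and elbow. A down move with a soft start and hard stop, or an up move with a hard start and soft stop, levels the tool. Applying that cycle:

Request:
arm_command:
  moves:
    - {"x": 0, "y": 0.01, "z": 0, "spin": 0}
    - {"x": 0, "y": 0.02, "z": 0, "spin": 0}
    - {"x": 0, "y": 0.03, "z": 0, "spin": 0}
    - {"x": 0, "y": 0.045, "z": 0, "spin": 0}
    - {"x": 0, "y": 0.06, "z": 0, "spin": 0}
    - {"x": 0, "y": 0, "z": 0, "spin": 0}
    - {"x": 0, "y": 0, "z": 0, "spin": 0}
    - {"x": 0, "y": 0, "z": 0, "spin": 0}

```text
time: 53.55
ee_pos: [0.4146, -0.339, 0.4]
tcp_rot: [-1.619, -0.08, 0.245]
force: [-0.4, -0.6, 0.7]
grip_width: 0.636
```

```bash
python3 st.py
```

```text
53.55 tcp [ 0.41465 -0.33896  0.40004] axis [ 0.08893 -0.02772 -0.99565] yaw 0.245 q [ 0.8433  0.1981 -0.3063  1.9376  0.0463  0.9247  0.7623]
```

Request:
arm_command:
  moves:
    - {"x": 0, "y": -0.06, "z": 0, "spin": 0}
    - {"x": 0, "y": -0.05, "z": 0, "spin": 0}
    - {"x": 0, "y": -0.035, "z": 0, "spin": 0}
    - {"x": 0, "y": -0.02, "z": 0, "spin": 0}
    - {"x": 0, "y": -0.01, "z": 0, "spin": 0}
    - {"x": 0, "y": -0.005, "z": 0, "spin": 0}

```text
time: 54.3
ee_pos: [0.3964, -0.3321, 0.5953]
tcp_rot: [-1.63, -0.088, 0.244]
force: [-0.4, 0.4, 0.4]
grip_width: 0.641
```

```bash
python3 st.py
```

```text
54.3 tcp [ 0.39642 -0.33208  0.59532] axis [ 0.09914 -0.0367  -0.9944 ] yaw 0.2436 q [ 0.8707  0.0319 -0.297   1.6975 -0.0142  1.3103  0.8183]
```

That went the wrong way, so I'll reverse the pump profile.

Request:
arm_command:
  moves:
    - {"x": 0, "y": 0.06, "z": 0, "spin": 0}
    - {"x": 0, "y": 0.05, "z": 0, "spin": 0}
    - {"x": 0, "y": 0.035, "z": 0, "spin": 0}
    - {"x": 0, "y": 0.02, "z": 0, "spin": 0}
    - {"x": 0, "y": 0.01, "z": 0, "spin": 0}
    - {"x": 0, "y": 0.005, "z": 0, "spin": 0}

```text
time: 55.05
ee_pos: [0.4145, -0.3385, 0.4109]
tcp_rot: [-1.63, -0.088, 0.243]
force: [-0.9, 0.9, 0.3]
grip_width: 0.635
```

```bash
python3 st.py
```

```text
55.05 tcp [ 0.4145  -0.33854  0.41086] axis [ 0.09922 -0.03653 -0.99439] yaw 0.2432 q [ 0.8476  0.1832 -0.31    1.9308  0.044   0.9325  0.7615]
```

Request:
arm_command:
  moves:
    - {"x": 0, "y": -0.01, "z": 0, "spin": 0}
    - {"x": 0, "y": -0.02, "z": 0, "spin": 0}
    - {"x": 0, "y": -0.03, "z": 0, "spin": 0}
    - {"x": 0, "y": -0.045, "z": 0, "spin": 0}
    - {"x": 0, "y": -0.06, "z": 0, "spin": 0}
    - {"x": 0, "y": 0, "z": 0, "spin": 0}
    - {"x": 0, "y": 0, "z": 0, "spin": 0}
    - {"x": 0, "y": 0, "z": 0, "spin": 0}

```text
time: 56.05
ee_pos: [0.3961, -0.3308, 0.5895]
tcp_rot: [-1.638, -0.093, 0.244]
force: [-0.2, 0.8, -0.6]
grip_width: 0.639
```

```bash
python3 st.py
```

```text
56.05 tcp [ 0.39608 -0.33078  0.58954] axis [ 0.10648 -0.04252 -0.99341] yaw 0.2441 q [ 0.8728  0.029  -0.3002  1.7126 -0.014   1.2885  0.8172]
```

Request:
arm_command:
  moves:
    - {"x": 0, "y": 0, "z": 0, "spin": 0.15}
    - {"x": 0, "y": 0, "z": 0, "spin": 0.15}
    - {"x": 0, "y": 0, "z": 0, "spin": 0.15}
    - {"x": 0, "y": 0, "z": 0, "spin": 0.15}
    - {"x": 0, "y": 0, "z": 0, "spin": -0.15}
    - {"x": 0, "y": 0, "z": 0, "spin": -0.15}
    - {"x": 0, "y": 0, "z": 0, "spin": -0.15}
    - {"x": 0, "y": 0, "z": 0, "spin": -0.15}

```text
time: 57.05
ee_pos: [0.3962, -0.3308, 0.5822]
tcp_rot: [-1.626, -0.086, 0.238]
force: [-0.1, -0.3, 0.2]
grip_width: 0.641
```

```bash
python3 st.py
```

```text
57.05 tcp [ 0.39618 -0.33077  0.58219] axis [ 0.09666 -0.03358 -0.99475] yaw 0.2385 q [ 0.873   0.0355 -0.3017  1.7207 -0.0141  1.2874  0.8114]
```

Request:
arm_command:
  moves:
    - {"x": 0, "y": 0.02, "z": 0, "spin": 0}
    - {"x": 0, "y": 0.02, "z": 0, "spin": 0}
    - {"x": 0, "y": 0.02, "z": 0, "spin": 0}
    - {"x": 0, "y": 0.02, "z": 0, "spin": 0}
    - {"x": 0, "y": 0.02, "z": 0, "spin": 0}
    - {"x": 0, "y": 0.02, "z": 0, "spin": 0}
    - {"x": 0, "y": 0, "z": 0, "spin": 0}
    - {"x": 0, "y": 0, "z": 0, "spin": 0}

```text
time: 58.05
ee_pos: [0.4072, -0.3341, 0.4535]
tcp_rot: [-1.617, -0.08, 0.242]
force: [-0.1, -0.8, 0.5]
grip_width: 0.639
```

```bash
python3 st.py
```

```text
58.05 tcp [ 0.40719 -0.33411  0.4535 ] axis [ 0.08839 -0.02594 -0.99575] yaw 0.2417 q [ 0.859   0.1338 -0.3131  1.8902  0.0197  1.035   0.781 ]
```

The combination up, rest, spin, slow down nets about −0.02 per cycle. Repeating it as one call.

Request:
arm_command:
  moves:
    - {"x": 0, "y": -0.04, "z": 0, "spin": 0}
    - {"x": 0, "y": -0.04, "z": 0, "spin": 0}
    - {"x": 0, "y": -0.04, "z": 0, "spin": 0}
    - {"x": 0, "y": 0, "z": 0, "spin": 0}
    - {"x": 0, "y": 0, "z": 0, "spin": 0}
    - {"x": 0, "y": 0, "z": 0, "spin": 0}
    - {"x": 0, "y": 0, "z": 0, "spin": 0.15}
    - {"x": 0, "y": 0, "z": 0, "spin": 0.15}
    - {"x": 0, "y": 0, "z": 0, "spin": 0.15}
    - {"x": 0, "y": 0, "z": 0, "spin": -0.15}
    - {"x": 0, "y": 0, "z": 0, "spin": -0.15}
    - {"x": 0, "y": 0, "z": 0, "spin": -0.15}
    - {"x": 0, "y": 0.02, "z": 0, "spin": 0}
    - {"x": 0, "y": 0.02, "z": 0, "spin": 0}
    - {"x": 0, "y": 0.02, "z": 0, "spin": 0}
    - {"x": 0, "y": 0.02, "z": 0, "spin": 0}
    - {"x": 0, "y": 0.02, "z": 0, "spin": 0}
    - {"x": 0, "y": 0.02, "z": 0, "spin": 0}
    - {"x": 0, "y": 0, "z": 0, "spin": 0}
    - {"x": 0, "y": 0, "z": 0, "spin": 0}

```text
time: 60.55
ee_pos: [0.4051, -0.3322, 0.4447]
tcp_rot: [-1.603, -0.07, 0.24]
force: [0.3, -0.1, 1.0]
grip_width: 0.637
```

```bash
python3 st.py
```

```text
60.55 tcp [ 0.40514 -0.33225  0.44473] axis [ 0.0758  -0.01447 -0.99702] yaw 0.2397 q [ 0.8598  0.1414 -0.3151  1.9009  0.0191  1.0339  0.7786]
```

Request:
arm_command:
  moves:
    - {"x": 0, "y": -0.05, "z": 0, "spin": 0}
    - {"x": 0, "y": -0.05, "z": 0, "spin": 0}
    - {"x": 0, "y": -0.05, "z": 0, "spin": 0}
    - {"x": 0, "y": -0.05, "z": 0, "spin": 0}
    - {"x": 0, "y": 0, "z": 0, "spin": 0}
    - {"x": 0, "y": 0, "z": 0, "spin": 0}
    - {"x": 0, "y": 0, "z": 0, "spin": 0}
    - {"x": 0, "y": 0, "z": 0, "spin": 0.15}
    - {"x": 0, "y": 0, "z": 0, "spin": 0.15}
    - {"x": 0, "y": 0, "z": 0, "spin": 0.15}
    - {"x": 0, "y": 0, "z": 0, "spin": -0.15}
    - {"x": 0, "y": 0, "z": 0, "spin": -0.15}
    - {"x": 0, "y": 0, "z": 0, "spin": -0.15}

```text
time: 62.18
ee_pos: [0.3884, -0.3283, 0.648]
tcp_rot: [-1.597, -0.066, 0.235]
force: [-0.2, 0.3, -0.2]
grip_width: 0.638
```

```bash
python3 st.py
```

```text
62.17 tcp [ 0.38845 -0.32831  0.64797] axis [ 0.07046 -0.00984 -0.99747] yaw 0.2345 q [ 0.8798  0.0182 -0.2979  1.6028 -0.0253  1.457   0.8178]
```

Request:
arm_command:
  moves:
    - {"x": 0, "y": 0.02, "z": 0, "spin": 0}
    - {"x": 0, "y": 0.02, "z": 0, "spin": 0}
    - {"x": 0, "y": 0.02, "z": 0, "spin": 0}
    - {"x": 0, "y": 0.02, "z": 0, "spin": 0}
    - {"x": 0, "y": 0.02, "z": 0, "spin": 0}
    - {"x": 0, "y": 0.02, "z": 0, "spin": 0}
    - {"x": 0, "y": 0.02, "z": 0, "spin": 0}
    - {"x": 0, "y": 0.02, "z": 0, "spin": 0}
    - {"x": 0, "y": 0.02, "z": 0, "spin": 0}
    - {"x": 0, "y": 0.02, "z": 0, "spin": 0}
    - {"x": 0, "y": 0, "z": 0, "spin": 0}
    - {"x": 0, "y": 0, "z": 0, "spin": 0}

```text
time: 63.68
ee_pos: [0.4003, -0.3283, 0.4319]
tcp_rot: [-1.582, -0.056, 0.238]
force: [0.5, -0.5, -0.2]
grip_width: 0.638
```

```bash
python3 st.py
```

```text
63.67 tcp [ 0.40028 -0.32827  0.43193] axis [ 0.05679  0.00198 -0.99838] yaw 0.238 q [ 0.8613  0.1492 -0.3179  1.9207  0.0177  1.0316  0.7767]
```

Request:
arm_command:
  moves:
    - {"x": 0, "y": -0.05, "z": 0, "spin": 0}
    - {"x": 0, "y": -0.05, "z": 0, "spin": 0}
    - {"x": 0, "y": -0.05, "z": 0, "spin": 0}
    - {"x": 0, "y": -0.05, "z": 0, "spin": 0}
    - {"x": 0, "y": 0, "z": 0, "spin": 0}
    - {"x": 0, "y": 0, "z": 0, "spin": 0}
    - {"x": 0, "y": 0.02, "z": 0, "spin": 0}
    - {"x": 0, "y": 0.02, "z": 0, "spin": 0}
    - {"x": 0, "y": 0.02, "z": 0, "spin": 0}
    - {"x": 0, "y": 0.02, "z": 0, "spin": 0}
    - {"x": 0, "y": 0.02, "z": 0, "spin": 0}
    - {"x": 0, "y": 0.02, "z": 0, "spin": 0}
    - {"x": 0, "y": 0.02, "z": 0, "spin": 0}
    - {"x": 0, "y": 0.02, "z": 0, "spin": 0}
    - {"x": 0, "y": 0.02, "z": 0, "spin": 0}
    - {"x": 0, "y": 0.02, "z": 0, "spin": 0}
    - {"x": 0, "y": 0, "z": 0, "spin": 0}

```text
time: 65.8
ee_pos: [0.3961, -0.3248, 0.4268]
tcp_rot: [-1.573, -0.049, 0.239]
force: [-0.9, 0.2, 0.5]
grip_width: 0.637
```

```bash
python3 st.py
```

```text
65.8 tcp [ 0.39614 -0.3248   0.42676] axis [ 0.04774  0.0093  -0.99882] yaw 0.2395 q [ 0.863   0.1482 -0.3202  1.9337  0.016   1.0312  0.7784]
```

Request:
arm_command:
  moves:
    - {"x": 0, "y": -0.05, "z": 0, "spin": 0}
    - {"x": 0, "y": -0.05, "z": 0, "spin": 0}
    - {"x": 0, "y": -0.05, "z": 0, "spin": 0}
    - {"x": 0, "y": -0.05, "z": 0, "spin": 0}
    - {"x": 0, "y": 0, "z": 0, "spin": 0}
    - {"x": 0, "y": 0, "z": 0, "spin": 0}
    - {"x": 0, "y": 0.02, "z": 0, "spin": 0}
    - {"x": 0, "y": 0.02, "z": 0, "spin": 0}
    - {"x": 0, "y": 0.02, "z": 0, "spin": 0}
    - {"x": 0, "y": 0.02, "z": 0, "spin": 0}
    - {"x": 0, "y": 0.02, "z": 0, "spin": 0}
    - {"x": 0, "y": 0.02, "z": 0, "spin": 0}
    - {"x": 0, "y": 0.02, "z": 0, "spin": 0}
    - {"x": 0, "y": 0.02, "z": 0, "spin": 0}
    - {"x": 0, "y": 0.02, "z": 0, "spin": 0}
    - {"x": 0, "y": 0.02, "z": 0, "spin": 0}
    - {"x": 0, "y": 0, "z": 0, "spin": 0}

```text
time: 67.92
ee_pos: [0.3906, -0.3201, 0.4187]
tcp_rot: [-1.557, -0.037, 0.242]
force: [0.5, 0.1, -0.2]
grip_width: 0.638
```

```bash
python3 st.py
```

```text
67.92 tcp [ 0.3906  -0.32005  0.41868] axis [ 0.03259  0.02239 -0.99922] yaw 0.2418 q [ 0.8646  0.1494 -0.3228  1.9512  0.013   1.0324  0.781 ]
```

The tilt is down to 0.04 rad, and only about 2° of that is across the bar. Approaching the tray handle.

```bash
python3 - <<'E'
from h import *
go([(.4245,-.392,0.34,TA)])
E
```

```text
grasp now [ 0.3965 -0.316   0.4187  0.2418] axis [ 0.033  0.022 -0.999]
1 x 0.002 0.0259 -0.0272 spin 0.007
1 x 0.0022 0.0259 -0.0272 spin 0.007
1 x 0.0024 0.0259 -0.0272 spin 0.007
```

Request:
arm_command:
  moves:
    - {"x": 0.001, "y": 0.015, "z": -0.015, "spin": 0.004}
    - {"x": 0.001, "y": 0.018, "z": -0.018, "spin": 0.004}
    - {"x": 0.001, "y": 0.018, "z": -0.018, "spin": 0.004}
    - {"x": 0.001, "y": 0.015, "z": -0.018, "spin": 0.004}
    - {"x": 0.001, "y": 0.008, "z": -0.008, "spin": 0.004}
    - {"x": 0, "y": 0, "z": 0, "spin": 0}
    - {"x": 0, "y": 0, "z": 0, "spin": 0}

```text
time: 68.8
ee_pos: [0.4167, -0.3935, 0.3452]
tcp_rot: [-1.557, -0.037, 0.222]
force: [-0.6, 1.0, 0.0]
grip_width: 0.636
```

```bash
python3 - <<'E'
from h import *
look('w16')
go([(.4245,-.392,0.29,TA)])
E
```

```text
68.8 [ 0.4167 -0.3935  0.3452] yaw 0.222 f [-0.6  1.   0. ] g 59.8
px [369. 159.] A 2877 xy [ 0.465  -0.3503] mm [70. 36.] deg 13.2
px [269. 163.] A 2940 xy [ 0.3687 -0.3751] mm [66. 36.] deg 12.5
px [363. 225.] A 2056 xy [ 0.4837 -0.4187] mm [66. 35.] deg 12.0
px [272. 228.] A 1951 xy [ 0.3834 -0.4438] mm [70. 36.] deg 12.0
px [567. 239.] A 2038 xy [ 0.6963 -0.3872] mm [91. 27.] deg 24.8
grasp now [ 0.4227 -0.3896  0.3453  0.2223] axis [ 0.033  0.022 -0.999]
1 x -0.0004 0.0276 -0.0018 spin 0.001
1 x -0.0004 0.0276 -0.0018 spin 0.001
```

View pics/w16.png

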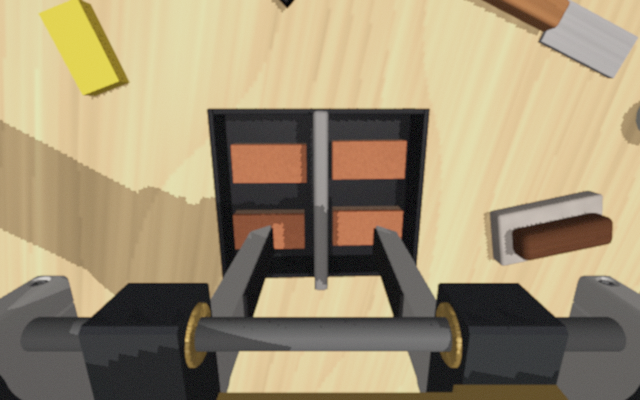

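The bar runs straight down the image at column 321, from row 112 to 288, and all four tiles lie flat in the tray.

```bash
python3 - <<'E'
from h import *
p=np.load('p_w16.npy',allow_pickle=True).item()
b=plane(p,[(320.5,112),(321,288)],.072); print(b,b.mean(0),np.linalg.norm(b[0]-b[1]),np.degrees(np.arctan2(*(b[0]-b[1])[::-1]))-90)
c=plane(p,[(209,110),(428,110)],.045);print(c,c.mean(0),np.degrees(np.arctan2(*(c[1]-c[0])[::-1])),np.linalg.norm(c[1]-c[0]))
go([(*b.mean(0),0.243,TA)])
E
```

```text
[[ 0.40738441 -0.31594018]
 [ 0.44105709 -0.46456116]] [ 0.42422075 -0.39025067] 0.1523878086542547 12.765836722505512
[[ 0.31653329 -0.33508858]
 [ 0.49813458 -0.29418481]] [ 0.40733394 -0.31463669] 12.69343811306225 0.18615087228890448
grasp now [ 0.4227 -0.3896  0.3453  0.2223] axis [ 0.033  0.022 -0.999]
1 x -0.0012 0.0511 -0.0012 spin 0.001
1 x -0.0012 0.0511 -0.0012 spin 0.001
```

Request:
arm_command:
  moves:
    - {"x": 0, "y": 0.02, "z": -0.001, "spin": 0}
    - {"x": 0, "y": 0.02, "z": 0, "spin": 0}
    - {"x": 0, "y": 0.02, "z": -0.001, "spin": 0}
    - {"x": 0, "y": 0.02, "z": 0, "spin": 0}
    - {"x": 0, "y": 0.012, "z": 0, "spin": 0}
    - {"x": 0, "y": 0, "z": 0, "spin": 0}
    - {"x": 0, "y": 0, "z": 0, "spin": 0}

```text
time: 69.72
ee_pos: [0.4213, -0.392, 0.2563]
tcp_rot: [-1.563, -0.041, 0.225]
force: [-0.0, 0.4, 0.3]
grip_width: 0.637
```

```bash
python3 st.py; python3 - <<'E'
from h import *
go([(.4242,-.3905,0.243,.2217)])
E
```

```text
69.72 tcp [ 0.4213  -0.39202  0.25632] axis [ 0.03861  0.01688 -0.99911] yaw 0.2247 q [ 0.8596  0.4513 -0.2636  1.9473  0.1155  0.7383  0.7626]
grasp now [ 0.4283 -0.389   0.2563  0.2247] axis [ 0.039  0.017 -0.999]
1 x -0.0048 0.0131 -0.0007 spin 0.003
```

Request:
arm_command:
  moves:
    - {"x": -0.004, "y": 0.013, "z": 0, "spin": 0.003}
    - {"x": 0, "y": 0, "z": 0, "spin": 0}
    - {"x": 0, "y": 0, "z": 0, "spin": 0}

```text
time: 70.1
ee_pos: [0.4177, -0.3931, 0.2433]
tcp_rot: [-1.564, -0.042, 0.221]
force: [-0.1, -0.2, 0.2]
grip_width: 0.641
```

```bash
python3 - <<'E'
from h import *
go([(.4242,-.3905,0.243,.2217)])
E
```

```text
grasp now [ 0.4249 -0.3902  0.2433  0.2211] axis [ 0.04   0.016 -0.999]
1 x -0.0007 0.0003 -0.0001 0
```

Aligned within 1 mm. Closing on the bar with 60 N.

Request:
arm_command:
  moves:
    - {"x": 0, "y": 0, "z": 0, "spin": 0}
    - {"x": 0, "y": 0, "z": 0, "spin": 0}
    - {"x": 0, "y": 0, "z": 0, "spin": 0}
    - {"x": 0, "y": 0, "z": 0, "spin": 0}
    - {"x": 0, "y": 0, "z": 0, "spin": 0}
  jaw: 0.004
  force: 60

```text
time: 70.72
ee_pos: [0.4179, -0.3931, 0.2438]
tcp_rot: [-1.565, -0.043, 0.221]
force: [-5.8, -1.7, 0.2]
grip_width: 0.142
```

```bash
python3 st.py; python3 - <<'E'
from h import *
o=bot.observe(); print(o['grip_width']*94,o['force'],o['torque'])
E
```

```text
70.72 tcp [ 0.4179  -0.39313  0.24376] axis [ 0.04014  0.01532 -0.99908] yaw 0.2212 q [ 0.8606  0.4663 -0.2587  1.9588  0.1218  0.7101  0.7596]
13.385267611757158 [-5.80537443 -1.66874075  0.1591665 ] [-0.39863491  1.57397763  0.04212519]
```

Request:
arm_command:
  moves:
    - {"x": 0, "y": -0.01, "z": 0, "spin": 0}
    - {"x": 0, "y": -0.015, "z": 0, "spin": 0}
    - {"x": 0, "y": -0.015, "z": 0, "spin": 0}
    - {"x": 0, "y": -0.01, "z": 0, "spin": 0}
    - {"x": 0, "y": 0, "z": 0, "spin": 0}

```text
time: 71.35
ee_pos: [0.4153, -0.3937, 0.2974]
tcp_rot: [-1.564, -0.042, 0.221]
force: [0.1, -0.6, -6.2]
grip_width: 0.123
```

```bash
python3 st.py; python3 - <<'E'
from h import *
look('w17')
o=bot.observe(); print(o['torque'])
grab('scene','s17')
E
```

```text
71.35 tcp [ 0.41535 -0.39374  0.29741] axis [ 0.03954  0.0157  -0.99909] yaw 0.2211 q [ 0.8787  0.3911 -0.2732  1.9286  0.0924  0.8142  0.7849]
71.35 [ 0.4153 -0.3937  0.2974] yaw 0.221 f [ 0.1 -0.6 -6.2] g 11.5
px [395. 181.] A 6172 xy [ 0.4818 -0.3604] mm [91. 47.] deg 12.8
px [247. 186.] A 6232 xy [ 0.3592 -0.3916] mm [83. 46.] deg 12.2
px [600. 260.] A 2112 xy [ 0.6925 -0.3926] mm [73. 27.] deg 24.7
px [404. 268.] A 2566 xy [ 0.5217 -0.4405] mm [51. 39.] deg 11.5
px [236. 271.] A 2458 xy [ 0.371  -0.4784] mm [75. 44.] deg 12.1
[-0.01109568 -0.0146524  -0.03648263]
```

View pics/w17.png

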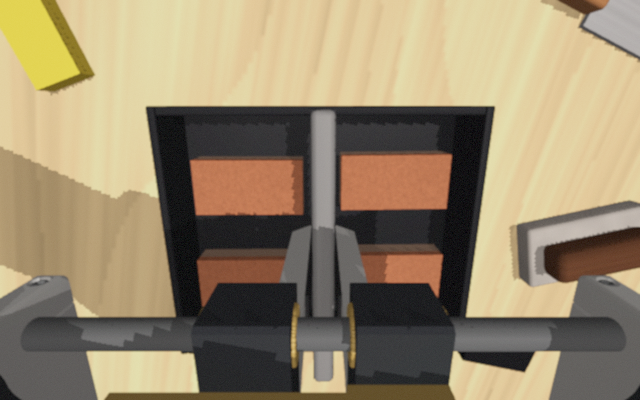

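View pics/s17.png

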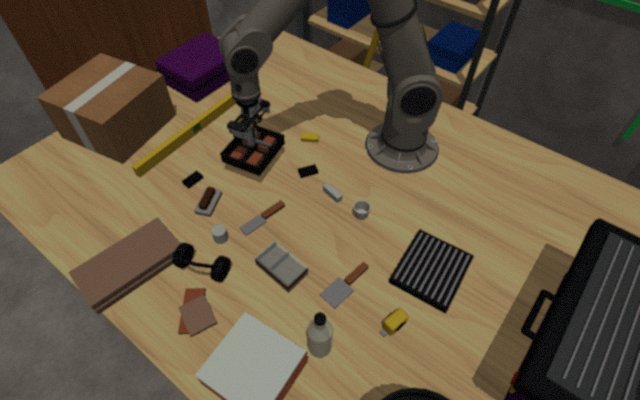

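The tray is lifted level with the tiles in place, at 6.2 N. Now the stand pose, from earlier views.

```bash
python3 - <<'E'
from h import *
def blk(name,cam_,roi,z):
    im=cv2.imread(f'pics/{name}.png')
    x0,y0,x1,y1=roi; h=cv2.cvtColor(im,cv2.COLOR_BGR2HSV)
    g=im.max(2)
    m=np.zeros(g.shape,np.uint8); s=h[...,1]
    sub=((g<75)|((s<60)&(g<190))).astype(np.uint8)
    m[y0:y1,x0:x1]=sub[y0:y1,x0:x1]
    m=cv2.morphologyEx(m,cv2.MORPH_CLOSE,np.ones((5,5))); m=cv2.morphologyEx(m,cv2.MORPH_OPEN,np.ones((5,5)))
    cs,_=cv2.findContours(m,cv2.RETR_EXTERNAL,cv2.CHAIN_APPROX_NONE); c=max(cs,key=cv2.contourArea)
    ap=cv2.approxPolyDP(c,6,True).reshape(-1,2); print(name,ap.tolist())
    print(plane(cam_,ap,z).round(4).tolist(), rectw(cam_,c,z))
p=cam('top'); blk('t1',p,(105,155,210,265),.03)
p=np.load('p_w11.npy',allow_pickle=True).item(); blk('w11',p,(120,95,275,245),.03)
a=cv2.imread('pics/t1.png')[155:265,105:210]; b=cv2.imread('pics/w11.png')[95:245,120:275]
cv2.imwrite('pics/st.png',np.hstack([cv2.resize(a,(380,400),interpolation=cv2.INTER_CUBIC),cv2.resize(b,(413,400),interpolation=cv2.INTER_CUBIC)]))
E
```

```text
t1 [[191, 169], [122, 172], [121, 250], [193, 246]]
[[0.5373, 0.2802], [0.5216, 0.4679], [0.3079, 0.4445], [0.324, 0.256]] (array([0.42236688, 0.361802  ]), (220.0721893310547, 194.72622680664062), 5.291192531585693)
w11 [[241, 109], [138, 119], [163, 231], [258, 220]]
[[0.5375, 0.2815], [0.5224, 0.467], [0.3105, 0.4471], [0.3285, 0.2626]] (array([0.42466965, 0.36380438]), (214.74545288085938, 191.37107849121094), 5.495101451873779)
```

View pics/st.png

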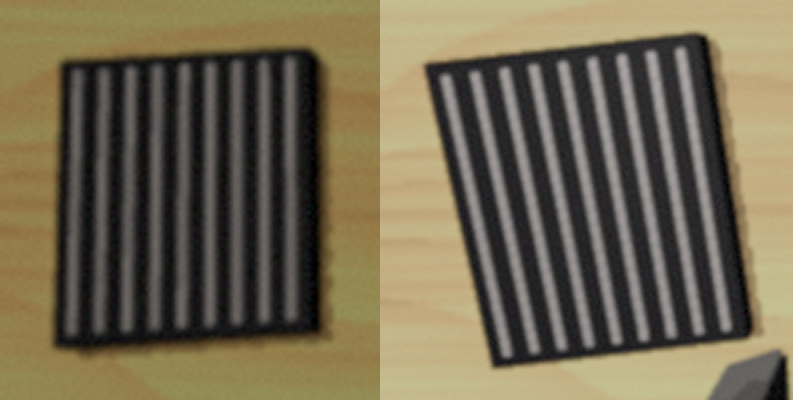

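```bash
python3 - <<'E'
from h import *
p=cam('top'); k=380/105;k2=400/110
q=[(77,67),(290,57),(291,320),(71,335)]
w=plane(p,[(105+a/k,155+b/k2) for a,b in q],.03)
p2=np.load('p_w11.npy',allow_pickle=True).item(); k=413/155
q=[(66,73),(301,47),(347,331),(127,358)]
w2=plane(p2,[(120+a/k,95+b/k) for a,b in q],.03)
for w in (w,w2):
    print(w.round(4).tolist(),w.mean(0).round(4),[np.degrees(np.arctan2(*(w[i]-w[j])[::-1])).round(2) for i,j in((0,3),(1,2),(0,1),(3,2))])
go([(.4242,-.3905,0.42,.2217)])
E
```

```text
[[0.5179, 0.4558], [0.5318, 0.2959], [0.3314, 0.2768], [0.3157, 0.4359]] [0.4242 0.3661] [np.float64(5.61), np.float64(5.43), np.float64(94.97), np.float64(95.64)]
[[0.5163, 0.4558], [0.5313, 0.2963], [0.3304, 0.2775], [0.3136, 0.4378]] [0.4229 0.3669] [np.float64(5.06), np.float64(5.36), np.float64(95.37), np.float64(95.99)]
grasp now [ 0.422  -0.3905  0.2963  0.2212] axis [ 0.038  0.017 -0.999]
3 x 0.0024 -0.0412 0.0002 0
```

Stand centre is (0.4236, 0.3665) with yaw 5.4°, agreed across two views. I'll lift and carry the tray round in an outward arc at moderate speed.

Request:
arm_command:
  moves:
    - {"x": 0, "y": -0.015, "z": 0, "spin": 0}
    - {"x": 0, "y": -0.02, "z": 0, "spin": 0}
    - {"x": 0, "y": -0.02, "z": 0, "spin": 0}
    - {"x": 0, "y": -0.01, "z": 0, "spin": 0}
    - {"x": 0, "y": 0, "z": 0, "spin": 0}

```text
time: 72.08
ee_pos: [0.4124, -0.3944, 0.3641]
tcp_rot: [-1.561, -0.04, 0.222]
force: [-0.1, -0.3, -7.0]
grip_width: 0.121
```

```bash
python3 st.py; python3 - <<'E'
from h import *
go([(.53,-.13,0.37,.17),(.53,.13,.37,.13),(.4236,.3665,.37,.094)],step=.035)
E
```

```text
72.08 tcp [ 0.41237 -0.39436  0.36405] axis [ 0.0368   0.0185  -0.99915] yaw 0.2215 q [ 0.8956  0.3101 -0.2831  1.8753  0.06    0.9496  0.8134]
grasp now [ 0.419  -0.391   0.3641  0.2215] axis [ 0.037  0.019 -0.999]
1 x 0.0184 0.0003 0.0256 spin 0.006
1 x 0.0183 0.0003 0.0257 spin 0.006
1 x 0.0181 0.0003 0.0258 spin 0.006
1 x 0.018 0.0003 0.0259 spin 0.006
1 x 0.0178 0.0003 0.026 spin 0.006
1 x 0.0177 0.0003 0.0261 spin 0.006
1 x 0.0175 0.0003 0.0262 spin 0.006
1 x 0.0174 0.0003 0.0263 spin 0.006
1 x 0.0172 0.0003 0.0264 spin 0.006
1 x 0.0055 0.0006 0.032 spin 0.005
1 x 0.0053 0.0006 0.0321 spin 0.005
1 x 0.0052 0.0006 0.0321 spin 0.005
1 x 0.005 0.0006 0.0321 spin 0.005
1 x 0.0049 0.0006 0.0321 spin 0.005
1 x 0.0047 0.0006 0.0322 spin 0.005
1 x 0.0045 0.0006 0.0322 spin 0.005
1 x 0.0044 0.0006 0.0322 spin 0.005
1 x -0.0094 0.0001 0.031 spin 0.005
1 x -0.0095 0.0001 0.031 spin 0.005
1 x -0.0096 0.0001 0.031 spin 0.005
1 x -0.0098 0.0001 0.0309 spin 0.005
1 x -0.0099 0.0001 0.0309 spin 0.005
1 x -0.01 0.0001 0.0308 spin 0.005
1 x -0.0102 0.0001 0.0308 spin 0.005
1 x -0.0103 0.0001 0.0307 spin 0.005
```

Request:
arm_command:
  moves:
    - {"x": 0.006, "y": 0, "z": 0.01, "spin": 0}
    - {"x": 0.012, "y": 0, "z": 0.018, "spin": 0.005}
    - {"x": 0.018, "y": 0, "z": 0.026, "spin": 0.006}
    - {"x": 0.018, "y": 0, "z": 0.026, "spin": 0.006}
    - {"x": 0.018, "y": 0, "z": 0.026, "spin": 0.006}
    - {"x": 0.018, "y": 0, "z": 0.026, "spin": 0.006}
    - {"x": 0.017, "y": 0, "z": 0.027, "spin": 0.006}
    - {"x": 0.014, "y": 0, "z": 0.028, "spin": 0.006}
    - {"x": 0.01, "y": 0, "z": 0.03, "spin": 0.006}
    - {"x": 0.007, "y": 0, "z": 0.032, "spin": 0.005}
    - {"x": 0.005, "y": 0, "z": 0.032, "spin": 0.005}
    - {"x": 0.005, "y": 0, "z": 0.032, "spin": 0.005}
    - {"x": 0.004, "y": 0, "z": 0.032, "spin": 0.005}
    - {"x": 0.002, "y": 0, "z": 0.032, "spin": 0.005}
    - {"x": 0, "y": 0, "z": 0.032, "spin": 0.005}
    - {"x": -0.003, "y": 0, "z": 0.032, "spin": 0.005}

```text
time: 74.08
ee_pos: [0.4786, 0.0952, 0.367]
tcp_rot: [-1.547, -0.025, 0.142]
force: [0.7, -0.7, -6.5]
grip_width: 0.123
```

```bash
python3 st.py; python3 - <<'E'
from h import *
go([(.4236,.3665,.36,.094)],step=.03)
E
```

```text
74.08 tcp [0.47863 0.09521 0.36698] axis [ 0.02169  0.02699 -0.9994 ] yaw 0.1423 q [ 0.1887  0.199  -0.5669  2.0362  0.1128  0.9099 -0.2931]
grasp now [0.4825 0.1001 0.367  0.1423] axis [ 0.022  0.027 -0.999]
1 x -0.0021 0.0013 0.0272 spin 0.005
1 x -0.0022 0.0013 0.0272 spin 0.005
1 x -0.0023 0.0013 0.0272 spin 0.005
1 x -0.0025 0.0013 0.0272 spin 0.005
1 x -0.0026 0.0013 0.0271 spin 0.005
1 x -0.0027 0.0013 0.0271 spin 0.005
1 x -0.0029 0.0013 0.0271 spin 0.005
1 x -0.003 0.0013 0.0271 spin 0.005
1 x -0.0031 0.0013 0.0271 spin 0.005
1 x -0.0033 0.0013 0.0271 spin 0.005
```

Request:
arm_command:
  moves:
    - {"x": -0.002, "y": 0, "z": 0.03, "spin": 0.005}
    - {"x": -0.002, "y": 0, "z": 0.03, "spin": 0.005}
    - {"x": -0.002, "y": 0, "z": 0.03, "spin": 0.005}
    - {"x": -0.003, "y": 0, "z": 0.03, "spin": 0.005}
    - {"x": -0.003, "y": 0, "z": 0.03, "spin": 0.005}
    - {"x": -0.003, "y": 0, "z": 0.03, "spin": 0.005}
    - {"x": -0.003, "y": 0, "z": 0.026, "spin": 0.005}
    - {"x": -0.003, "y": 0, "z": 0.02, "spin": 0.005}
    - {"x": -0.002, "y": 0, "z": 0.014, "spin": 0.004}
    - {"x": -0.001, "y": 0, "z": 0.008, "spin": 0.003}
    - {"x": 0, "y": 0, "z": 0, "spin": 0}
    - {"x": 0, "y": 0, "z": 0, "spin": 0}

```text
time: 75.58
ee_pos: [0.4127, 0.3516, 0.3665]
tcp_rot: [-1.548, -0.014, 0.103]
force: [-0.9, -0.0, -5.9]
grip_width: 0.12
```

```bash
python3 st.py; python3 - <<'E'
from h import *
look('w18'); grab('top','t4')
go([(.4236,.3665,.30,.094)],step=.03)
E
```

```text
75.58 tcp [0.41266 0.35164 0.36646] axis [ 0.01146  0.02434 -0.99964] yaw 0.1028 q [-0.2523  0.3133 -0.6765  1.9197  0.2302  0.9604 -0.9301]
75.58 [0.4127 0.3516 0.3665] yaw 0.103 f [-0.9 -0.  -5.9] g 11.3
px [395. 181.] A 6136 xy [0.4919 0.367 ] mm [114.  58.] deg 6.4
px [247. 187.] A 6233 xy [0.3351 0.3455] mm [109.  58.] deg 5.8
px [404. 268.] A 2555 xy [0.5314 0.2625] mm [59. 49.] deg 5.4
px [236. 272.] A 2438 xy [0.3359 0.2347] mm [97. 55.] deg 6.9
grasp now [0.4148 0.356  0.3666 0.1026] axis [ 0.012  0.024 -1.   ]
1 x 0.003 0.0223 0.0026 spin 0.003
1 x 0.003 0.0223 0.0027 spin 0.003
1 x 0.003 0.0223 0.0027 spin 0.003
```

View pics/w18.png

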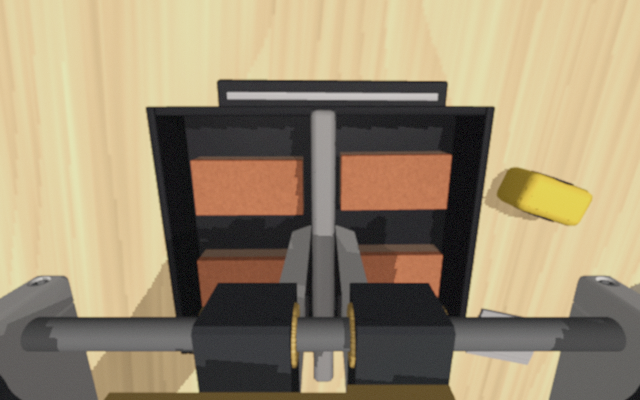

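View pics/t4.png

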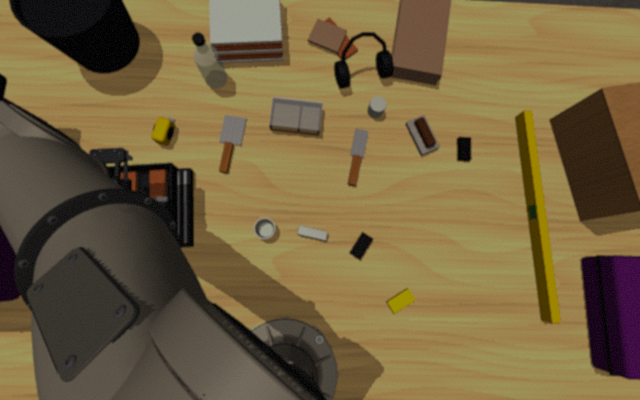

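The tray hangs level and square to the stand's slats visible at the top, and the tiles haven't moved. Centring over the stand and lowering.

Request:
arm_command:
  moves:
    - {"x": 0.003, "y": 0.015, "z": 0.003, "spin": 0.003}
    - {"x": 0.003, "y": 0.02, "z": 0.004, "spin": 0.003}
    - {"x": 0.002, "y": 0.02, "z": 0.002, "spin": 0.003}
    - {"x": 0, "y": 0.012, "z": 0, "spin": 0}
    - {"x": 0, "y": 0.004, "z": 0, "spin": 0}
    - {"x": 0, "y": 0, "z": 0, "spin": 0}
    - {"x": 0, "y": 0, "z": 0, "spin": 0}

```text
time: 76.55
ee_pos: [0.4215, 0.363, 0.2897]
tcp_rot: [-1.548, -0.012, 0.092]
force: [-0.5, -0.3, -6.4]
grip_width: 0.119
```

```bash
python3 st.py; python3 - <<'E'
from h import *
go([(.4236,.3675,.278,.094)],step=.03)
E
```

```text
76.55 tcp [0.42151 0.36305 0.28969] axis [ 0.01019  0.02334 -0.99968] yaw 0.0919 q [-0.3145  0.4321 -0.6285  1.9547  0.3302  0.8322 -1.0265]
grasp now [0.4233 0.3672 0.2897 0.0919] axis [ 0.01   0.023 -1.   ]
1 x 0.0001 0.0117 -0.0 spin -0.002
```

Centred within 0.5 mm. Lowering gently, watching the force.

Request:
arm_command:
  moves:
    - {"x": 0, "y": 0.006, "z": 0, "spin": -0.002}
    - {"x": 0, "y": 0.004, "z": 0, "spin": 0}
    - {"x": 0, "y": 0, "z": 0, "spin": 0}

```text
time: 76.92
ee_pos: [0.4219, 0.3633, 0.28]
tcp_rot: [-1.548, -0.014, 0.094]
force: [0.5, -0.6, -5.8]
grip_width: 0.122
```

Request:
arm_command:
  moves:
    - {"x": 0, "y": 0.003, "z": 0, "spin": 0}
    - {"x": 0, "y": 0, "z": 0, "spin": 0}

```text
time: 77.18
ee_pos: [0.4219, 0.3634, 0.2769]
tcp_rot: [-1.548, -0.014, 0.094]
force: [-0.2, 0.0, -6.5]
grip_width: 0.119
```

Request:
arm_command:
  moves:
    - {"x": 0, "y": 0.002, "z": 0, "spin": 0}
    - {"x": 0, "y": 0, "z": 0, "spin": 0}

```text
time: 77.42
ee_pos: [0.4221, 0.3636, 0.275]
tcp_rot: [-1.547, -0.015, 0.094]
force: [1.4, -0.8, -4.9]
grip_width: 0.123
```

Request:
arm_command:
  moves:
    - {"x": 0, "y": 0.002, "z": 0, "spin": 0}
    - {"x": 0, "y": 0, "z": 0, "spin": 0}

```text
time: 77.68
ee_pos: [0.422, 0.3642, 0.2739]
tcp_rot: [-1.547, -0.016, 0.094]
force: [-0.4, -0.8, -4.0]
grip_width: 0.124
```

Request:
arm_command:
  moves:
    - {"x": 0, "y": 0.002, "z": 0, "spin": 0}
    - {"x": 0, "y": 0.001, "z": 0, "spin": 0}

```text
time: 77.92
ee_pos: [0.4218, 0.3645, 0.2738]
tcp_rot: [-1.549, -0.017, 0.094]
force: [-4.8, -5.5, 12.9]
grip_width: 0.122
```

Request:
arm_command:
  moves:
    - {"x": 0, "y": 0.002, "z": 0, "spin": 0}
    - {"x": 0, "y": 0.001, "z": 0, "spin": 0}

```text
time: 78.18
ee_pos: [0.4214, 0.3648, 0.2739]
tcp_rot: [-1.55, -0.019, 0.093]
force: [-4.3, -4.0, 9.4]
grip_width: 0.126
```

```bash
python3 st.py; python3 - <<'E'
from h import *
go([(.4236,.3675,.274,.094)],step=.03)
print(bot.observe()['torque'])
E
```

```text
78.17 tcp [0.42142 0.36481 0.27385] axis [ 0.01685  0.02233 -0.99961] yaw 0.0933 q [-0.3321  0.4533 -0.614   1.9649  0.3576  0.8015 -1.0504]
grasp now [0.4244 0.3688 0.2739 0.0933] axis [ 0.017  0.022 -1.   ]
1 x -0.001 -0.0002 -0.0012 0
[-1.22078463  1.19833501  0.05937895]
```

Seated on the stand. Releasing and lifting off.

Request:
arm_command:
  moves:
    - {"x": 0, "y": 0, "z": 0, "spin": 0}
    - {"x": 0, "y": 0, "z": 0, "spin": 0}
    - {"x": 0, "y": 0, "z": 0, "spin": 0}
  jaw: 0.05
  force: 30

```text
time: 78.55
ee_pos: [0.4218, 0.3652, 0.2744]
tcp_rot: [-1.549, -0.02, 0.093]
force: [0.1, 0.2, 0.9]
grip_width: 0.405
```

Request:
arm_command:
  moves:
    - {"x": 0, "y": -0.02, "z": 0, "spin": 0}
    - {"x": 0, "y": -0.04, "z": 0, "spin": 0}
    - {"x": 0, "y": -0.04, "z": 0, "spin": 0}
    - {"x": 0, "y": -0.04, "z": 0, "spin": 0}
    - {"x": 0, "y": -0.03, "z": 0, "spin": 0}
    - {"x": 0, "y": 0, "z": 0, "spin": 0}
    - {"x": 0, "y": 0, "z": 0, "spin": 0}

```text
time: 79.42
ee_pos: [0.4172, 0.3613, 0.4567]
tcp_rot: [-1.546, -0.023, 0.095]
force: [-0.9, 0.5, 0.9]
grip_width: 0.534
```

```bash
python3 st.py; python3 - <<'E'
from h import *
look('w19')
E
```

```text
79.42 tcp [0.4172  0.36129 0.45667] axis [ 0.02007  0.02674 -0.99944] yaw 0.0952 q [-0.2301  0.2363 -0.6978  1.7992  0.1664  1.1314 -0.8848]
79.42 [0.4172 0.3613 0.4567] yaw 0.095 f [-0.9  0.5  0.9] g 50.2
px [361. 148.] A 1907 xy [0.4738 0.4003] mm [75. 38.] deg 5.4
px [282. 151.] A 1850 xy [0.3688 0.3866] mm [71. 38.] deg 5.3
px [360. 204.] A 1686 xy [0.4817 0.3249] mm [76. 37.] deg 5.1
px [281. 206.] A 1652 xy [0.3739 0.3133] mm [76. 38.] deg 5.0
```

View pics/w19.png

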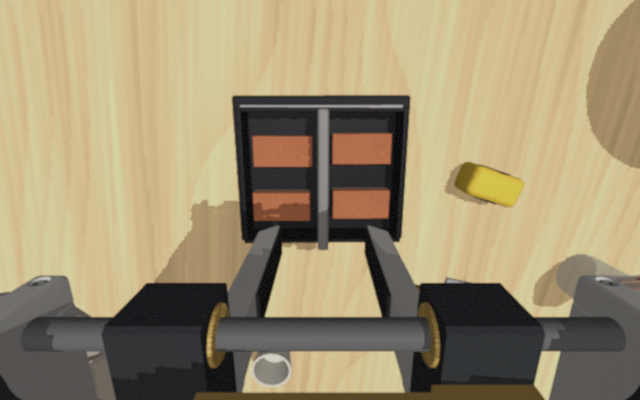

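```bash
python3 - <<'E'
from h import *
p=np.load('p_w19.npy',allow_pickle=True).item()
im=cv2.imread('pics/w19.png')
cv2.imwrite('pics/w19c.png',cv2.resize(im[85:255,225:420],None,fx=4,fy=3.5,interpolation=cv2.INTER_CUBIC))
b=plane(p,[(323,109),(323,249)],.102); print(b.mean(0),np.linalg.norm(b[0]-b[1]),np.degrees(np.arctan2(*(b[0]-b[1])[::-1]))-90)
t=[x[2] for x in tiles(p,im,z=.053)];print(np.mean(t,0))
E
```

```text
[0.42417439 0.36839644] 0.15371137384016834 5.442777542488244
[0.42331039 0.363419  ]
```

View pics/w19c.png

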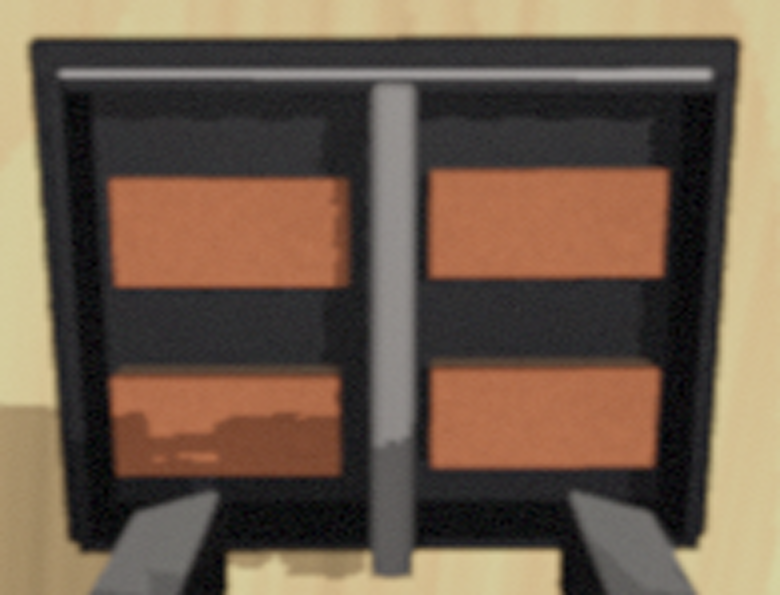

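The tray sits centred on the stand: bar centre (0.424, 0.368), yaw 5.4°. Now the scrapers. I'll move to a high view of them and the rack with the quarter turn.

```bash
python3 - <<'E'
from h import *
go([(.60,.06,.47,-1.571)],step=.06,dspin=.14)
E
```

```text
grasp now [0.4208 0.3662 0.4566 0.0954] axis [ 0.02   0.027 -0.999]
1 x 0.0125 -0.0015 -0.0268 spin 0.139
1 x 0.016 -0.0015 -0.0248 spin 0.139
1 x 0.0193 -0.0015 -0.0224 spin 0.139
1 x 0.0222 -0.0015 -0.0195 spin 0.139
1 x 0.0247 -0.0015 -0.0162 spin 0.139
1 x 0.0267 -0.0015 -0.0126 spin 0.139
1 x 0.0282 -0.0015 -0.0088 spin 0.139
1 x 0.0292 -0.0015 -0.0048 spin 0.139
1 x 0.0295 -0.0015 -0.0007 spin 0.139
1 x 0.0294 -0.0015 0.0034 spin 0.139
1 x 0.0286 -0.0015 0.0074 spin 0.139
1 x 0.0273 -0.0015 0.0113 spin 0.139
```

Request:
arm_command:
  moves:
    - {"x": 0.012, "y": -0.01, "z": -0.027, "spin": 0.139}
    - {"x": 0.016, "y": -0.005, "z": -0.025, "spin": 0.139}
    - {"x": 0.019, "y": 0, "z": -0.022, "spin": 0.139}
    - {"x": 0.022, "y": 0, "z": -0.02, "spin": 0.139}
    - {"x": 0.025, "y": 0, "z": -0.016, "spin": 0.139}
    - {"x": 0.027, "y": 0, "z": -0.013, "spin": 0.139}
    - {"x": 0.028, "y": 0, "z": -0.009, "spin": 0.139}
    - {"x": 0.029, "y": 0, "z": -0.005, "spin": 0.139}
    - {"x": 0.03, "y": 0, "z": -0.001, "spin": 0.139}
    - {"x": 0.029, "y": 0, "z": 0.003, "spin": 0.139}
    - {"x": 0.029, "y": 0, "z": 0.007, "spin": 0.139}
    - {"x": 0.02, "y": 0, "z": 0.008, "spin": 0.12}
    - {"x": 0, "y": 0, "z": 0, "spin": 0}
    - {"x": 0, "y": 0, "z": 0, "spin": 0}
    - {"x": 0, "y": 0, "z": 0, "spin": 0}

```text
time: 81.35
ee_pos: [0.5862, 0.0486, 0.4542]
tcp_rot: [-1.573, 0.024, -1.598]
force: [-0.1, 0.3, 0.4]
grip_width: 0.533
```

```bash
python3 st.py; python3 - <<'E'
from h import *
look('w20')
E
```

```text
81.35 tcp [0.58624 0.0486  0.45421] axis [-0.00193  0.02358 -0.99972] yaw -1.5979 q [ 0.0422  0.259  -0.275   1.7331  0.0505  1.156  -1.8422]
81.35 [0.5862 0.0486 0.4542] yaw -1.598 f [-0.1  0.3  0.4] g 50.1
px [118. 255.] A 1392 xy [0.4578 0.3615] mm [74. 39.] deg 5.0
px [ 69. 260.] A 1314 xy [0.4501 0.437 ] mm [75. 38.] deg 5.6
```

View pics/w20.png

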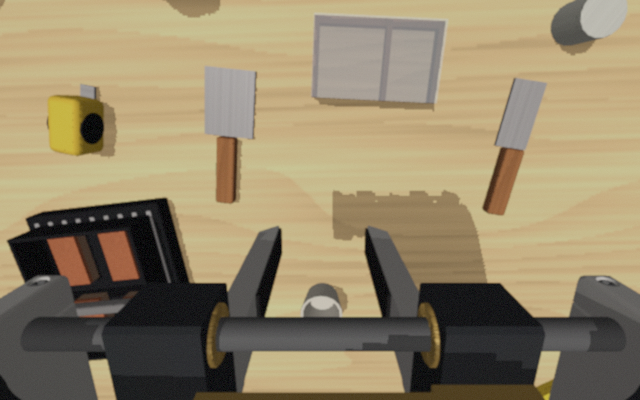

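The wide scraper is at (228,135), the narrow one at (512,145) and the rack at (378,58). An enlarged crop of each will give the geometry.

```bash
python3 - <<'E'
from h import *
im=cv2.imread('pics/w20.png')
cv2.imwrite('pics/w20r.png',cv2.resize(im[5:115,300:460],None,fx=5,fy=5,interpolation=cv2.INTER_CUBIC))
a=cv2.resize(im[55:215,180:280],None,fx=3.5,fy=3.5,interpolation=cv2.INTER_CUBIC);b=cv2.resize(im[65:225,465:565],None,fx=3.5,fy=3.5,interpolation=cv2.INTER_CUBIC)
cv2.imwrite('pics/w20s.png',np.hstack([a,b]))
E
```

```text
(no output)
```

View pics/w20r.png

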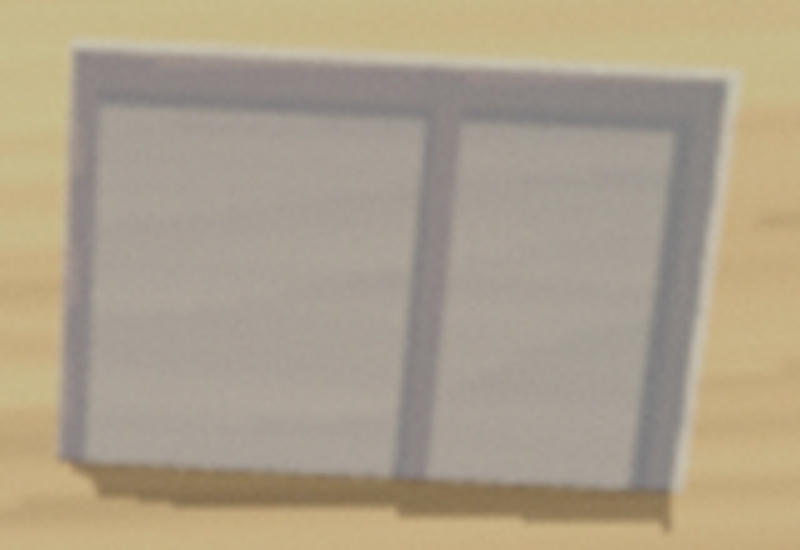

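View pics/w20s.png

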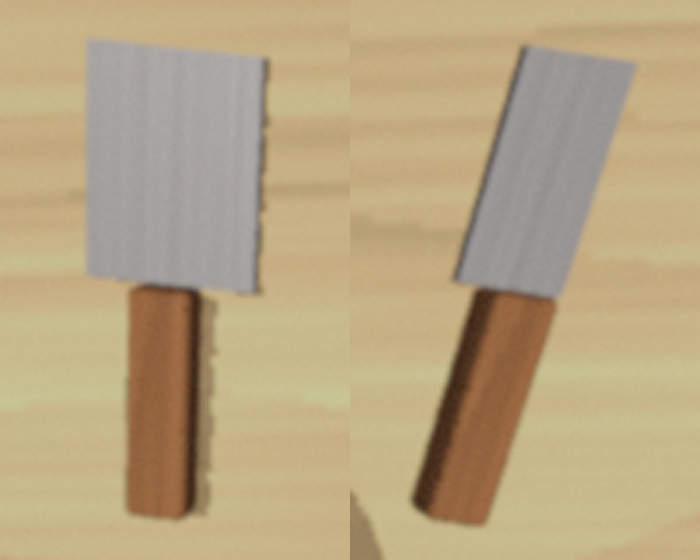

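```bash
python3 - <<'E'
from h import *
p=np.load('p_w20.npy',allow_pickle=True).item()
ang=lambda d:np.degrees(np.arctan2(d[1],d[0]))
r=plane(p,[(300+a/5,5+b/5) for a,b in[(73,44),(738,73),(684,491),(60,460)]],.044)
print('rack',r.round(4).tolist(),'c',r.mean(0),[round(np.linalg.norm(r[i]-r[(i+1)%4]),4) for i in range(4)],ang(r[0]-r[3]),ang(r[1]-r[2]),ang(r[0]-r[1])-90,ang(r[3]-r[2])-90)
m=plane(p,[(300+a/5,5+b/5) for a,b in[(85,461),(395,478),(428,480),(632,490)]],.036)
print('mouth edges',m.round(4).tolist(),'wide',m[:2].mean(0),np.linalg.norm(m[0]-m[1]),'narrow',m[2:].mean(0),np.linalg.norm(m[2]-m[3]))
for n,o,bl,hd in [('wide',(180,55),[(88,40),(264,58),(257,293),(88,275)],[(133,290),(193,292),(187,518),(127,513)]),('narrow',(465,65),[(175,47),(287,65),(208,298),(106,282)],[(135,292),(205,302),(137,525),(82,515)])]:
    f=lambda q,z:plane(p,[(o[0]+a/3.5,o[1]+b/3.5) for a,b in q],z)
    b=f(bl,.005); h=f(hd,.02)
    print(n,'blade',b.round(4).tolist(),[round(np.linalg.norm(b[i]-b[(i+1)%4]),4) for i in range(4)],'origin',b[2:].mean(0),'ang',ang(b[0]-b[3]),ang(b[1]-b[2]))
    print('  handle',h.mean(0),'ends',h[:2].mean(0),h[2:].mean(0),'ang',ang(h[:2].mean(0)-h[2:].mean(0)),'tip-mid ang',ang(b[:2].mean(0)-h[2:].mean(0)))
E
```

```text
rack [[0.7582, 0.0633], [0.7478, -0.0809], [0.6605, -0.0755], [0.6715, 0.0694]] c [ 0.70949066 -0.00591922] [np.float64(0.1447), np.float64(0.0874), np.float64(0.1452), np.float64(0.0869)] -3.983656911125785 -3.597026820419767 -4.125168328744067 -4.309028835066172
mouth edges [[0.6712, 0.0639], [0.6653, -0.0097], [0.6646, -0.0175], [0.661, -0.0657]] wide [0.66822504 0.02710922] 0.07378577030083812 narrow [ 0.66279877 -0.04160334] 0.04837672717165488
wide blade [[0.7126, 0.205], [0.7047, 0.1418], [0.6209, 0.1517], [0.6293, 0.2158]] [np.float64(0.0636), np.float64(0.0843), np.float64(0.0647), np.float64(0.084)] origin [0.62512564 0.18378468] ang -7.443538078274166 -6.751630563586229
  handle [0.58083527 0.1888581 ] ends [0.62409737 0.18284606] [0.53757317 0.19487014] ang -7.9115983623228825 tip-mid ang -7.157925242099895
narrow blade [[0.6871, -0.1823], [0.6799, -0.2225], [0.5971, -0.2068], [0.604, -0.168]] [np.float64(0.0409), np.float64(0.0843), np.float64(0.0394), np.float64(0.0843)] origin [ 0.60055352 -0.18738494] ang -9.725661624403473 -10.754330140485289
  handle [ 0.55721833 -0.17849945] ends [ 0.60017008 -0.18417915] [ 0.51426657 -0.17281976] ang -7.532761328818001 tip-mid ang -9.90445269582804
```

Rack yaw is −4.1°, wide mouth (0.668, 0.0266), narrow mouth (0.6628, −0.0427). The wide scraper's origin is (0.625, 0.184) at −7.2°. I'll pick it 28 mm behind the origin.

```bash
python3 - <<'E'
from h import *
go([(.5973,.1872,0.27,-1.6965)],step=.045)
E
```

```text
grasp now [ 0.5859  0.053   0.4543 -1.5978] axis [-0.002  0.024 -1.   ]
1 x -0.0217 0.0312 0.0014 spin 0.016
1 x -0.0217 0.0312 0.001 spin 0.016
1 x -0.0217 0.0312 0.0007 spin 0.016
1 x -0.0217 0.0312 0.0003 spin 0.016
1 x -0.0217 0.0312 -0.0001 spin 0.016
1 x -0.0217 0.0312 -0.0004 spin 0.016
```

Request:
arm_command:
  moves:
    - {"x": -0.015, "y": 0.02, "z": 0.001, "spin": 0.01}
    - {"x": -0.022, "y": 0.03, "z": 0.001, "spin": 0.016}
    - {"x": -0.022, "y": 0.03, "z": 0.001, "spin": 0.016}
    - {"x": -0.022, "y": 0.03, "z": 0.001, "spin": 0.016}
    - {"x": -0.022, "y": 0.03, "z": 0, "spin": 0.016}
    - {"x": -0.018, "y": 0.025, "z": 0, "spin": 0.016}
    - {"x": -0.008, "y": 0.015, "z": 0, "spin": 0.008}
    - {"x": 0, "y": 0, "z": 0, "spin": 0}
    - {"x": 0, "y": 0, "z": 0, "spin": 0}
  jaw: 0.05

```text
time: 82.52
ee_pos: [0.5975, 0.1886, 0.275]
tcp_rot: [-1.572, 0.025, -1.689]
force: [-0.0, -0.6, 0.1]
grip_width: 0.529
```

```bash
python3 - <<'E'
from h import *
look('w21')
go([(.5973,.1872,0.205,-1.6965)],step=.045)
E
```

```text
82.53 [0.5975 0.1886 0.275 ] yaw -1.689 f [-0.  -0.6  0.1] g 49.7
px [100. 386.] A 324 xy [0.4457 0.4267] mm [33. 12.] deg -5.3
grasp now [ 0.598   0.1931  0.275  -1.6888] axis [ 0.002  0.025 -1.   ]
1 x 0.0038 0.0349 0.0 spin 0.004
1 x 0.0038 0.0349 0.0 spin 0.004
```

View pics/w21.png

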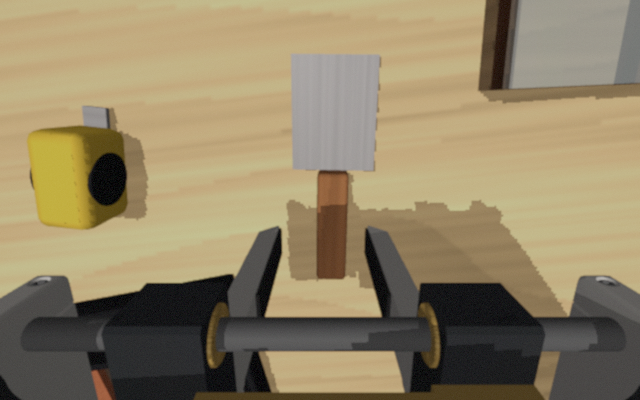

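The wide scraper's blade is at (335,112), and its handle at (332,225) lies between the fingers. A quick refinement from this closer view.

```bash
python3 - <<'E'
from h import *
p=np.load('p_w21.npy',allow_pickle=True).item()
b=plane(p,[(292,55.5),(380,57),(375,171),(293.5,168)],.005)
ang=lambda d:np.degrees(np.arctan2(d[1],d[0]))
print(b.round(4),b[2:].mean(0),ang(b[0]-b[3]),ang(b[1]-b[2]),ang(b[3]-b[2])-90)
h=plane(p,[(318.5,172),(348,172),(345,277),(318,278)],.02);print(h[:2].mean(0),h[2:].mean(0),ang(h[:2].mean(0)-h[2:].mean(0)))
E
```

```text
[[0.7123 0.2051]
 [0.7036 0.1421]
 [0.6205 0.1518]
 [0.6302 0.2158]] [0.62536602 0.18383771] -7.469116501887224 -6.666111087468104 -8.615390624727027
[0.62663443 0.18452878] [0.53860435 0.1956399 ] -7.1938039101667135
```

Request:
arm_command:
  moves:
    - {"x": 0.003, "y": 0.02, "z": 0, "spin": 0.004}
    - {"x": 0.003, "y": 0.022, "z": 0, "spin": 0.003}
    - {"x": 0.001, "y": 0.016, "z": 0, "spin": 0}
    - {"x": 0, "y": 0.008, "z": 0, "spin": 0}
    - {"x": 0, "y": 0, "z": 0, "spin": 0}
    - {"x": 0, "y": 0, "z": 0, "spin": 0}

```text
time: 83.32
ee_pos: [0.5977, 0.1807, 0.2068]
tcp_rot: [-1.569, 0.026, -1.699]
force: [-0.2, -0.2, -0.3]
grip_width: 0.535
```

```bash
python3 - <<'E'
from h import *
go([(.5973,.1875,0.204,-1.6965)],step=.045)
E
```

```text
grasp now [ 0.5987  0.1853  0.2068 -1.6988] axis [ 0.005  0.025 -1.   ]
1 x -0.0019 0.0029 -0.0017 spin -0.002
```

Request:
arm_command:
  moves:
    - {"x": -0.002, "y": 0.003, "z": -0.001, "spin": -0.002}
    - {"x": 0, "y": 0, "z": 0, "spin": 0}

```text
time: 83.58
ee_pos: [0.5972, 0.1833, 0.2046]
tcp_rot: [-1.567, 0.027, -1.697]
force: [-0.6, 0.2, 0.7]
grip_width: 0.532
```

Request:
arm_command:
  moves:
    - {"x": 0, "y": 0, "z": 0, "spin": 0}
    - {"x": 0, "y": 0, "z": 0, "spin": 0}
    - {"x": 0, "y": 0, "z": 0, "spin": 0}
    - {"x": 0, "y": 0, "z": 0, "spin": 0}
  jaw: 0.01
  force: 60

```text
time: 84.08
ee_pos: [0.5973, 0.1834, 0.2052]
tcp_rot: [-1.567, 0.027, -1.696]
force: [0.2, -0.5, -0.9]
grip_width: 0.249
```

```bash
python3 st.py
```

```text
84.08 tcp [0.59733 0.18335 0.20515] axis [ 0.0074   0.0259  -0.99964] yaw -1.6964 q [-0.2011  0.5874 -0.2549  1.855   0.1849  0.7054 -2.2504]
```

Request:
arm_command:
  moves:
    - {"x": 0, "y": -0.015, "z": 0, "spin": 0}
    - {"x": 0, "y": -0.025, "z": 0, "spin": 0}
    - {"x": 0, "y": -0.02, "z": 0, "spin": 0}
    - {"x": 0, "y": -0.01, "z": 0, "spin": 0}
    - {"x": 0, "y": 0, "z": 0, "spin": 0}

```text
time: 84.7
ee_pos: [0.5965, 0.1813, 0.2796]
tcp_rot: [-1.567, 0.027, -1.696]
force: [-0.4, 0.1, -1.8]
grip_width: 0.247
```

```bash
python3 st.py; python3 - <<'E'
from h import *
look('w22'); print(bot.observe()['torque'])
go([(.5403,.0358,0.27,-1.6424)],step=.03)
E
```

```text
84.7 tcp [0.59654 0.18134 0.27957] axis [ 0.0072   0.02596 -0.99964] yaw -1.6964 q [-0.1782  0.4876 -0.2788  1.8216  0.1466  0.8365 -2.2189]
84.7 [0.5965 0.1813 0.2796] yaw -1.696 f [-0.4  0.1 -1.8] g 23.2
px [154. 374.] A 1155 xy [0.452  0.3704] mm [41. 32.] deg -5.5
px [ 99. 386.] A 288 xy [0.445  0.4257] mm [36. 10.] deg -6.8
[ 0.01053529  0.14633247 -0.00479844]
grasp now [ 0.5976  0.186   0.2791 -1.6964] axis [ 0.007  0.026 -1.   ]
1 x 0.0261 0.0008 -0.0063 spin -0.009
1 x 0.026 0.0008 -0.0066 spin -0.009
1 x 0.0259 0.0008 -0.0068 spin -0.009
1 x 0.0259 0.0008 -0.007 spin -0.009
1 x 0.0258 0.0008 -0.0073 spin -0.009
1 x 0.0257 0.0008 -0.0075 spin -0.009
```

View pics/w22.png

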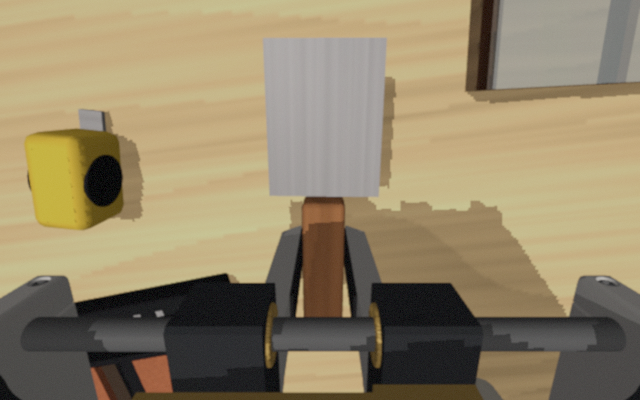

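The scraper is held straight. Moving to the pre-insert point.

Request:
arm_command:
  moves:
    - {"x": 0.015, "y": 0, "z": -0.006, "spin": -0.009}
    - {"x": 0.026, "y": 0, "z": -0.007, "spin": -0.009}
    - {"x": 0.026, "y": 0, "z": -0.007, "spin": -0.009}
    - {"x": 0.026, "y": 0, "z": -0.007, "spin": -0.009}
    - {"x": 0.026, "y": 0.004, "z": -0.007, "spin": -0.009}
    - {"x": 0.022, "y": 0.004, "z": -0.006, "spin": -0.009}
    - {"x": 0.01, "y": 0, "z": -0.003, "spin": 0}
    - {"x": 0, "y": 0, "z": 0, "spin": 0}
    - {"x": 0, "y": 0, "z": 0, "spin": 0}

```text
time: 85.88
ee_pos: [0.5315, 0.026, 0.2613]
tcp_rot: [-1.576, 0.023, -1.64]
force: [-0.3, 0.1, -1.8]
grip_width: 0.249
```

```bash
python3 st.py; python3 - <<'E'
from h import *
look('w23')
go([(.5403,.0358,0.231,-1.6424)],step=.03)
E
```

```text
85.88 tcp [0.5315  0.02598 0.26135] axis [-0.00323  0.02295 -0.99973] yaw -1.6402 q [ 0.0705  0.3912 -0.2808  2.0331  0.1237  0.7339 -1.9222]
85.88 [0.5315 0.026  0.2613] yaw -1.64 f [-0.3  0.1 -1.8] g 23.4
grasp now [ 0.531   0.0302  0.2614 -1.6399] axis [-0.003  0.023 -1.   ]
1 x -0.0028 0.0152 0.0045 spin 0.001
1 x -0.0028 0.0152 0.0045 spin 0.001
```

View pics/w23.png

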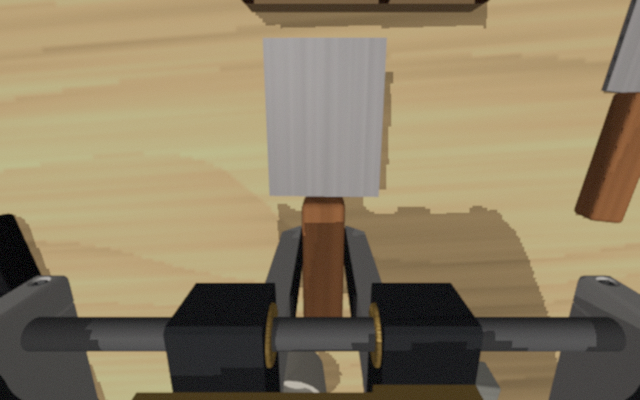

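Request:
arm_command:
  moves:
    - {"x": -0.003, "y": 0.012, "z": 0.003, "spin": 0.001}
    - {"x": -0.003, "y": 0.012, "z": 0.003, "spin": 0.001}
    - {"x": 0, "y": 0.004, "z": 0, "spin": 0}
    - {"x": 0, "y": 0, "z": 0, "spin": 0}
    - {"x": 0, "y": 0, "z": 0, "spin": 0}

```text
time: 86.55
ee_pos: [0.5386, 0.0347, 0.2308]
tcp_rot: [-1.576, 0.023, -1.639]
force: [0.2, 0.6, -1.9]
grip_width: 0.252
```

```bash
python3 st.py; python3 - <<'E'
from h import *
look('w24')
go([(.5403,.0358,0.231,-1.6424)],step=.03)
grab('scene','s24')
im=cv2.imread('pics/s24.png'); cv2.imwrite('pics/s24c.png',cv2.resize(im[170:330,220:380],None,fx=3.7,fy=3.7,interpolation=cv2.INTER_CUBIC))
E
```

```text
86.55 tcp [0.53859 0.03467 0.23077] axis [-0.00402  0.02355 -0.99971] yaw -1.6393 q [ 0.045   0.4479 -0.2702  2.0329  0.1467  0.6795 -1.9533]
86.55 [0.5386 0.0347 0.2308] yaw -1.639 f [ 0.2  0.6 -1.9] g 23.7
grasp now [ 0.5379  0.0389  0.2309 -1.6395] axis [-0.004  0.024 -1.   ]
1 x 0.0029 -0.0002 0.0026 spin 0.003
```

View pics/w24.png

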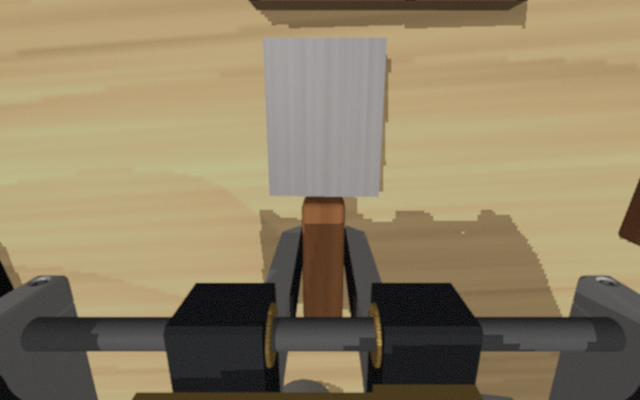

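View pics/s24c.png

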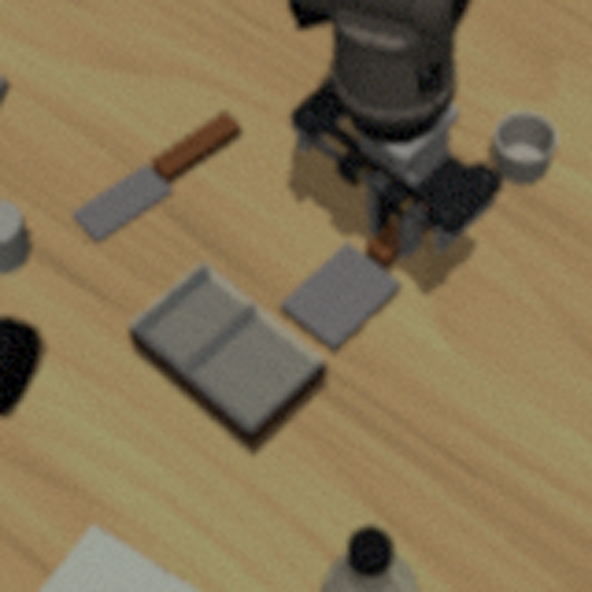

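```bash
python3 - <<'E'
from h import *
p=np.load('p_w24.npy',allow_pickle=True).item()
b=plane(p,[(264,38),(386,38),(379.5,195.5),(269.5,195.5)],.030)
ang=lambda d:np.degrees(np.arctan2(d[1],d[0]))
print(b.round(4),'tip',b[:2].mean(0),'o',b[2:].mean(0),'ang',ang(b[:2].mean(0)-b[2:].mean(0)),ang(b[0]-b[1])-90)
th=np.radians(-4.1); ex=np.array([np.cos(th),np.sin(th)]); ey=np.array([-ex[1],ex[0]])
for q in (b[:2].mean(0),b[2:].mean(0)): d=q-[.668,.0266]; print('rel wide mouth x,y',d@ex,d@ey)
o=bot.observe(); g=o['ee_pos']+0.18*R.from_euler('xyz',o['tcp_rot']).as_matrix()[:,1]; d=g[:2]-[.668,.0266]; print('grasp rel',d@ex,d@ey)
E
```

```text
[[6.513e-01 6.270e-02]
 [6.467e-01 2.000e-04]
 [5.628e-01 5.100e-03]
 [5.668e-01 6.970e-02]] tip [0.64901787 0.03145487] o [0.56478126 0.03741638] ang -4.048129957885984 -4.177000758554641
rel wide mouth x,y -0.019280658478014183 0.003485273332227972
rel wide mouth x,y -0.10372792506458156 0.003408822946036545
grasp rel -0.13056022616321564 0.0029293351366785976
```

The blade is square to the slot (−4.05°), 3.4 mm off to the left, with 99 mm to go. Sliding in with the correction.

Request:
arm_command:
  moves:
    - {"x": 0.003, "y": 0, "z": 0.005, "spin": 0}
    - {"x": 0, "y": 0, "z": 0.012, "spin": 0}
    - {"x": 0, "y": 0, "z": 0.014, "spin": 0}
    - {"x": 0, "y": 0, "z": 0.008, "spin": 0}
    - {"x": 0, "y": 0, "z": 0, "spin": 0}

```text
time: 87.28
ee_pos: [0.581, 0.028, 0.2313]
tcp_rot: [-1.574, 0.023, -1.64]
force: [-0.1, 1.1, -2.5]
grip_width: 0.247
```

```bash
cat > rel.py <<'E'
from h import *
import sys
m=np.array([float(sys.argv[1]),float(sys.argv[2])])
th=np.radians(-4.1); ex=np.array([np.cos(th),np.sin(th)]); ey=np.array([-ex[1],ex[0]])
o=bot.observe(); M=R.from_euler('xyz',o['tcp_rot']).as_matrix(); g=o['ee_pos']+0.18*M[:,1]; d=g[:2]-m
print('grasp rel mouth x,y mm',(d@ex*1e3).round(1),(d@ey*1e3).round(1),'z',o['ee_pos'][2].round(4),'axis',M[:,1].round(4),'tool z deg',np.degrees(np.arctan2(M[1,2],M[0,2])).round(2),'F',o['force'].round(1),'g',(o['grip_width']*94).round(1),'t',round(o['time'],1))
E
python3 rel.py .668 .0266
```

```text
Traceback (most recent call last):
  File "rel.py", line 6, in <module>
    print('grasp rel mouth x,y mm',(d@ex*1e3).round(1),(d@ey*1e3).round(1),'z',o['ee_pos'][2].round(4),'axis',M[:,1].round(4),'tool z deg',np.degrees(np.arctan2(M[1,2],M[0,2])).round(2),'F',o['force'].round(1),'g',(o['grip_width']*94).round(1),'t',round(o['time'],1))
                                                                                                                                                                                                                      ^^^^^^^^^^^^^^^^^^^^^^^^^^
AttributeError: 'float' object has no attribute 'round'
```

```bash
sed -i "s/(o\['grip_width'\]\*94).round(1)/round(o['grip_width']*94,1)/" rel.py; python3 rel.py .668 .0266; python3 - <<'E'
from h import *
look('w25')
E
```

```text
grasp rel mouth x,y mm -87.5 -0.6 z 0.2313 axis [-0.0019  0.0236 -0.9997] tool z deg -3.99 F [-0.1  1.1 -2.5] g 23.2 t 87.3
87.28 [0.581  0.028  0.2313] yaw -1.64 f [-0.1  1.1 -2.5] g 23.2
```

View pics/w25.png

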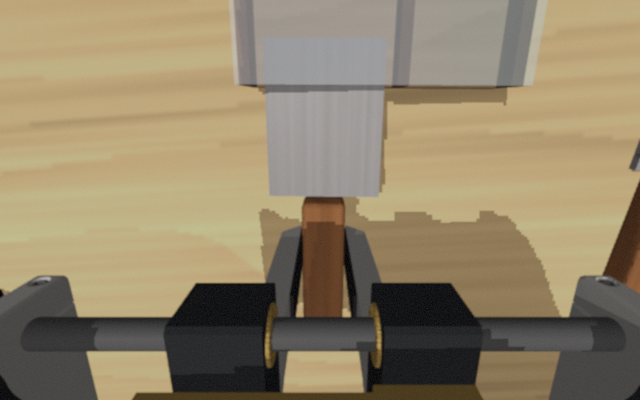

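The blade tip is inside the wide slot under the clear plate, between the walls at columns 250 and 393, with no contact force. Continuing.

Request:
arm_command:
  moves:
    - {"x": 0, "y": 0, "z": 0.01, "spin": 0}
    - {"x": 0, "y": 0, "z": 0.014, "spin": 0}
    - {"x": 0, "y": 0, "z": 0.012, "spin": 0}
    - {"x": 0, "y": 0, "z": 0.006, "spin": 0}
    - {"x": 0, "y": 0, "z": 0, "spin": 0}

```text
time: 87.95
ee_pos: [0.6255, 0.025, 0.231]
tcp_rot: [-1.575, 0.023, -1.64]
force: [0.4, 0.3, -1.5]
grip_width: 0.249
```

```bash
python3 rel.py .668 .0266
```

```text
grasp rel mouth x,y mm -43.1 -0.4 z 0.231 axis [-0.0024  0.0235 -0.9997] tool z deg -3.96 F [ 0.4  0.3 -1.5] g 23.4 t 88.0
```

Request:
arm_command:
  moves:
    - {"x": 0, "y": 0.002, "z": 0.004, "spin": 0}
    - {"x": 0, "y": 0.002, "z": 0.003, "spin": 0}
    - {"x": 0, "y": 0, "z": 0, "spin": 0}

```text
time: 88.32
ee_pos: [0.6324, 0.0247, 0.2265]
tcp_rot: [-1.575, 0.023, -1.64]
force: [-0.6, -0.2, -1.7]
grip_width: 0.252
```

```bash
python3 rel.py .668 .0266
```

```text
grasp rel mouth x,y mm -36.2 -0.3 z 0.2265 axis [-0.003   0.0234 -0.9997] tool z deg -3.96 F [-0.6 -0.2 -1.7] g 23.7 t 88.3
```

Request:
arm_command:
  moves:
    - {"x": 0, "y": 0.001, "z": 0.003, "spin": 0}
    - {"x": 0, "y": 0, "z": 0.001, "spin": 0}

```text
time: 88.58
ee_pos: [0.6365, 0.0245, 0.2256]
tcp_rot: [-1.575, 0.023, -1.64]
force: [-1.2, -0.1, -0.3]
grip_width: 0.251
```

```bash
python3 rel.py .668 .0266
```

```text
grasp rel mouth x,y mm -32.2 -0.2 z 0.2256 axis [-0.003   0.0235 -0.9997] tool z deg -3.95 F [-1.2 -0.1 -0.3] g 23.6 t 88.6
```

Close to home. Small pushes until the back contact shows.

Request:
arm_command:
  moves:
    - {"x": 0, "y": 0, "z": 0.002, "spin": 0}
    - {"x": 0, "y": 0, "z": 0.001, "spin": 0}

```text
time: 88.82
ee_pos: [0.6383, 0.0246, 0.2251]
tcp_rot: [-1.579, 0.023, -1.64]
force: [-6.5, -0.0, 2.1]
grip_width: 0.249
```

Request:
arm_command:
  moves:
    - {"x": 0, "y": 0, "z": 0.002, "spin": 0}
    - {"x": 0, "y": 0, "z": 0.002, "spin": 0}

```text
time: 89.08
ee_pos: [0.6398, 0.0247, 0.225]
tcp_rot: [-1.587, 0.022, -1.639]
force: [-16.2, 0.4, 13.8]
grip_width: 0.249
```

```bash
python3 rel.py .668 .0266
```

```text
grasp rel mouth x,y mm -30.9 0.0 z 0.225 axis [-0.0148  0.0227 -0.9996] tool z deg -3.91 F [-16.2   0.4  13.8] g 23.4 t 89.1
```

The blade meets the back at 16 N. Releasing and looking.

Request:
arm_command:
  moves:
    - {"x": 0, "y": 0, "z": 0, "spin": 0}
    - {"x": 0, "y": 0, "z": 0, "spin": 0}
    - {"x": 0, "y": 0, "z": 0, "spin": 0}
  jaw: 0.045
  force: 30

```text
time: 89.45
ee_pos: [0.6403, 0.0248, 0.2255]
tcp_rot: [-1.586, 0.022, -1.639]
force: [0.8, -0.3, 0.1]
grip_width: 0.473
```

Request:
arm_command:
  moves:
    - {"x": 0, "y": -0.02, "z": 0, "spin": 0}
    - {"x": 0, "y": -0.03, "z": -0.01, "spin": 0}
    - {"x": 0, "y": -0.04, "z": -0.02, "spin": 0}
    - {"x": 0, "y": -0.03, "z": -0.02, "spin": 0}
    - {"x": 0, "y": 0, "z": 0, "spin": 0}
    - {"x": 0, "y": 0, "z": 0, "spin": 0}

```text
time: 90.2
ee_pos: [0.5914, 0.0254, 0.3561]
tcp_rot: [-1.581, 0.022, -1.639]
force: [-0.1, -0.1, 0.1]
grip_width: 0.478
```

```bash
python3 st.py; python3 - <<'E'
from h import *
look('w26')
E
```

```text
90.2 tcp [0.59144 0.02539 0.35614] axis [-0.00821  0.0231  -0.9997 ] yaw -1.6394 q [ 0.0857  0.3576 -0.2867  1.8273  0.0905  0.9759 -1.8742]
90.2 [0.5914 0.0254 0.3561] yaw -1.639 f [-0.1 -0.1  0.1] g 44.9
```

View pics/w26.png

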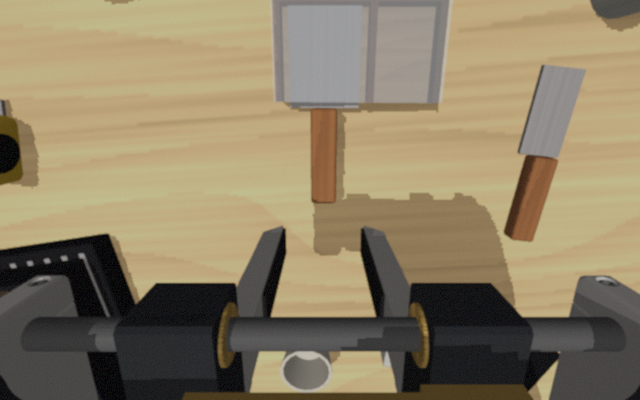

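The wide scraper is home in the wide slot, with only a thin strip of blade showing before the face at (322,105). Now the narrow one.

```bash
python3 - <<'E'
from h import *
go([(.573,-.1825,0.29,np.radians(-100))],step=.045)
E
```

```text
grasp now [ 0.5901  0.0297  0.356  -1.6393] axis [-0.008  0.023 -1.   ]
1 x 0.0429 0.0122 -0.0004 spin 0.021
1 x 0.0429 0.0122 0.0005 spin 0.021
1 x 0.0428 0.0122 0.0014 spin 0.021
1 x 0.0428 0.0122 0.0023 spin 0.021
1 x 0.0427 0.0122 0.0033 spin 0.021
```

Request:
arm_command:
  moves:
    - {"x": 0.03, "y": 0.01, "z": 0, "spin": 0.015}
    - {"x": 0.04, "y": 0.012, "z": 0, "spin": 0.02}
    - {"x": 0.042, "y": 0.012, "z": 0.001, "spin": 0.02}
    - {"x": 0.042, "y": 0.012, "z": 0.002, "spin": 0.02}
    - {"x": 0.035, "y": 0.01, "z": 0.003, "spin": 0.02}
    - {"x": 0.015, "y": 0.005, "z": 0, "spin": 0.01}
    - {"x": 0, "y": 0, "z": 0, "spin": 0}
    - {"x": 0, "y": 0, "z": 0, "spin": 0}
  jaw: 0.05

```text
time: 91.25
ee_pos: [0.5759, -0.1796, 0.2832]
tcp_rot: [-1.59, 0.024, -1.743]
force: [0.7, 0.1, 0.2]
grip_width: 0.529
```

```bash
python3 st.py; python3 - <<'E'
from h import *
look('w27')
E
```

```text
91.25 tcp [ 0.57591 -0.17962  0.28318] axis [-0.01515  0.02681 -0.99953] yaw -1.7433 q [ 0.3514  0.4558 -0.191   1.8566  0.0793  0.8577 -1.6169]
91.25 [ 0.5759 -0.1796  0.2832] yaw -1.743 f [0.7 0.1 0.2] g 49.8
px [634.  15.] A 339 xy [ 0.6669 -0.3987] mm [27.  8.] deg 5.9
```

View pics/w27.png

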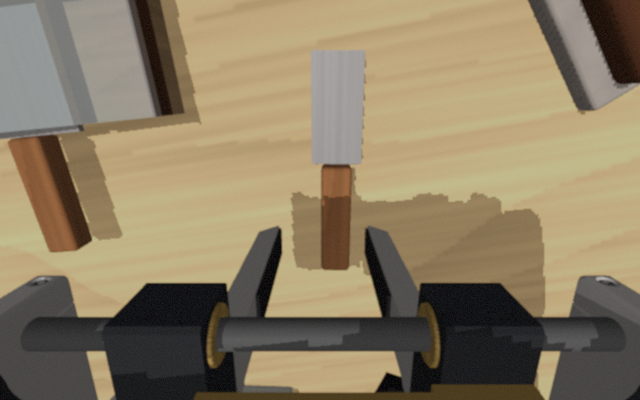

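The narrow scraper's blade has corners (312,50), (366,51), (362,164) and (312,164), and its handle is at (336,215).

```bash
python3 - <<'E'
from h import *
p=np.load('p_w27.npy',allow_pickle=True).item()
ang=lambda d:np.degrees(np.arctan2(d[1],d[0]))
b=plane(p,[(311.5,50),(365.5,51),(362,163.5),(312.5,163.5)],.005)
h=plane(p,[(323,166),(351,166),(349.5,268.5),(322,268.5)],.02)
print('o',b[2:].mean(0),'ang',ang(b[:2].mean(0)-b[2:].mean(0)),ang(b[3]-b[2])-90,'h',h[:2].mean(0),h[2:].mean(0),ang(h[:2].mean(0)-h[2:].mean(0)),ang(b[:2].mean(0)-h[2:].mean(0)))
a=np.radians(-10); o=b[2:].mean(0); g=o-.028*np.array([np.cos(a),np.sin(a)]); print(g)
go([(*g,0.204,a-np.pi/2)],step=.04)
E
```

```text
o [ 0.60110721 -0.18850869] ang -9.77923440364131 -9.620076492710766 h [ 0.6023074 -0.188249 ] [ 0.51492569 -0.17307766] -9.849584237434621 -9.96854832777298
[ 0.57353259 -0.18364654]
grasp now [ 0.5733 -0.1747  0.2833 -1.743 ] axis [-0.015  0.027 -1.   ]
1 x 0.0053 0.0395 0.0017 spin 0.001
1 x 0.0053 0.0395 0.0017 spin 0.001
```

Request:
arm_command:
  moves:
    - {"x": 0.004, "y": 0.022, "z": 0.001, "spin": 0.001}
    - {"x": 0.004, "y": 0.025, "z": 0.001, "spin": 0.001}
    - {"x": 0.001, "y": 0.018, "z": 0, "spin": 0}
    - {"x": 0, "y": 0.01, "z": 0, "spin": 0}
    - {"x": 0, "y": 0, "z": 0, "spin": 0}
    - {"x": 0, "y": 0, "z": 0, "spin": 0}

```text
time: 92.05
ee_pos: [0.5778, -0.1814, 0.2089]
tcp_rot: [-1.585, 0.025, -1.737]
force: [-0.2, -0.7, 0.9]
grip_width: 0.532
```

```bash
python3 - <<'E'
from h import *
go([(.5735,-.1836,0.204,np.radians(-99.9))],step=.04)
E
```

```text
grasp now [ 0.576  -0.1765  0.2089 -1.7372] axis [-0.01   0.027 -1.   ]
1 x 0.0076 0.0047 -0.0012 spin 0.006
```

Request:
arm_command:
  moves:
    - {"x": 0.007, "y": 0.004, "z": -0.001, "spin": 0.006}
    - {"x": 0, "y": 0, "z": 0, "spin": 0}
    - {"x": 0, "y": 0, "z": 0, "spin": 0}

```text
time: 92.42
ee_pos: [0.5758, -0.1889, 0.2057]
tcp_rot: [-1.584, 0.025, -1.744]
force: [-0.4, -0.1, 0.0]
grip_width: 0.534
```

```bash
python3 - <<'E'
from h import *
go([(.5735,-.1836,0.204,np.radians(-99.9))],step=.04)
E
```

```text
grasp now [ 0.5743 -0.1841  0.2057 -1.7441] axis [-0.008  0.026 -1.   ]
1 x -0.0003 0.0017 -0.0009 0
```

Request:
arm_command:
  moves:
    - {"x": 0, "y": 0.001, "z": 0, "spin": 0}
    - {"x": 0, "y": 0, "z": 0, "spin": 0}
    - {"x": 0, "y": 0, "z": 0, "spin": 0}
    - {"x": 0, "y": 0, "z": 0, "spin": 0}
  jaw: 0.01
  force: 60

```text
time: 92.92
ee_pos: [0.5759, -0.1888, 0.2049]
tcp_rot: [-1.583, 0.025, -1.744]
force: [-0.5, -0.8, 1.1]
grip_width: 0.25
```

```bash
python3 st.py
```

```text
92.92 tcp [ 0.57589 -0.1888   0.20492] axis [-0.008    0.02641 -0.99962] yaw -1.744 q [ 0.3529  0.5644 -0.1758  1.8914  0.1067  0.7088 -1.6222]
```

Request:
arm_command:
  moves:
    - {"x": 0, "y": -0.015, "z": 0, "spin": 0}
    - {"x": 0, "y": -0.025, "z": 0, "spin": 0}
    - {"x": 0, "y": -0.025, "z": 0, "spin": 0}
    - {"x": 0, "y": -0.01, "z": 0, "spin": 0}
    - {"x": 0, "y": 0, "z": 0, "spin": 0}

```text
time: 93.55
ee_pos: [0.5762, -0.1907, 0.2842]
tcp_rot: [-1.584, 0.025, -1.744]
force: [-0.7, 0.4, -2.4]
grip_width: 0.248
```

```bash
python3 st.py; python3 - <<'E'
from h import *
look('w28')
m=np.array([.6628,-.0427]); th=np.radians(-4.1); ex=np.array([np.cos(th),np.sin(th)])
t=m-.128*ex; print(t)
go([(*t,0.275,np.radians(-94.1))],step=.03)
E
```

```text
93.55 tcp [ 0.57621 -0.19066  0.28423] axis [-0.00843  0.02664 -0.99961] yaw -1.7438 q [ 0.3686  0.4581 -0.1903  1.8498  0.0785  0.8559 -1.5986]
93.55 [ 0.5762 -0.1907  0.2842] yaw -1.744 f [-0.7  0.4 -2.4] g 23.3
px [625.  31.] A 2076 xy [ 0.6616 -0.4101] mm [61. 23.] deg 24.1
[ 0.53512758 -0.03354833]
grasp now [ 0.5745 -0.1858  0.2837 -1.7438] axis [-0.009  0.027 -1.   ]
1 x -0.0238 0.0022 -0.0108 spin -0.017
1 x -0.024 0.0022 -0.0104 spin -0.017
1 x -0.0242 0.0022 -0.01 spin -0.017
1 x -0.0243 0.0022 -0.0096 spin -0.017
1 x -0.0245 0.0022 -0.0092 spin -0.017
1 x -0.0246 0.0022 -0.0087 spin -0.017
```

View pics/w28.png

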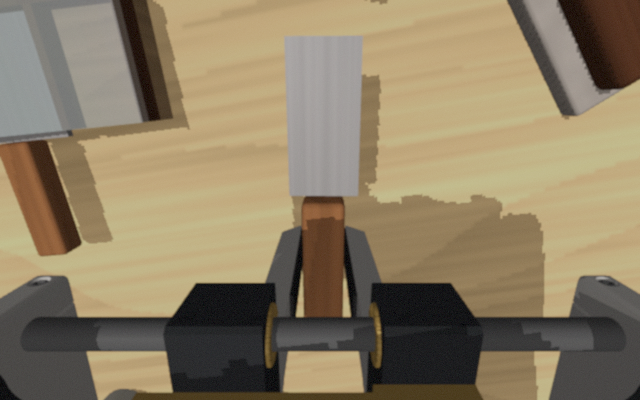

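The narrow scraper is held straight. Moving to its pre-insert point.

Request:
arm_command:
  moves:
    - {"x": -0.014, "y": 0, "z": -0.008, "spin": -0.012}
    - {"x": -0.024, "y": 0, "z": -0.01, "spin": -0.017}
    - {"x": -0.024, "y": 0, "z": -0.01, "spin": -0.017}
    - {"x": -0.024, "y": 0, "z": -0.01, "spin": -0.017}
    - {"x": -0.024, "y": 0, "z": -0.009, "spin": -0.017}
    - {"x": -0.022, "y": 0, "z": -0.008, "spin": -0.017}
    - {"x": -0.01, "y": 0, "z": -0.003, "spin": -0.005}
    - {"x": 0, "y": 0, "z": 0, "spin": 0}
    - {"x": 0, "y": 0, "z": 0, "spin": 0}

```text
time: 94.72
ee_pos: [0.5323, -0.0297, 0.2866]
tcp_rot: [-1.585, 0.027, -1.631]
force: [0.5, 0.1, -1.6]
grip_width: 0.246
```

```bash
python3 st.py; python3 rel.py .6628 -.0427; python3 - <<'E'
from h import *
go([(.5351,-.0335,0.231,np.radians(-94.1))],step=.03)
E
```

```text
94.72 tcp [ 0.53233 -0.02968  0.28662] axis [-0.01207  0.02801 -0.99953] yaw -1.6307 q [ 0.172   0.3573 -0.2734  2.0109  0.0918  0.7974 -1.7804]
grasp rel mouth x,y mm -133.6 8.5 z 0.2866 axis [-0.0121  0.028  -0.9995] tool z deg -3.41 F [ 0.5  0.1 -1.6] g 23.1 t 94.7
grasp now [ 0.5302 -0.0246  0.2866 -1.6307] axis [-0.012  0.028 -1.   ]
1 x 0.005 0.0276 0.0031 spin 0.006
1 x 0.005 0.0276 0.0031 spin 0.006
```

Request:
arm_command:
  moves:
    - {"x": 0.005, "y": 0.018, "z": 0.002, "spin": 0.004}
    - {"x": 0.005, "y": 0.022, "z": 0.002, "spin": 0.004}
    - {"x": 0.001, "y": 0.01, "z": 0, "spin": 0.003}
    - {"x": 0, "y": 0.003, "z": 0, "spin": 0}
    - {"x": 0, "y": 0, "z": 0, "spin": 0}
    - {"x": 0, "y": 0, "z": 0, "spin": 0}

```text
time: 95.48
ee_pos: [0.5354, -0.0431, 0.2292]
tcp_rot: [-1.586, 0.026, -1.647]
force: [-0.7, 0.1, -1.1]
grip_width: 0.25
```

```bash
python3 rel.py .6628 -.0427; python3 - <<'E'
from h import *
p,im,_=look('w29')
b=plane(p,[(285.5,36.5),(361.5,36.5),(358.5,195.5),(289.5,195.5)],.030)
ang=lambda d:np.degrees(np.arctan2(d[1],d[0]))
th=np.radians(-4.1); ex=np.array([np.cos(th),np.sin(th)]); ey=np.array([-ex[1],ex[0]])
print('ang',ang(b[:2].mean(0)-b[2:].mean(0)),[np.linalg.norm(b[i]-b[(i+1)%4]).round(4) for i in range(4)])
for q in (b[:2].mean(0),b[2:].mean(0)): d=q-[.6628,-.0427]; print('rel mouth',d@ex,d@ey)
E
```

```text
grasp rel mouth x,y mm -129.7 -4.8 z 0.2292 axis [-0.0128  0.0274 -0.9995] tool z deg -4.37 F [-0.7  0.1 -1.1] g 23.5 t 95.5
95.47 [ 0.5354 -0.0431  0.2292] yaw -1.647 f [-0.7  0.1 -1.1] g 23.5
ang -4.17765445379152 [np.float64(0.0385), np.float64(0.0839), np.float64(0.0402), np.float64(0.0844)]
rel mouth -0.01824476061329776 -0.004407841964105224
rel mouth -0.10240408715025222 -0.004293778579492211
```

View pics/w29.png

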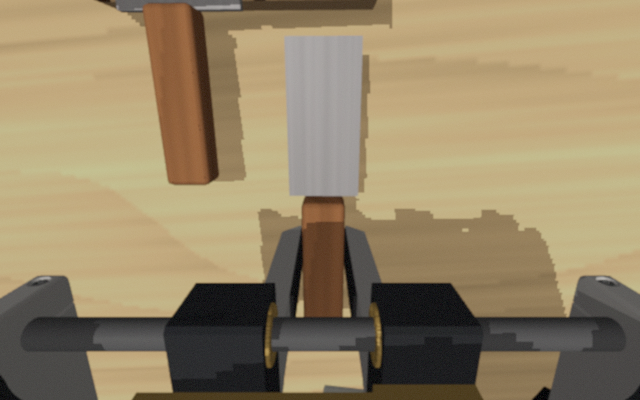

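The blade is square to the slot but 4.4 mm right of it. Correcting, raising 2 mm, then partly inserting.

Request:
arm_command:
  moves:
    - {"x": -0.004, "y": -0.002, "z": 0, "spin": 0}
    - {"x": 0, "y": 0, "z": 0.004, "spin": 0}
    - {"x": 0, "y": 0, "z": 0.005, "spin": 0}
    - {"x": 0, "y": 0, "z": 0, "spin": 0}

```text
time: 96.02
ee_pos: [0.5459, -0.0393, 0.2325]
tcp_rot: [-1.583, 0.026, -1.647]
force: [-0.3, -0.4, -2.6]
grip_width: 0.249
```

```bash
python3 rel.py .6628 -.0427; python3 - <<'E'
from h import *
look('w30')
E
```

```text
grasp rel mouth x,y mm -119.1 -0.2 z 0.2325 axis [-0.0105  0.0273 -0.9996] tool z deg -4.33 F [-0.3 -0.4 -2.6] g 23.4 t 96.0
96.03 [ 0.5459 -0.0393  0.2325] yaw -1.647 f [-0.3 -0.4 -2.6] g 23.4
```

View pics/w30.png

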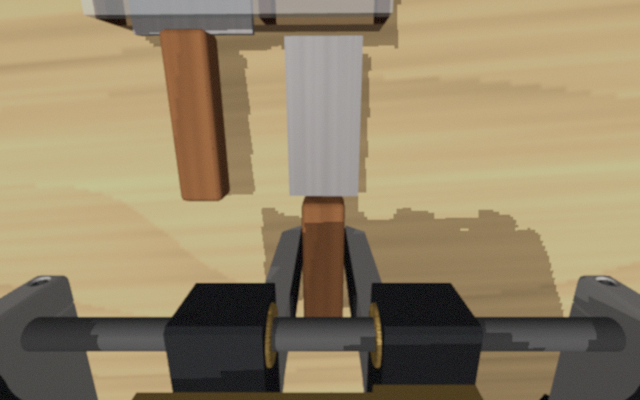

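The blade (columns 287–362) is centred on the narrow mouth (about 272–376). Sliding in.

Request:
arm_command:
  moves:
    - {"x": 0, "y": 0, "z": 0.008, "spin": 0}
    - {"x": 0, "y": 0, "z": 0.013, "spin": 0}
    - {"x": 0, "y": 0, "z": 0.013, "spin": 0}
    - {"x": 0, "y": 0, "z": 0.006, "spin": 0}
    - {"x": 0, "y": 0, "z": 0, "spin": 0}

```text
time: 96.7
ee_pos: [0.5888, -0.0427, 0.2315]
tcp_rot: [-1.584, 0.026, -1.647]
force: [0.1, -1.6, -1.1]
grip_width: 0.248
```

```bash
python3 rel.py .6628 -.0427; python3 - <<'E'
from h import *
look('w31')
E
```

```text
grasp rel mouth x,y mm -76.1 -0.5 z 0.2315 axis [-0.0109  0.0274 -0.9996] tool z deg -4.34 F [ 0.1 -1.6 -1.1] g 23.3 t 96.7
96.7 [ 0.5888 -0.0427  0.2315] yaw -1.647 f [ 0.1 -1.6 -1.1] g 23.3
```

View pics/w31.png

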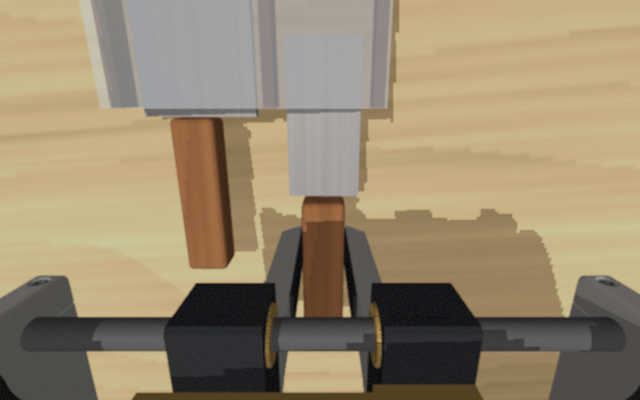

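The blade is inside the narrow slot and clear of both walls. Continuing.

Request:
arm_command:
  moves:
    - {"x": 0, "y": 0, "z": 0.008, "spin": 0}
    - {"x": 0, "y": 0, "z": 0.011, "spin": 0}
    - {"x": 0, "y": 0.001, "z": 0.009, "spin": 0}
    - {"x": 0, "y": 0.002, "z": 0.004, "spin": 0}
    - {"x": 0, "y": 0.001, "z": 0, "spin": 0}

```text
time: 97.38
ee_pos: [0.6225, -0.0452, 0.2268]
tcp_rot: [-1.584, 0.026, -1.647]
force: [-0.7, 0.1, -1.3]
grip_width: 0.249
```

```bash
python3 rel.py .6628 -.0427
```

```text
grasp rel mouth x,y mm -42.4 -0.6 z 0.2268 axis [-0.0112  0.0272 -0.9996] tool z deg -4.35 F [-0.7  0.1 -1.3] g 23.4 t 97.4
```

Request:
arm_command:
  moves:
    - {"x": 0, "y": 0, "z": 0.004, "spin": 0}
    - {"x": 0, "y": 0, "z": 0.003, "spin": 0}
    - {"x": 0, "y": 0, "z": 0, "spin": 0}

```text
time: 97.75
ee_pos: [0.6296, -0.0457, 0.2266]
tcp_rot: [-1.584, 0.026, -1.647]
force: [-0.3, -0.4, -1.5]
grip_width: 0.25
```

Request:
arm_command:
  moves:
    - {"x": 0, "y": 0, "z": 0.002, "spin": 0}
    - {"x": 0, "y": 0, "z": 0.001, "spin": 0}

```text
time: 98.0
ee_pos: [0.6326, -0.046, 0.2266]
tcp_rot: [-1.584, 0.026, -1.647]
force: [0.9, -0.5, -1.5]
grip_width: 0.247
```

```bash
python3 rel.py .6628 -.0427
```

```text
grasp rel mouth x,y mm -32.3 -0.7 z 0.2266 axis [-0.0116  0.0272 -0.9996] tool z deg -4.34 F [ 0.9 -0.5 -1.5] g 23.2 t 98.0
```

Request:
arm_command:
  moves:
    - {"x": 0, "y": 0, "z": 0.002, "spin": 0}
    - {"x": 0, "y": 0, "z": 0.001, "spin": 0}

```text
time: 98.25
ee_pos: [0.6344, -0.0461, 0.226]
tcp_rot: [-1.589, 0.026, -1.647]
force: [-5.5, 0.3, 1.5]
grip_width: 0.252
```

Request:
arm_command:
  moves:
    - {"x": 0, "y": 0, "z": 0.002, "spin": 0}
    - {"x": 0, "y": 0, "z": 0.001, "spin": 0}

```text
time: 98.5
ee_pos: [0.6355, -0.0461, 0.2251]
tcp_rot: [-1.595, 0.025, -1.647]
force: [-3.7, 0.9, 0.2]
grip_width: 0.25
```

```bash
python3 rel.py .6628 -.0427
```

```text
grasp rel mouth x,y mm -31.3 -0.7 z 0.2251 axis [-0.0222  0.0271 -0.9994] tool z deg -4.31 F [-3.7  0.9  0.2] g 23.5 t 98.5
```

Request:
arm_command:
  moves:
    - {"x": 0, "y": 0, "z": 0.002, "spin": 0}
    - {"x": 0, "y": 0, "z": 0.002, "spin": 0}

```text
time: 98.75
ee_pos: [0.6372, -0.046, 0.2247]
tcp_rot: [-1.603, 0.025, -1.646]
force: [-15.2, 1.1, 13.6]
grip_width: 0.249
```

```bash
python3 rel.py .6628 -.0427
```

```text
grasp rel mouth x,y mm -31.1 -0.6 z 0.2247 axis [-0.0301  0.027  -0.9992] tool z deg -4.29 F [-15.2   1.1  13.6] g 23.4 t 98.8
```

Contact again at 15 N with the grasp stationary, so it is home. Releasing and backing away.

Request:
arm_command:
  moves:
    - {"x": 0, "y": 0, "z": 0, "spin": 0}
    - {"x": 0, "y": 0, "z": 0, "spin": 0}
    - {"x": 0, "y": 0, "z": 0, "spin": 0}
  jaw: 0.045
  force: 30

```text
time: 99.12
ee_pos: [0.6376, -0.046, 0.2252]
tcp_rot: [-1.601, 0.025, -1.646]
force: [-0.2, -0.3, 1.0]
grip_width: 0.476
```

Request:
arm_command:
  moves:
    - {"x": 0, "y": -0.02, "z": 0, "spin": 0}
    - {"x": 0, "y": -0.03, "z": -0.01, "spin": 0}
    - {"x": 0, "y": -0.04, "z": -0.02, "spin": 0}
    - {"x": 0, "y": -0.04, "z": -0.02, "spin": 0}
    - {"x": 0, "y": 0, "z": 0, "spin": 0}
    - {"x": 0, "y": 0, "z": 0, "spin": 0}

```text
time: 99.88
ee_pos: [0.5909, -0.0457, 0.3669]
tcp_rot: [-1.596, 0.025, -1.646]
force: [-0.2, -0.1, 0.0]
grip_width: 0.482
```

```bash
python3 - <<'E'
from h import *
p,im,_=look('w32')
cv2.imwrite('pics/w32c.png',cv2.resize(im[0:230,230:490],None,fx=3,fy=2.6,interpolation=cv2.INTER_CUBIC))
E
```

```text
99.88 [ 0.5909 -0.0457  0.3669] yaw -1.646 f [-0.2 -0.1  0. ] g 45.3
```

View pics/w32c.png

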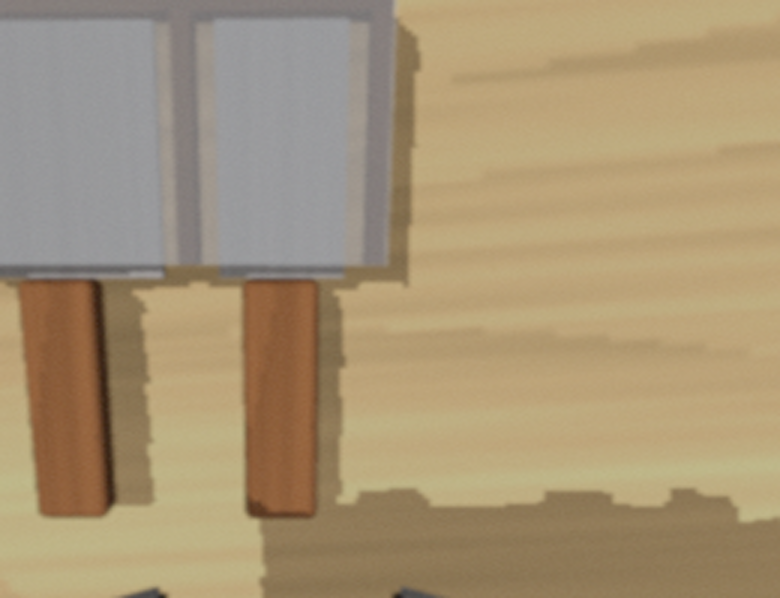

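Both blades reach the backs of their slots with an equal strip left outside. I'll move the arm clear for a last overall check.

Request:
arm_command:
  moves:
    - {"x": 0, "y": -0.03, "z": 0, "spin": 0}
    - {"x": 0.03, "y": -0.03, "z": -0.01, "spin": 0}
    - {"x": 0.05, "y": -0.01, "z": -0.01, "spin": 0}
    - {"x": 0.05, "y": 0, "z": -0.01, "spin": 0}
    - {"x": 0.05, "y": 0, "z": -0.01, "spin": 0}
    - {"x": 0.05, "y": 0, "z": -0.01, "spin": 0}
    - {"x": 0.05, "y": 0, "z": -0.01, "spin": 0}
    - {"x": 0.04, "y": 0, "z": 0, "spin": 0}
    - {"x": 0.02, "y": 0, "z": 0, "spin": 0}
    - {"x": 0, "y": 0, "z": 0, "spin": 0}
    - {"x": 0, "y": 0, "z": 0, "spin": 0}

```text
time: 101.3
ee_pos: [0.5088, -0.3903, 0.4217]
tcp_rot: [-1.61, 0.031, -1.641]
force: [0.0, 0.9, -0.5]
grip_width: 0.478
```

```bash
python3 - <<'E'
from h import *
p,im=grab('top','t9'); grab('scene','s9')
show(tiles(p,im,z=.053,amin=60,smin=150))
cv2.imwrite('pics/t9c.png',cv2.resize(im[80:270,100:500],None,fx=2,fy=2,interpolation=cv2.INTER_CUBIC))
E
```

```text
px [343.  46.] A 85 xy [ 0.9335 -0.1415] mm [38. 13.] deg -29.8
px [351.  51.] A 73 xy [ 0.9103 -0.1633] mm [34. 17.] deg -30.0
px [166. 187.] A 346 xy [0.4774 0.3348] mm [65. 32.] deg 5.6
px [140. 189.] A 356 xy [0.4708 0.4031] mm [63. 32.] deg 6.3
px [167. 224.] A 401 xy [0.3773 0.3221] mm [68. 31.] deg 5.6
px [140. 226.] A 378 xy [0.3733 0.3908] mm [64. 34.] deg 6.3
```

View pics/t9c.png

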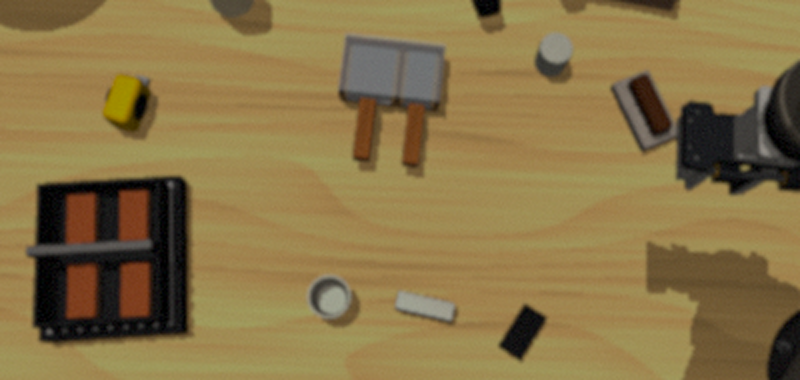

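View pics/s9.png

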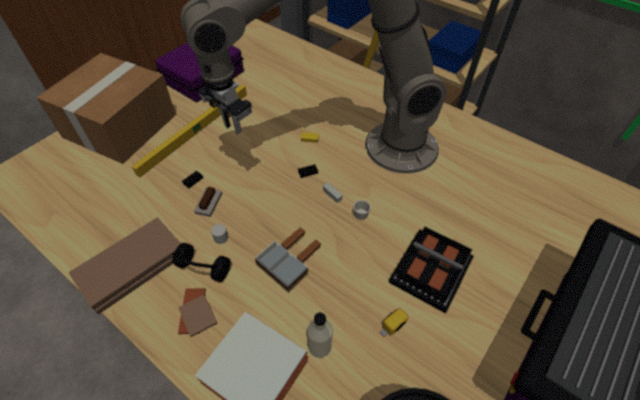

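```bash
python3 - <<'E'
from h import *
p=cam('top')
b=plane(p,[(100+29/2,80+250/2),(100+152/2,80+244/2)],.102); print(b.mean(0),np.linalg.norm(b[0]-b[1]),np.degrees(np.arctan2(*(b[0]-b[1])[::-1]))-90)
print(bot.close_job())
E
```

```text
[0.42387215 0.36310272] 0.15272258261776755 4.846565384939609
the job is handed in; nothing more can be done
None
```

I handed the job in at about 101 s of robot time. All the steps look done in the last pictures, but no verdict is given.

- **Tiles:** four terracotta tiles were present and all four are in the tray. They lie flat, two on each side of the handle, in both the top and scene views. One was knocked aside before I reached it; I found it again and picked it up clear of the tub.
- **Tray:** I carried it by the handle, about 2° or less off level at the grip, and lowered it in small steps (about 13 N at contact).
    - **Position:** the stand measured (0.4236, 0.3665) at 5.4°. The tray measured (0.424, 0.368) at 5.4° in the wrist view and (0.424, 0.363) at 4.8° in the top view. The two views disagree by about 5 mm in y.
- **Scrapers:** the wide one is in the wide slot and the narrow one in the narrow slot. Each was pushed until its blade met the slot's back at about 15 N. In the last picture both blades reach the backs, with a thin strip left outside as described.
- **Other objects:** the tape, rubbing block, tin, tub, aluminium bar and the black and yellow look-alikes show no sign of having moved.

The tool kept drifting a few degrees out of vertical as the arm moved. I levelled it before lifting the tray, which cost about 20 s.

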